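# Stack boards with separators and cap the pressing jig

### The job

Load the pressing jig: lay all the boards flat in one neat stack on its base, centred between the two steel pins and running lengthwise from pin to pin, with exactly one separator sheet between each board and the next (none under the lowest board or on top of the uppermost). Then take the pressing plate by its grip bar and lower it level, both pins entering its holes together while you still hold it, until it lies flat on the top board, and let go. A sheet that is not needed stays flat on the bench away from the jig; leave the hammer, the bottle and the can alone.

Things in the scene. Friction and masses are not known exactly. Their poses are not given: they have to be found in the camera images.
- jig: Pressing jig fixed to the bench: a plywood base 110 x 280 x 18 mm with two upright steel pins on its long centre line. Origin at the centre of the base's underside, on the bench (height 0); y along its 280 mm length (from pin to pin), x across. Pins 12 mm diameter, 210 mm apart (105 mm either side of the centre), standing 130 mm above the base's top, their last 10 mm tapering to 4 mm diameter.
- jig_bed (a point): Centre of the top of the jig's base, midway between the pins, 18 mm above the bench: the stack of boards is centred on it.
- pin_a_tip (a point): Tip of the pin at the jig's +y end, 148 mm above the bench.
- pin_b_tip (a point): Tip of the pin at the jig's -y end, 148 mm above the bench.
- plate: Pressing plate: plywood 80 x 250 x 15 mm, about 0.35 kg, loose, with two through holes of 16 mm diameter on its long centre line, 105 mm either side of the centre, and a wooden grip bar on top at the middle: 24 mm wide (x), 100 mm long (y), from 15 to 55 mm above the underside. Origin at the centre of the underside, y along its 250 mm length, z up. Starts flat on the bench beside the jig. It fits either way round.
- hole_a (a point): Centre of the plate's +y hole, at the underside.
- hole_b (a point): Centre of the plate's -y hole, at the underside.
- board1: Plain planed pale-wood board, 58 x 120 x 18 mm, edges square, about 0.1 kg, one of three or four identical ones (an absent one has no pose). Origin at the centre of its underside, y along its 120 mm length, x across its 58 mm width. At the start it lies flat on the bench, roughly end-on to the robot. Either face may be up in the stack.
- board2: Plain planed pale-wood board, 58 x 120 x 18 mm, edges square, about 0.1 kg, one of three or four identical ones (an absent one has no pose). Origin at the centre of its underside, y along its 120 mm length, x across its 58 mm width. At the start it lies flat on the bench, roughly end-on to the robot. Either face may be up in the stack.
- board3: Plain planed pale-wood board, 58 x 120 x 18 mm, edges square, about 0.1 kg, one of three or four identical ones (an absent one has no pose). Origin at the centre of its underside, y along its 120 mm length, x across its 58 mm width. At the start it lies flat on the bench, roughly end-on to the robot. Either face may be up in the stack.
- board4: Plain planed pale-wood board, 58 x 120 x 18 mm, edges square, about 0.1 kg, one of three or four identical ones (an absent one has no pose). Origin at the centre of its underside, y along its 120 mm length, x across its 58 mm width. At the start it lies flat on the bench, roughly end-on to the robot. Either face may be up in the stack.
- sheet1: Thin darker separator sheet, 66 x 126 x 8 mm, stiff, 0.06 kg, one of three identical ones. Origin at the centre of its underside, y along its 126 mm length, x across its 66 mm width. At the start it lies flat on the bench, roughly end-on to the robot, among the boards in no fixed order; either face may be up.
- sheet2: Thin darker separator sheet, 66 x 126 x 8 mm, stiff, 0.06 kg, one of three identical ones. Origin at the centre of its underside, y along its 126 mm length, x across its 66 mm width. At the start it lies flat on the bench, roughly end-on to the robot, among the boards in no fixed order; either face may be up.
- sheet3: Thin darker separator sheet, 66 x 126 x 8 mm, stiff, 0.06 kg, one of three identical ones. Origin at the centre of its underside, y along its 126 mm length, x across its 66 mm width. At the start it lies flat on the bench, roughly end-on to the robot, among the boards in no fixed order; either face may be up.
- mallet: Hammer lying beyond the work, a bystander; its origin is under its middle.
- glue: White bottle, 60 mm diameter, 160 mm tall, a bystander; origin at the centre of its foot.
- tin: Steel can, 84 mm diameter, 100 mm tall, a bystander; origin at the centre of its foot.
Mind the look-alikes: they are no part of the job. Leave any blue look-alike of the sheet2 alone. What is shaped like the sheet1 but white is not meant.

How it is judged:
By the outcome, as a careful person would: the job done as asked, in the order asked, and still so for the second after the job is handed in, with the robot touching nothing.
Of board1, board2, board3, board4 only 3 to 4 are there at a start; the rules pass over those that are not, and their reading is None.
At some moment in a run one of plate may be knocked a few centimetres aside while the robot is not near it.
Once in a run the grip may slacken for a moment while it holds something.
It also fails if it takes over 210 s, if anything falls off the work surface, if the arm or the gripper's body presses on something with over 40 N, if the wrist force passes 120 N, or if a joint passes its speed limit or range.

### The arm

A 6-joint arm with a two-finger parallel gripper is mounted at the origin on the work surface. World frame = base frame: x ahead of the robot, y to its left, z up, the work surface at z = 0. Lengths are in mm, angles in degrees, forces in N, time in s.
With the tool pointing down it reaches from about 350 to 850 mm from the base axis. Payload 8.1 kg.
Tool frame: the origin (TCP) lies midway between the tips of the shut fingers; the grasp point (between the pads) lies hold_point_z behind it (hold_point_z is the distance from the TCP to the grasp point, in mm); z points along the fingers, x is the direction in which the jaws open and shut, and the axes are right-handed (so a half turn about z gives the same grasp; the last joint's range is limited). The gripper opens to 85 mm and grips with 20 to 120 N. Pads are 22 mm wide; open, the fingers measure 114 mm over their backs; the gripper's body (76 mm by 85 mm) begins 54 mm behind the grasp point. The pads swing forward as they close: fully open they stand 13 mm farther back than shut.
Start: joints at [69.018, 7.471, 85.268, -0, 87.261, -4.893], TCP at [166.253, 576.511, 231.292] pointing down, gripper open.
Joint ranges: [-169.43, 169.43], [-51.17, 129.36], [1.28, 143.12], [-76.62, 256.62], [0, 156.53], [-152.29, 152.29]. Speed limits (degrees/s): [136.94, 136.94, 159.86, 180, 180, 180].

### API

Orientations are given as [roll, pitch, yaw] about the fixed x, y, z axes, in that order (R = Rz(yaw) Ry(pitch) Rx(roll)).
In Python, from bench import * gives the robot as it stands.
- The arm moves only by the shell command python3 -m pendant 'ROWS' [OPENING] [FORCE]. ROWS is JSON, a list that holds one entry, the list of rows, each a list of 4 numbers: the shift along the tool's x, y, z normalised to -1 to 1, where 1 is 0.02 m, then the turn about the tool's z normalised to -1 to 1, where 1 is 0.08 rad. A call has exactly 10 rows; each row shifts and turns the pose as measured when the row begins, along the tool's axes as they then stand; what a row does not reach is not made up. A row lasts 1/12 s, in which the tool goes at most 41.7 mm and 7.16 degrees, less where a joint would pass 70% of its speed; a pose out of reach is approached as far as the arm can. A call with a number of a shift or a turn outside -1 to 1 is refused whole. A call with a gripper value outside its range is refused whole. OPENING is the gripper's target within -1 to 1 (fully open at 1, half-way at 0, shut at -1), set as the call begins (- or left out, the last holds). The fingers move at their own pace and stop on an object; FORCE is the grip in N (left out, the last holds). Time passes only in rows, so rows that do not move let the fingers close, or fill a call up. It gives the time, the measured TCP pose, the force and the opening at its end, in the units of the state.
- sense(): the state, without advancing time (a new reading comes with each control period).
- snapshot(name): name is "scene" or "top" or "wrist"; returns the picture (384x512x3 uint8, red, green, blue); there is no depth.
- calibration(name): a dict with "mtx" (3x3 intrinsics, pixels), "world_to_cam" (4x4, takes a point from world to camera coordinates); the wrist camera has in their place "hand_eye" (4x4, takes a point from camera to tool coordinates, whose origin is the TCP and whose axes are the tool frame's). Camera axes: x right, y down, z forward; pixel columns grow to the right and rows downward; lengths in mm; the calibration is good to about 2 mm. A picture is of the moment at which its call begins: read the wrist's pose just before it. calibration takes no time and is no camera call.
- hand_in(): hands the job in, once; it reports no verdict.
The state is a dict: "time": time; "joint_pos": joint angles; "qd": joint speeds; "joint_efforts": joint torques, N m; "tool_pos": TCP position; "tcp_rot": TCP orientation; "ft_force": force on the tool from outside, world axes, zero at the start; "wrist_torque": the same for the moment, N m; "finger_gap": finger opening in mm.
Only numpy, scipy, OpenCV 4.12 (cv2) and the standard library are available. Lean on these libraries where they do the work, as an engineer would, in place of code of your own. Each camera call takes 0.05 s, during which the arm holds its last target.

## Working session

There is one attempt and no reset: what is moved stays moved. The work goes in short steps, Python scripts to look and compute and a shell command to move; the robot and the scene stay as the last step left them, time stands still between calls to the robot, and variables do not carry over. Pictures are saved under pics/ and viewed, and the job is handed in when it is done.

```bash
ls; mkdir -p pics; python3 - <<'E'
from bench import *
import cv2, json
s=sense();print(s)
for n in("scene","top","wrist"):
    cv2.imwrite(f"pics/{n}0.png",cv2.cvtColor(snapshot(n),cv2.COLOR_RGB2BGR)); print(n,calibration(n))
E
```

```text
pics
{'time': 0.0, 'joint_pos': array([ 6.90191700e+01,  7.51390926e+00,  8.53286909e+01,  1.10582905e-03,
        8.72617229e+01, -4.89340673e+00]), 'qd': array([ 0.04703874,  0.00872278, -0.00566777,  0.03561288, -0.01012471,
       -0.05382649]), 'joint_efforts': array([ 2.19685317e-03, -5.69389093e+01, -5.00555205e+01, -2.36583146e-04,
        1.45594400e-02,  2.39296092e-06]), 'tool_pos': array([166.04240135, 576.00239806, 230.26256889]), 'tcp_rot': array([-1.79990001e+02,  1.03848637e-01,  7.39125319e+01]), 'ft_force': array([-0.19290988,  0.66967244, -0.88846176]), 'wrist_torque': array([ 0.001387  ,  0.03172421, -0.01554243]), 'finger_gap': 85.27749950834736}
scene {'mtx': array([[419.62090704,   0.        , 256.60654516],
       [  0.        , 419.62090704, 198.45922909],
       [  0.        ,   0.        ,   1.        ]]), 'world_to_cam': array([[-8.31803264e-01,  5.55042948e-01, -5.53680314e-03,
         4.35821604e+02],
       [ 4.70407992e-01,  6.99601680e-01, -5.37841808e-01,
        -1.89839780e+02],
       [-2.94651746e-01, -4.49983127e-01, -8.43027600e-01,
         1
[... 450 characters left out ...]
+02],
       [ 4.16152631e-02,  3.77722247e-03, -9.99126570e-01,
         1.58449167e+03],
       [ 0.00000000e+00,  0.00000000e+00,  0.00000000e+00,
         1.00000000e+00]])}
wrist {'mtx': array([[268.46110522,   0.        , 253.86111234],
       [  0.        , 268.46110522, 195.42055058],
       [  0.        ,   0.        ,   1.        ]]), 'hand_eye': array([[ 9.99999558e-01,  6.82948606e-04, -6.45782310e-04,
        -6.78225023e-01],
       [-4.57654907e-04,  9.53901820e-01,  3.00118492e-01,
        -7.78902027e+01],
       [ 8.20978426e-04, -3.00118064e-01,  9.53901711e-01,
        -1.42959240e+02],
       [ 0.00000000e+00,  0.00000000e+00,  0.00000000e+00,
         1.00000000e+00]])}
```

View pics/scene0.png

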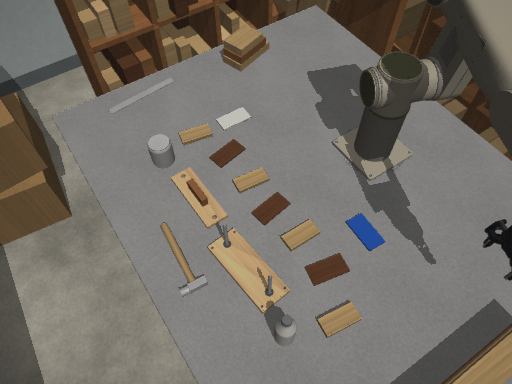

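View pics/top0.png

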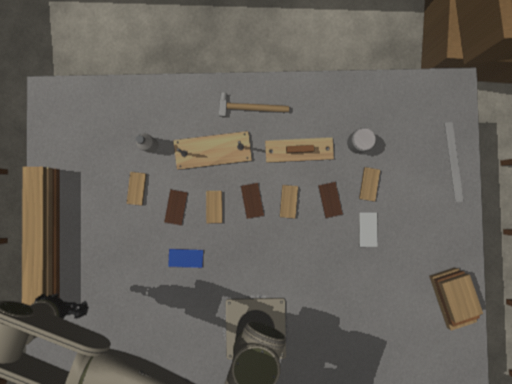

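View pics/wrist0.png

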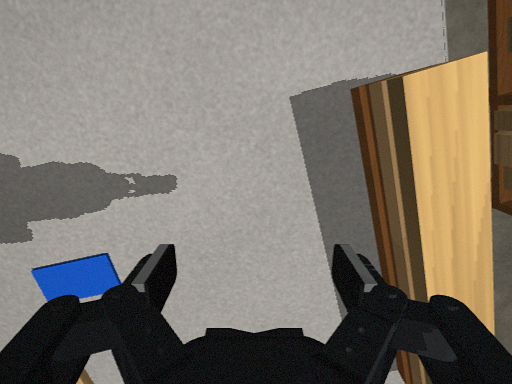

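```bash
python3 -c "
import bench
print(dir(bench)); print(getattr(bench,'hold_point_z',None))"
```

```text
['PlanningError', '__builtins__', '__cached__', '__doc__', '__file__', '__loader__', '__name__', '__package__', '__spec__', 'calibration', 'hand_in', 'hold_point_z', 'sense', 'snapshot']
18.700000000000003
```

```bash
cat > h.py <<'E'
from bench import *
import numpy as np, cv2
from scipy.spatial.transform import Rotation as Ro
def cams(name,s=None):
    c=calibration(name);K=c["mtx"]
    if name=="wrist":
        s=s or sense(); R=Ro.from_euler('xyz',s["tcp_rot"],degrees=True).as_matrix()
        T=np.eye(4);T[:3,:3]=R;T[:3,3]=s["tool_pos"]; return K,T@c["hand_eye"]
    return K,np.linalg.inv(c["world_to_cam"])
def ray(K,T,px,z):
    px=np.atleast_2d(np.float64(px)); d=np.c_[(px-K[[0,1],[2,2]])/K[0,0],np.ones(len(px))]@T[:3,:3].T
    o=T[:3,3]; return (o+d*((z-o[2])/d[:,2])[:,None])
def proj(K,T,P):
    P=np.atleast_2d(np.float64(P)); C=(P-T[:3,3])@T[:3,:3]; return C[:,:2]/C[:,2:]*K[0,0]+K[[0,1],[2,2]]
def shot(name,fn=None):
    s=sense(); im=snapshot(name); K,T=cams(name,s)
    if fn: cv2.imwrite("pics/"+fn,cv2.cvtColor(im,cv2.COLOR_RGB2BGR))
    return im,K,T,s
def mask(im,kind):
    h,s,v=[c.astype(int) for c in cv2.split(cv2.cvtColor(im,cv2.COLOR_RGB2HSV))]
    if kind=="wood": m=(h>8)&(h<28)&(s>75)&(v>95)
    else: m=((h<14)|(h>172))&(s>90)&(v<110)&(v>15)
    m=(m*255).astype(np.uint8); return cv2.morphologyEx(m,cv2.MORPH_OPEN,np.ones((3,3)))
def find(im,K,T,kind,z,amin=30):
    """minAreaRect on ray-cast contour at plane z -> centre, dims, angle(deg, world, of long side)"""
    out=[]
    for c in cv2.findContours(mask(im,kind),cv2.RETR_EXTERNAL,cv2.CHAIN_APPROX_NONE)[0]:
        if cv2.contourArea(c)<amin: continue
        P=ray(K,T,c[:,0,:],z)[:,:2].astype(np.float32); b=cv2.boxPoints(cv2.minAreaRect(P))
        e=[b[1]-b[0],b[2]-b[1]]; L=[np.linalg.norm(v) for v in e]; u=e[int(L[1]>L[0])]
        a=np.degrees(np.arctan2(u[1],u[0]))%180
        out.append((c[:,0,:].mean(0).round().astype(int).tolist(),b.mean(0).round(1).tolist(),round(float(max(L)),1),round(float(min(L)),1),round(float(a),1)))
    return sorted(out)
E
python3 - <<'E'
from h import *
im,K,T,s=shot("top")
for k,z in(("wood",18),("dark",8)):
    print(k)
    for o in find(im,K,T,k,z): print(o)
E
```

```text
wood
([32, 233], [357.6000061035156, 816.5], 506.6, 76.6, 179.8)
([136, 188], [521.9000244140625, 433.1000061035156], 116.7, 56.3, 173.0)
([210, 151], [657.7999877929688, 147.8000030517578], 277.4, 108.9, 95.9)
([214, 207], [448.79998779296875, 146.10000610351562], 114.2, 55.4, 179.2)
([257, 107], [816.4000244140625, -22.600000381469727], 228.0, 20.2, 85.7)
([288, 201], [463.3999938964844, -130.60000610351562], 117.4, 56.9, 174.1)
([299, 150], [653.0999755859375, -173.8000030517578], 247.8, 78.1, 91.8)
([369, 184], [522.2000122070312, -430.1000061035156], 117.3, 58.8, 169.6)
([454, 31], [1097.699951171875, -764.5999755859375], 217.0, 55.8, 177.9)
([461, 303], [86.0999984741211, -745.9000244140625], 169.0, 133.0, 17.1)
([506, 17], [1132.0, -956.0999755859375], 140.8, 44.9, 178.9)
dark
([55, 255], [279.8999938964844, 733.7999877929688], 44.3, 18.5, 0.1)
([55, 286], [168.10000610351562, 737.2999877929688], 47.6, 11.1, 0.1)
([176, 207], [449.70001220703125, 287.5], 118.7, 61.2, 169.0)
([252, 200], [469.1000061035156, 3.799999952316284], 118.8, 61.3, 9.7)
([330, 199], [467.0, -285.79998779296875], 118.0, 62.2, 11.3)
([506, 162], [594.5, -941.5999755859375], 37.3, 14.9, 89.0)
```

```bash
cat > go.py <<'E'
import sys
from h import *
s=sense();p=s["tool_pos"];yaw=s["tcp_rot"][2]
t=[float(a) for a in sys.argv[1:5]]
d=np.array(t[:3])-p
def ax(y): y=np.radians(y);return np.array([[np.cos(y),np.sin(y),0],[np.sin(y),-np.cos(y),0],[0,0,-1]])
print("t",round(s["time"],2),"pos",p.round(1),"rpy",s["tcp_rot"].round(2),"gap",round(s["finger_gap"],1),"F",s["ft_force"].round(1))
dy=(t[3]-yaw+180)%360-180
print("units now-axes",(ax(yaw)@d/20).round(3),"target-axes",(ax(t[3])@d/20).round(3),"turn",round(-dy/4.584,3),"j6",s["joint_pos"][5].round(1))
E
python3 go.py 522 433 200 83
python3 -m pendant '[[[-0.2,1,0,0],[-0.2,1,0,0],[-0.2,1,0,0],[-0.2,1,0,0],[-0.2,1,0,0],[-0.2,1,0,0],[-0.2,1,0,0],[-0.2,1,0,0],[-0.2,1,0,0],[-0.2,1,0,0]]]' 1 60
python3 go.py 522 433 200 83
```

```text
t 0.2 pos [166.1 576.2 230.6] rpy [-1.7999e+02  7.0000e-02  7.3910e+01] gap 85.5 F [0.2 0.1 0.4]
units now-axes [-1.948 19.081  1.531] target-axes [-4.937 18.534  1.531] turn -1.983 j6 -4.9
time: 1.03
tool_pos: [349.7, 479.4, 227.4]
tcp_rot: [-179.8, 0.3, 74.3]
ft_force: [0.3, -0.3, 0.3]
finger_gap: 85.3
t 1.03 pos [349.7 479.4 227.4] rpy [-179.82    0.31   74.35] gap 85.3 F [ 0.3 -0.3  0.3]
units now-axes [0.092 8.923 1.369] target-axes [-1.252  8.835  1.369] turn -1.887 j6 -25.4
```

```bash

python3 -m pendant '[[[0,1,0.1,-0.2],[0,1,0.1,-0.2],[0,1,0.1,-0.2],[0,1,0.1,-0.2],[0,1,0.1,-0.2],[0,1,0.1,-0.2],[0,1,0.1,-0.2],[0,1,0.1,-0.2],[0,0.3,0.1,-0.2],[0,0,0,-0.2]]]' 
python3 go.py 522 433 150 83
python3 - <<'E'
from h import *
im,K,T,s=shot("wrist","w1.png")
print(find(im,K,T,"wood",18,800),find(im,K,T,"dark",8,800))
E
```

```text
time: 1.87
tool_pos: [521.9, 437.5, 204.5]
tcp_rot: [-179.6, 0.5, 83.7]
ft_force: [-0.7, -0.6, -0.8]
finger_gap: 85.4
t 1.87 pos [521.9 437.5 204.5] rpy [-179.63    0.49   83.69] gap 85.4 F [-0.7 -0.6 -0.8]
units now-axes [-0.225  0.029  2.727] target-axes [-0.225  0.031  2.727] turn 0.15 j6 -48.0
[([19, 142], [446.79998779296875, 150.60000610351562], 122.9, 57.9, 173.2), ([67, 277], [638.4000244140625, 148.89999389648438], 299.4, 101.3, 106.9), ([252, 173], [519.5999755859375, 433.6000061035156], 118.7, 57.6, 172.9)] [([131, 141], [447.79998779296875, 289.5], 124.9, 67.5, 169.0)]
```

View pics/w1.png

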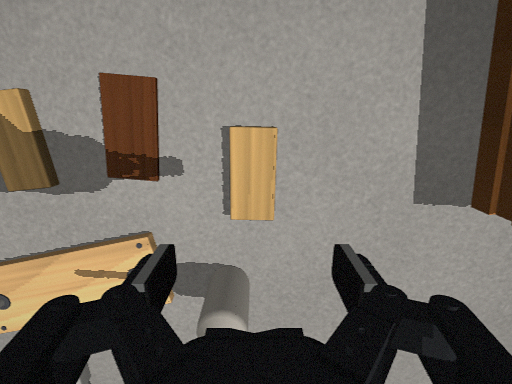

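```bash

python3 -m pendant '[[[-0.12,0,1,0.07],[-0.1,-0.07,1,0.07],[0,0,1,0],[0,0,1,0],[0,0,1,0],[0,0,1,0],[0,0,1,0],[0,0,1,0],[0,0,1,0],[0,0,0.6,0]]]' 
python3 go.py 520 433.5 2 83
python3 - <<'E'
from h import *
im,K,T,s=shot("wrist","w2.png")
E
```

```text
time: 2.75
tool_pos: [509.1, 441.2, 14.1]
tcp_rot: [-179.9, -0.0, 83.6]
ft_force: [-0.6, -0.9, -0.5]
finger_gap: 85.3
t 2.75 pos [509.1 441.2  14.1] rpy [-1.7991e+02 -4.0000e-02  8.3620e+01] gap 85.3 F [-0.6 -0.9 -0.5]
units now-axes [-0.321  0.586  0.604] target-axes [-0.315  0.589  0.604] turn 0.135 j6 -47.2
```

View pics/w2.png

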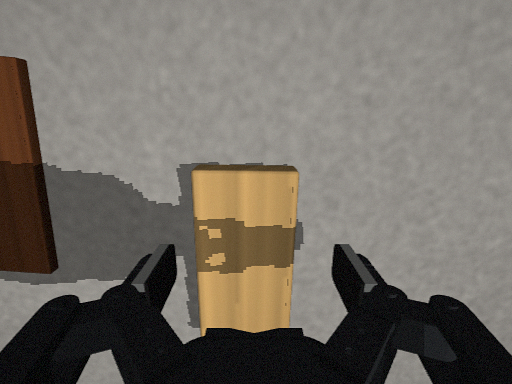

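```bash

python3 -m pendant '[[[-0.16,0.3,0,0.06],[-0.16,0.3,0,0.06],[0,0,0.2,0],[0,0,0.2,0],[0,0,0.2,0],[0,0,0,0],[0,0,0,0],[0,0,0,0],[0,0,0,0],[0,0,0,0]]]' 
python3 go.py 520 433.5 2 83
```

```text
time: 3.63
tool_pos: [522.1, 434.8, 5.3]
tcp_rot: [179.9, -0.2, 83.1]
ft_force: [0.4, -0.3, -0.5]
finger_gap: 85.2
t 3.63 pos [522.1 434.8   5.3] rpy [179.91  -0.23  83.06] gap 85.2 F [ 0.4 -0.3 -0.5]
units now-axes [-0.075 -0.098  0.163] target-axes [-0.075 -0.098  0.163] turn 0.013 j6 -47.7
```

```bash

python3 -m pendant '[[[-0.07,-0.1,0.17,0],[0,0,0,0],[0,0,0,0],[0,0,0,0],[0,0,0,0],[0,0,0,0],[0,0,0,0],[0,0,0,0],[0,0,0,0],[0,0,0,0]]]' -1 70
python3 go.py 520 433.5 2 83
python3 -m pendant '[[[0,0,-0.2,0],[0,0,-0.5,0],[0,0,-1,0],[0,0,-1,0],[0,0,-1,0.2],[0,0,-1,0.5],[0,0,-1,1],[0,0,-1,1],[0,0,-1,1],[0,0,-1,1]]]'
python3 go.py 658 148 180 6
python3 - <<'E'
from h import *
im,K,T,s=shot("wrist","w3.png")
E
```

```text
time: 4.47
tool_pos: [520.1, 434.1, 2.8]
tcp_rot: [179.9, -0.3, 83.1]
ft_force: [-0.3, 0.4, 0.9]
finger_gap: 56.2
t 4.47 pos [520.1 434.1   2.8] rpy [179.85  -0.28  83.08] gap 56.2 F [-0.3  0.4  0.9]
units now-axes [-0.029  0.001  0.04 ] target-axes [-0.029  0.001  0.04 ] turn 0.018 j6 -47.7
time: 5.3
tool_pos: [515.3, 430.2, 181.7]
tcp_rot: [-179.7, 0.4, 60.8]
ft_force: [0.2, 0.5, -0.2]
finger_gap: 56.0
t 5.3 pos [515.3 430.2 181.7] rpy [-179.7     0.36   60.79] gap 56.0 F [ 0.2  0.5 -0.2]
units now-axes [-8.834 13.114  0.086] target-axes [ 5.621 14.779  0.086] turn 11.953 j6 -25.4
```

View pics/w3.png

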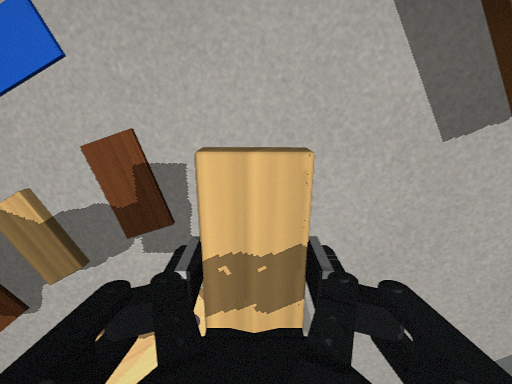

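```bash

python3 -m pendant '[[[-0.56,0.83,-0.05,1],[-0.5,0.87,-0.05,1],[-0.42,0.9,-0.05,1],[-0.35,0.93,-0.05,1],[-0.27,0.96,-0.05,1],[-0.2,0.98,-0.05,1],[-0.1,0.99,-0.05,1],[0,1,-0.05,1],[0.08,1,-0.05,1],[0.16,0.98,-0.05,1]]]'
python3 go.py 658 148 180 6
python3 - <<'E'
from h import *
im,K,T,s=shot("wrist","w4.png")
im,K,T,s=shot("scene","s4.png")
E
```

```text
time: 6.18
tool_pos: [608.8, 251.4, 209.4]
tcp_rot: [-179.6, -0.7, 13.4]
ft_force: [-0.1, -0.3, -0.9]
finger_gap: 56.0
t 6.18 pos [608.8 251.4 209.4] rpy [-179.58   -0.67   13.45] gap 56.0 F [-0.1 -0.3 -0.9]
units now-axes [1.19  5.602 1.47 ] target-axes [1.906 5.4   1.47 ] turn 1.624 j6 4.3
```

View pics/w4.png

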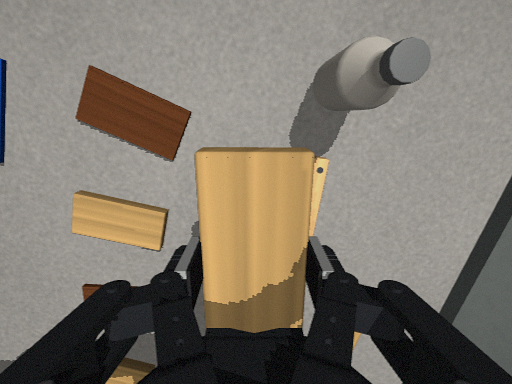

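```bash
python3 - <<'E'
import cv2,numpy as np
a=cv2.imread("pics/scene0.png")[215:320,195:300];b=cv2.imread("pics/top0.png")[120:180,160:265]
a=cv2.resize(a,None,fx=5,fy=5,interpolation=cv2.INTER_CUBIC);b=cv2.resize(b,None,fx=5,fy=5,interpolation=cv2.INTER_CUBIC)
b=cv2.copyMakeBorder(b,0,0,0,0,0);cv2.imwrite("pics/z1.png",a);cv2.imwrite("pics/z2.png",b)
E
```

```text
(no output)
```

View pics/z1.png

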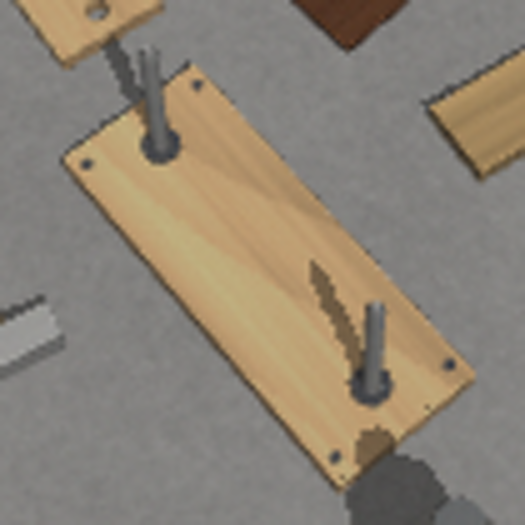

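View pics/z2.png

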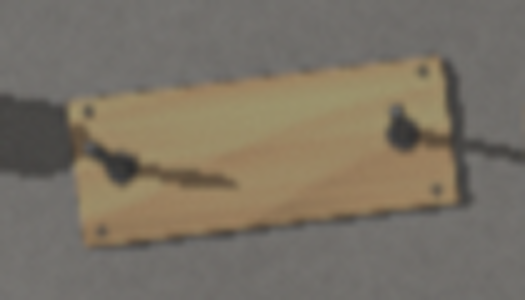

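```bash
python3 - <<'E'
from h import *
def z(p,o): return (np.array(p,float)+.5)/5-.5+np.array(o)
sc=cams("scene");tp=cams("top")
S=z([(198,85),(87,164),(336,457),(449,365)],(195,215));U=z([(88,112),(423,71),(437,190),(102,231)],(160,120))
for c,P in((sc,S),(tp,U)):
    w=ray(*c,P,18); print(w.mean(0).round(1)); print(w.round(1).tolist())
for n,(c,lo,hi) in {"sc":(sc,z([(160,146),(371,387)],(195,215)),z([(149,48),(376,304)],(195,215))),"tp":(tp,z([(403,133),(121,167)],(160,120)),z([(396,108),(90,147)],(160,120)))}.items():
    a=ray(*c,lo,18);b=ray(*c,hi,148);print(n,a.round(1).tolist(),a.mean(0),b.round(1).tolist(),b.mean(0))
# full-base contours
im=cv2.cvtColor(cv2.imread("pics/scene0.png"),cv2.COLOR_BGR2RGB)
for o in find(im,*sc,"wood",18): print(o)
E
```

```text
[658.7 149.1  18. ]
[[626.2, 20.3, 18.0], [716.2, 29.2, 18.0], [690.8, 278.0, 18.0], [601.5, 269.0, 18.0]]
[658.7 148.4  18. ]
[[690.0, 277.5, 18.0], [716.0, 28.4, 18.0], [627.3, 19.5, 18.0], [601.3, 268.0, 18.0]]
sc [[670.3, 44.4, 18.0], [648.9, 254.0, 18.0]] [659.62836537 149.22222945  18.        ] [[668.5, 45.2, 148.0], [648.4, 253.8, 148.0]] [658.43581097 149.50952499 148.        ]
tp [[670.1, 44.0, 18.0], [648.6, 253.4, 18.0]] [659.3559354  148.72651583  18.        ] [[670.9, 44.2, 148.0], [648.0, 252.9, 148.0]] [659.43858383 148.57828207 148.        ]
([4, 114], [1095.5, -949.5], 152.0, 49.0, 74.5)
([23, 186], [1152.9000244140625, -550.2000122070312], 162.3, 57.6, 2.8)
([107, 71], [666.7999877929688, -958.4000244140625], 258.6, 58.3, 88.4)
([110, 21], [509.20001220703125, -1308.199951171875], 355.1, 303.3, 89.2)
([143, 55], [491.8999938964844, -957.2000122070312], 69.9, 53.7, 87.0)
([163, 10], [261.20001220703125, -1204.5], 176.4, 79.1, 67.0)
([177, 252], [816.7999877929688, -24.799999237060547], 231.2, 23.1, 85.7)
([182, 47], [323.0, -922.7000122070312], 212.0, 190.6, 179.0)
(
[... 287 characters left out ...]
 267], [660.0999755859375, 151.1999969482422], 281.3, 109.1, 95.8)
([251, 179], [465.20001220703125, -125.4000015258789], 117.5, 64.5, 173.5)
([255, 55], [78.5999984741211, -675.2000122070312], 210.8, 35.0, 20.7)
([274, 10], [-181.0, -900.0], 80.8, 24.1, 55.2)
([300, 234], [450.1000061035156, 149.39999389648438], 118.4, 61.3, 179.6)
([339, 319], [523.4000244140625, 435.3999938964844], 117.8, 58.4, 172.8)
([455, 107], [-408.20001220703125, 33.70000076293945], 68.6, 59.1, 179.7)
([489, 134], [-406.70001220703125, 206.60000610351562], 65.9, 42.4, 1.2)
([489, 366], [261.6000061035156, 776.2999877929688], 239.1, 76.6, 180.0)
([499, 145], [-390.70001220703125, 262.1000061035156], 68.4, 40.1, 65.8)
```

```bash
cat >> h.py <<'E'
def tooly(px,ztool):
    """point in tool frame on plane tool z=ztool"""
    c=calibration("wrist"); return ray(c["mtx"],c["hand_eye"],px,ztool)
E
python3 - <<'E'
from h import *
print(tooly([(197,153),(312,153),(255,150)],-15.2), tooly([(255,148)],-15.2))
E
python3 go.py 659 148.9 90 5.9
python3 -c "
import cv2
im=cv2.imread('pics/w4.png')[135:175,180:330];cv2.imwrite('pics/z3.png',cv2.resize(im,None,fx=5,fy=5,interpolation=cv2.INTER_NEAREST))"
```

```text
[[-28.36793513 -57.56902211 -15.2       ]
 [ 26.30200743 -57.60003847 -15.2       ]
 [ -0.79351627 -59.00437332 -15.2       ]] [[ -0.79515009 -59.94557427 -15.2       ]]
t 6.28 pos [610.  249.4 209.6] rpy [-179.65   -0.71   13.32] gap 56.6 F [ 0.8  0.2 -0.4]
units now-axes [1.228 5.455 5.979] target-axes [1.922 5.251 5.979] turn 1.62 j6 4.3
```

View pics/z3.png

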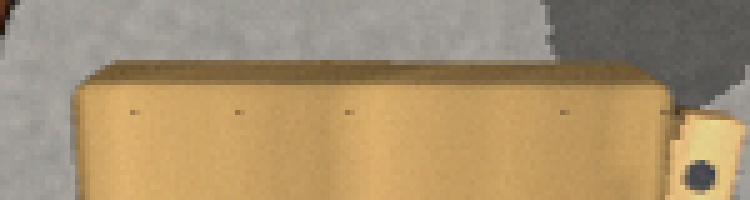

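```bash

python3 -m pendant '[[[0.2,0.68,0,0.4],[0.25,0.68,0,0.4],[0.27,0.68,0,0.4],[0.27,0.68,0,0.4],[0.24,0.66,0,0],[0.24,0.66,0,0],[0.24,0.65,0,0],[0.22,0.65,0,0],[0,0,0.3,0],[0,0,0.6,0]]]'
python3 go.py 659 148.9 90 5.9
python3 -m pendant '[[[0,0,0.6,0],[0,0,0.6,0],[0,0,0.6,0],[0,0,0.6,0],[0,0,0.6,0],[0,0,0.6,0],[0,0,0.6,0],[0,0,0.6,0],[0,0,0.4,0],[0,0,0.2,0]]]'
python3 go.py 659 148.9 20.8 5.9
```

```text
time: 7.12
tool_pos: [669.4, 141.5, 194.5]
tcp_rot: [-179.5, -1.0, 5.9]
ft_force: [0.3, -0.1, -1.7]
finger_gap: 55.9
t 7.12 pos [669.4 141.5 194.5] rpy [-179.46   -0.96    5.93] gap 55.9 F [ 0.3 -0.1 -1.7]
units now-axes [-0.481 -0.423  5.227] target-axes [-0.481 -0.422  5.227] turn 0.007 j6 1.4
time: 7.95
tool_pos: [665.5, 145.5, 67.5]
tcp_rot: [-179.4, -0.4, 6.2]
ft_force: [-0.2, -0.3, -1.3]
finger_gap: 56.2
t 7.95 pos [665.5 145.5  67.5] rpy [-179.41   -0.37    6.16] gap 56.2 F [-0.2 -0.3 -1.3]
units now-axes [-0.306 -0.203  2.336] target-axes [-0.307 -0.202  2.336] turn 0.057 j6 1.4
```

```bash

python3 -m pendant '[[[-0.15,-0.1,0.25,0],[-0.15,-0.1,0.25,0],[0,0,0.25,0],[0,0,0.25,0],[0,0,0.25,0],[0,0,0.25,0],[0,0,0.25,0],[0,0,0.2,0],[0,0,0,0],[0,0,0,0]]]'
python3 go.py 659 148.9 20.8 5.9
```

```text
time: 8.78
tool_pos: [660.0, 149.8, 25.5]
tcp_rot: [-179.4, -0.5, 6.1]
ft_force: [0.6, 0.2, -1.4]
finger_gap: 55.7
t 8.78 pos [660.  149.8  25.5] rpy [-179.41   -0.52    6.15] gap 55.7 F [ 0.6  0.2 -1.4]
units now-axes [-0.055  0.037  0.235] target-axes [-0.055  0.037  0.235] turn 0.054 j6 1.8
```

```bash

python3 -m pendant '[[[-0.05,0,0.08,0.05],[0,0,0.08,0],[0,0,0.06,0],[0,0,0.03,0],[0,0,0,0],[0,0,0,0],[0,0,0,0],[0,0,0,0],[0,0,0,0],[0,0,0,0]]]'
python3 go.py 659 148.9 20.8 5.9
```

```text
time: 9.62
tool_pos: [660.1, 149.7, 21.8]
tcp_rot: [-179.4, -0.7, 5.9]
ft_force: [-0.5, -0.0, -1.3]
finger_gap: 56.0
t 9.62 pos [660.1 149.7  21.8] rpy [-179.41   -0.65    5.88] gap 56.0 F [-0.5 -0.  -1.3]
units now-axes [-0.057  0.035  0.048] target-axes [-0.058  0.035  0.048] turn -0.003 j6 2.0
```

```bash

python3 -m pendant '[[[-0.05,0,0.05,0],[0,0,0,0],[0,0,0,0],[0,0,0,0],[0,0,0,0],[0,0,0,0],[0,0,0,0],[0,0,0,0],[0,0,0,0],[0,0,0,0]]]'
python3 go.py 659 148.9 20.8 5.9
python3 -m pendant '[[[0,0,0,0],[0,0,0,0],[0,0,0,0],[0,0,0,0],[0,0,0,0],[0,0,-0.1,0],[0,0,-0.3,0],[0,0,-0.6,0],[0,0,-1,0],[0,0,-1,0]]]' 1
python3 go.py 449 288.5 60 79
python3 - <<'E'
from h import *
im,K,T,s=shot("wrist","w5.png")
E
```

```text
time: 10.45
tool_pos: [659.7, 149.7, 21.5]
tcp_rot: [-179.4, -0.7, 5.9]
ft_force: [-0.3, 0.9, -0.2]
finger_gap: 56.1
t 10.45 pos [659.7 149.7  21.5] rpy [-179.41   -0.74    5.89] gap 56.1 F [-0.3  0.9 -0.2]
units now-axes [-0.041  0.035  0.035] target-axes [-0.041  0.035  0.035] turn -0.002 j6 2.0
time: 11.28
tool_pos: [654.8, 148.4, 78.9]
tcp_rot: [-179.4, -0.1, 5.9]
ft_force: [-0.3, 0.4, 1.2]
finger_gap: 85.5
t 11.28 pos [654.8 148.4  78.9] rpy [-1.7942e+02 -1.5000e-01  5.8900e+00] gap 85.5 F [-0.3  0.4  1.2]
units now-axes [-9.518 -8.024  0.945] target-axes [  4.913 -11.439   0.945] turn -15.95 j6 2.0
```

View pics/w5.png

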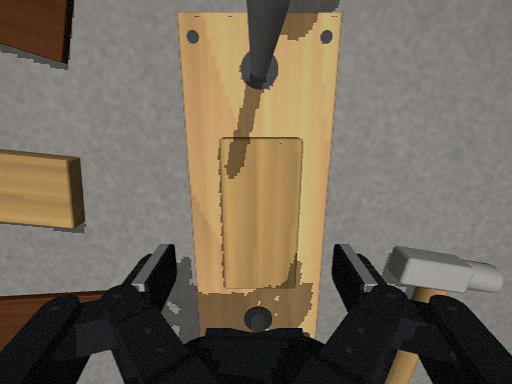

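```bash
python3 - <<'E'
from h import *
s=sense();K,T=cams("wrist",s)
b=ray(K,T,[(219.5,138),(302,138),(297,289.5),(224,289.5)],36);print(b.round(1),b.mean(0), np.degrees(np.arctan2(*(b[0]-b[3])[[1,0]])),np.degrees(np.arctan2(*(b[1]-b[2])[[1,0]])))
p=ray(K,T,[(258.5,70),(258,318)],18);print(p,p.mean(0),np.degrees(np.arctan2(*(p[0]-p[1])[[1,0]])))
im=cv2.cvtColor(cv2.imread("pics/w5.png"),cv2.COLOR_BGR2RGB)
i2,K2,T2,_=shot("top","t5.png");i3,K3,T3,_=shot("scene","s5.png")
E
python3 -c "
import cv2
a=cv2.imread('pics/s5.png')[215:320,195:300];cv2.imwrite('pics/z4.png',cv2.resize(a,None,fx=5,fy=5,interpolation=cv2.INTER_CUBIC))"
```

```text
[[626.7 204.7  36. ]
 [684.4 210.7  36. ]
 [699.6  86.7  36. ]
 [638.7  80.8  36. ]] [662.35979102 145.7229433   36.        ] 95.51464494825684 96.98276281595783
[[649.40648681 253.6197165   18.        ]
 [672.26669834  38.93189015  18.        ]] [660.83659257 146.27580333  18.        ] 96.07801949416178
```

View pics/z4.png

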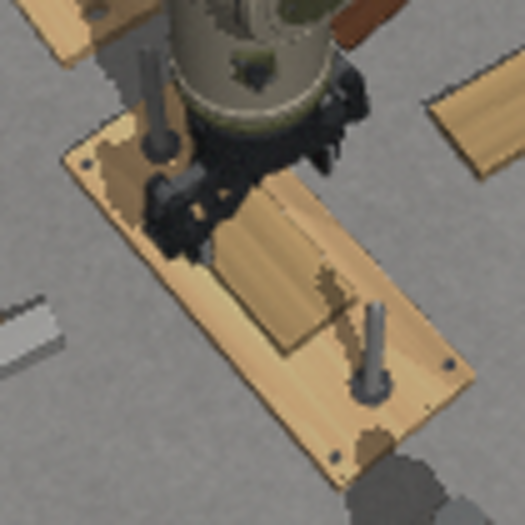

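```bash

python3 -m pendant '[[[-0.6,-0.5,-0.6,-1],[-0.65,-0.65,-0.6,-1],[-0.65,-0.75,-0.6,-1],[-0.6,-0.8,-0.3,-1],[-0.5,-0.85,0,-1],[-0.45,-0.9,0,-1],[-0.38,-0.92,0,-1],[-0.3,-0.95,0,-1],[-0.23,-0.97,0,-1],[-0.15,-0.98,0,-1]]]' 
python3 go.py 449 288.5 60 79
```

```text
time: 12.27
tool_pos: [488.8, 255.3, 121.0]
tcp_rot: [-179.8, -0.5, 53.4]
ft_force: [0.7, 0.7, 0.1]
finger_gap: 85.8
t 12.27 pos [488.8 255.3 121. ] rpy [-179.84   -0.53   53.4 ] gap 85.8 F [0.7 0.7 0.1]
units now-axes [ 0.144 -2.587  3.049] target-axes [ 1.248 -2.27   3.049] turn -5.585 j6 -31.5
```

```bash

python3 -m pendant '[[[0.0,-0.4,0,-0.9],[0.05,-0.4,0,-0.9],[0.1,-0.4,0,-0.9],[0.15,-0.4,0,-0.9],[0.2,-0.4,0,-0.9],[0.2,-0.35,0,-0.9],[0.1,0,0,-0.15],[0,0,0,0],[0,0,0,0],[0,0,0,0]]]' 
python3 - <<'E'
from h import *
im,K,T,s=shot("wrist","w6.png")
print(find(im,K,T,"wood",18,800),find(im,K,T,"dark",8,800))
E
python3 go.py 449 288.5 20 79
```

```text
time: 13.1
tool_pos: [442.6, 292.7, 115.9]
tcp_rot: [-179.6, -0.3, 80.4]
ft_force: [-0.5, -0.1, -0.1]
finger_gap: 85.5
[([105, 216], [446.70001220703125, 149.89999389648438], 119.1, 64.6, 179.8), ([225, 195], [440.1000061035156, 266.6000061035156], 119.1, 16.1, 168.2), ([242, 174], [425.3999938964844, 284.79998779296875], 83.8, 18.6, 169.8), ([276, 192], [448.79998779296875, 311.8999938964844], 119.5, 14.9, 167.7)] [([17, 274], [493.20001220703125, 33.900001525878906], 107.6, 52.0, 154.9), ([251, 194], [447.29998779296875, 288.6000061035156], 125.6, 65.2, 168.9)]
t 13.15 pos [442.6 292.6 115.8] rpy [-179.61   -0.26   80.37] gap 85.7 F [ 0.4 -0.1 -0. ]
units now-axes [-0.148  0.348  4.792] target-axes [-0.14   0.351  4.792] turn 0.3 j6 -52.9
```

View pics/w6.png

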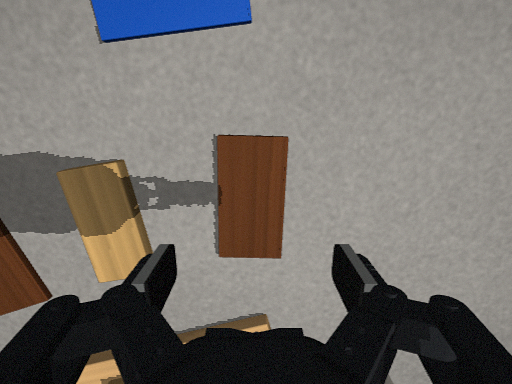

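```bash

python3 -m pendant '[[[-0.05,0.13,0.4,0.1],[-0.05,0.13,0.5,0.1],[-0.05,0.1,0.5,0.1],[0,0,0.5,0],[0,0,0.5,0],[0,0,0.5,0],[0,0,0.5,0],[0,0,0.5,0],[0,0,0.4,0],[0,0,0.2,0]]]' 
python3 go.py 448 288.5 -4 79
python3 -m pendant '[[[0,0,0.2,0],[0,0,0,0],[0,0,0,0],[0,0,0,0],[0,0,0,0],[0,0,0,0],[0,0,0,0],[0,0,0,0],[0,0,0,0],[0,0,0,0]]]' 0.85
python3 go.py 448 288.5 -4 79
```

```text
time: 13.98
tool_pos: [449.3, 286.5, 14.6]
tcp_rot: [-179.5, -0.2, 78.5]
ft_force: [-0.4, 0.0, -0.1]
finger_gap: 85.3
t 13.98 pos [449.3 286.5  14.6] rpy [-1.7951e+02 -1.5000e-01  7.8540e+01] gap 85.3 F [-0.4  0.  -0.1]
units now-axes [ 0.087 -0.083  0.931] target-axes [ 0.088 -0.082  0.931] turn -0.101 j6 -52.0
time: 14.82
tool_pos: [450.5, 287.4, 11.6]
tcp_rot: [-179.6, -0.3, 78.6]
ft_force: [0.3, 0.8, -0.8]
finger_gap: 78.8
t 14.82 pos [450.5 287.4  11.6] rpy [-179.64   -0.26   78.57] gap 78.8 F [ 0.3  0.8 -0.8]
units now-axes [ 0.027 -0.132  0.78 ] target-axes [ 0.028 -0.131  0.78 ] turn -0.094 j6 -52.0
```

```bash

python3 -m pendant '[[[0.02,-0.1,0.15,-0.1],[0,0,0.15,0],[0,0,0.15,0],[0,0,0.15,0],[0,0,0.1,0],[0,0,0,0],[0,0,0,0],[0,0,0,0],[0,0,0,0],[0,0,0,0]]]' 
python3 go.py 448 288.5 -4 79
python3 - <<'E'
from h import *
im,K,T,s=shot("wrist","w7.png")
E
```

```text
time: 15.65
tool_pos: [447.7, 288.1, -4.6]
tcp_rot: [-179.6, -0.2, 79.1]
ft_force: [-0.5, -0.0, 0.8]
finger_gap: 78.8
t 15.65 pos [447.7 288.1  -4.6] rpy [-179.59   -0.22   79.08] gap 78.8 F [-0.5 -0.   0.8]
units now-axes [ 0.02   0.009 -0.031] target-axes [ 0.02   0.009 -0.031] turn 0.018 j6 -52.4
```

View pics/w7.png

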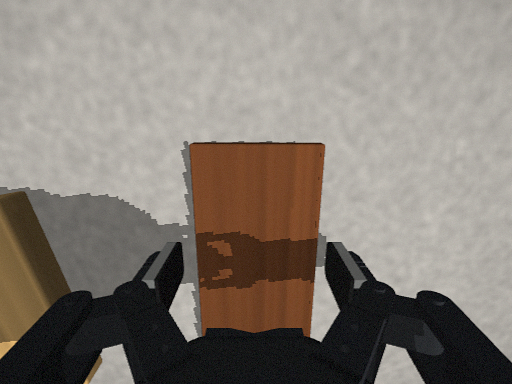

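Between the jaws sits the brown sheet, its near edge at row 143, columns 190–324. Closing.

```bash

python3 -m pendant '[[[0,0,0,0],[0,0,0,0],[0,0,0,0],[0,0,0,0],[0,0,0,0],[0,0,0,0],[0,0,0,0],[0,0,0,0],[0,0,0,0],[0,0,0,0]]]' -1 60
python3 go.py 659 149.7 120 5.9
python3 -m pendant '[[[0,0,-0.2,0],[0,0,-0.4,0],[0,0,-0.8,0],[0,0,-0.8,0],[0,0,-0.8,0.2],[0,0,-0.8,0.5],[0,0,-0.8,1],[0,0,-0.8,1],[0,0,-0.8,1],[0,0,-0.8,1]]]'
python3 go.py 659 149.5 120 5.9
python3 - <<'E'
from h import *
im,K,T,s=shot("wrist","w8.png")
E
```

```text
time: 16.53
tool_pos: [448.4, 288.4, -3.5]
tcp_rot: [-179.7, -0.3, 79.1]
ft_force: [0.8, -0.2, 0.3]
finger_gap: 63.8
t 16.53 pos [448.4 288.4  -3.5] rpy [-179.65   -0.26   79.08] gap 63.8 F [ 0.8 -0.2  0.3]
units now-axes [-4.816 11.654 -6.177] target-axes [ 9.762  7.982 -6.177] turn 15.964 j6 -52.4
time: 17.37
tool_pos: [445.9, 286.0, 143.3]
tcp_rot: [-179.4, 0.2, 56.8]
ft_force: [0.5, 0.3, -0.3]
finger_gap: 63.8
t 17.37 pos [445.9 286.  143.3] rpy [-179.37    0.25   56.8 ] gap 63.8 F [ 0.5  0.3 -0.3]
units now-axes [ 0.125 12.65   1.164] target-axes [9.896 7.882 1.164] turn 11.103 j6 -30.1
```

View pics/w8.png

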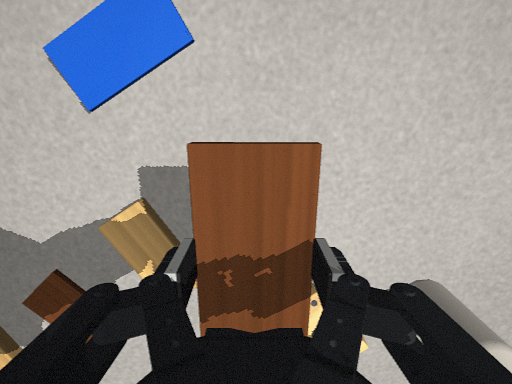

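```bash

python3 -m pendant '[[[0,0.9,-0.3,1],[0.09,1,-0.3,1],[0.17,0.98,-0.3,1],[0.25,0.97,-0.3,1],[0.33,0.94,-0.3,1],[0.4,0.91,0,1],[0.47,0.88,0,1],[0.54,0.84,0,1],[0.6,0.8,0,1],[0.6,0.7,0,1]]]'
python3 go.py 659 149.5 120 5.9
```

```text
time: 18.25
tool_pos: [617.5, 177.2, 186.0]
tcp_rot: [-179.5, -0.2, 9.6]
ft_force: [1.0, -0.3, -0.6]
finger_gap: 63.6
t 18.25 pos [617.5 177.2 186. ] rpy [-179.48   -0.22    9.58] gap 63.6 F [ 1.  -0.3 -0.6]
units now-axes [1.814 1.712 3.302] target-axes [1.92  1.592 3.302] turn 0.804 j6 1.5
```

```bash

python3 -m pendant '[[[0.25,0.2,0.1,0.4],[0.3,0.25,0.2,0.3],[0.3,0.25,0.3,0.1],[0.3,0.25,0.4,0],[0.3,0.25,0.5,0],[0.2,0.2,0.6,0],[0.1,0.1,0.6,0],[0,0,0.6,0],[0,0,0.6,0],[0,0,0.4,0]]]'
python3 go.py 659 149.5 60 5.9
```

```text
time: 19.08
tool_pos: [660.7, 147.8, 92.1]
tcp_rot: [-179.5, -0.2, 5.8]
ft_force: [-1.0, 0.8, 0.0]
finger_gap: 64.0
t 19.08 pos [660.7 147.8  92.1] rpy [-179.5    -0.24    5.81] gap 64.0 F [-1.   0.8  0. ]
units now-axes [-0.077 -0.094  1.607] target-axes [-0.076 -0.095  1.607] turn -0.021 j6 2.1
```

```bash
python3 -c "
from h import *
print(tooly([(188,143),(321,143)],-11.5))"
python3 -m pendant '[[[-0.08,-0.09,0.3,0],[0,0,0.3,0],[0,0,0.3,0],[0,0,0.3,0],[0,0,0.3,0],[0,0,0.3,0],[0,0,0.3,0],[0,0,0.2,0],[0,0,0.1,0],[0,0,0,0]]]'
python3 go.py 659 149.5 32.5 5.9
```

```text
[[-33.17316625 -61.66989487 -11.5       ]
 [ 31.16068124 -61.70380773 -11.5       ]]
time: 19.92
tool_pos: [656.7, 151.4, 36.5]
tcp_rot: [-179.5, -0.1, 5.9]
ft_force: [-0.8, -0.0, -0.1]
finger_gap: 63.9
t 19.92 pos [656.7 151.4  36.5] rpy [-1.7949e+02 -6.0000e-02  5.9200e+00] gap 63.9 F [-0.8 -0.  -0.1]
units now-axes [0.107 0.104 0.201] target-axes [0.107 0.104 0.201] turn 0.005 j6 2.2
```

```bash

python3 -m pendant '[[[0.13,0.07,0.06,0],[0,0,0.06,0],[0,0,0.04,0],[0,0,0.02,0],[0,0,0,0],[0,0,0,0],[0,0,0,0],[0,0,0,0],[0,0,0,0],[0,0,0,0]]]'
python3 go.py 659.5 149.7 32.5 5.9
```

```text
time: 20.75
tool_pos: [661.2, 150.2, 34.6]
tcp_rot: [-179.5, -0.2, 5.9]
ft_force: [-1.0, 0.5, -1.0]
finger_gap: 63.2
t 20.75 pos [661.2 150.2  34.6] rpy [-179.48   -0.23    5.91] gap 63.2 F [-1.   0.5 -1. ]
units now-axes [-0.086  0.014  0.103] target-axes [-0.086  0.014  0.103] turn 0.002 j6 2.1
```

```bash

python3 -m pendant '[[[-0.07,0.01,0.06,0],[0,0,0.03,0],[0,0,0,0],[0,0,0,0],[0,0,0,0],[0,0,0,0],[0,0,0,0],[0,0,0,0],[0,0,0,0],[0,0,0,0]]]'
python3 go.py 659.5 149.7 32.5 5.9
```

```text
time: 21.58
tool_pos: [659.6, 149.8, 32.6]
tcp_rot: [-179.5, -0.2, 5.9]
ft_force: [-0.6, 0.1, -0.8]
finger_gap: 63.7
t 21.58 pos [659.6 149.8  32.6] rpy [-179.48   -0.23    5.91] gap 63.7 F [-0.6  0.1 -0.8]
units now-axes [-0.006  0.006  0.005] target-axes [-0.006  0.006  0.005] turn 0.003 j6 2.1
```

```bash

python3 -m pendant '[[[0,0,0,0],[0,0,0,0],[0,0,0,0],[0,0,0,0],[0,0,0,0],[0,0,-0.1,0],[0,0,-0.3,0],[0,0,-0.6,0],[0,0,-1,0],[0,0,-1,0]]]' 1
python3 - <<'E'
from h import *
im,K,T,s=shot("wrist","w9.png")
E
python3 go.py 448 147.5 110 89.5
```

```text
time: 22.42
tool_pos: [655.8, 148.7, 90.8]
tcp_rot: [-179.5, 0.3, 5.9]
ft_force: [0.7, -0.3, -0.2]
finger_gap: 85.4
t 22.47 pos [658.6 149.1  96.6] rpy [-1.7948e+02 -1.0000e-01  5.9100e+00] gap 85.5 F [ 2.3 -0.2  3.8]
units now-axes [-10.483  -1.003  -0.672] target-axes [ -0.174 -10.53   -0.672] turn -18.234 j6 2.1
```

View pics/w9.png

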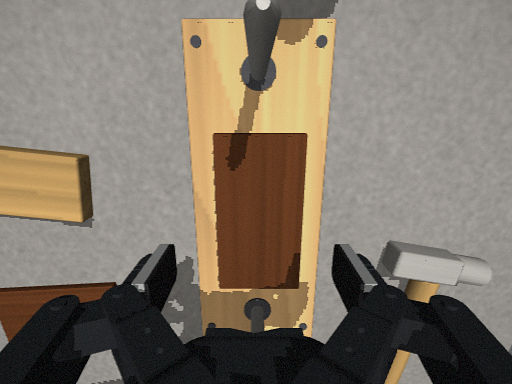

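```bash

python3 -m pendant '[[[-0.3,-0.03,-0.5,-1],[-0.5,-0.1,-0.5,-1],[-0.6,-0.17,-0.4,-1],[-0.65,-0.23,0,-1],[-0.65,-0.3,0,-1],[-0.65,-0.35,0,-1],[-0.63,-0.4,0,-1],[-0.6,-0.45,0,-1],[-0.55,-0.5,0,-1],[-0.5,-0.55,0,-1]]]' 
python3 go.py 448 147.5 110 89.5
python3 -m pendant '[[[-0.45,-0.5,0,-1],[-0.4,-0.55,0,-1],[-0.35,-0.55,0,-1],[-0.3,-0.55,0,-1],[-0.2,-0.5,0,-1],[-0.1,-0.5,0,-1],[-0.05,-0.4,0,-0.8],[0,-0.1,0,-0.2],[0,0,0,0],[0,0,0,0]]]' 
python3 go.py 448 147.5 110 89.5
python3 - <<'E'
from h import *
im,K,T,s=shot("wrist","w10.png")
print(find(im,K,T,"wood",18,1500),find(im,K,T,"dark",8,800))
E
```

```text
time: 23.3
tool_pos: [531.4, 147.2, 142.0]
tcp_rot: [179.2, -1.5, 53.7]
ft_force: [-0.2, 0.0, 0.4]
finger_gap: 85.5
t 23.3 pos [531.4 147.2 142. ] rpy [179.25  -1.46  53.7 ] gap 85.5 F [-0.2  0.   0.4]
units now-axes [-2.459 -3.37   1.6  ] target-axes [-0.023 -4.171  1.6  ] turn -7.809 j6 -44.0
time: 24.13
tool_pos: [445.9, 142.1, 150.7]
tcp_rot: [177.6, -1.0, 87.6]
ft_force: [-0.3, 0.1, 0.8]
finger_gap: 85.5
t 24.13 pos [445.9 142.1 150.7] rpy [177.65  -1.02  87.62] gap 85.5 F [-0.3  0.1  0.8]
units now-axes [0.274 0.096 2.033] target-axes [0.271 0.105 2.033] turn -0.41 j6 -76.6
[([15, 210], [468.0, -108.80000305175781], 125.4, 45.4, 160.1), ([254, 313], [638.0, 139.8000030517578], 232.8, 96.0, 96.0), ([256, 178], [446.5, 146.0], 119.2, 57.6, 179.9)] [([130, 191], [468.6000061035156, 5.900000095367432], 122.0, 67.7, 9.5)]
```

View pics/w10.png

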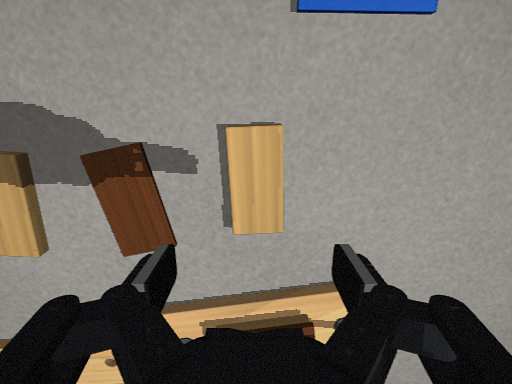

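```bash

python3 -m pendant '[[[0.07,0.03,0.2,-0.1],[0.07,0.03,0.2,-0.1],[0.07,0.03,0.2,-0.1],[0.05,0,0.2,0],[0,0,0.2,0],[0,0,0.2,0],[0,0,0,0],[0,0,0,0],[0,0,0,0],[0,0,0,0]]]' 
python3 go.py 447.5 146.5 3 89.7
```

```text
time: 25.02
tool_pos: [450.0, 148.0, 123.0]
tcp_rot: [177.8, -0.9, 88.9]
ft_force: [-0.5, -0.4, -0.7]
finger_gap: 85.3
t 25.02 pos [450. 148. 123.] rpy [177.76  -0.93  88.86] gap 85.3 F [-0.5 -0.4 -0.7]
units now-axes [-0.078 -0.124  5.999] target-axes [-0.076 -0.125  5.999] turn -0.184 j6 -77.3
```

```bash
python3 - <<'E'
import numpy as np
from scipy.spatial.transform import Rotation as Ro
H=[("start",166,576,-179.99,.07,73.91),("out fast",349.7,479.4,-179.82,.31,74.35),("out2",521.9,437.5,-179.63,.49,83.69),("down fast",509,441,-179.91,-.04,83.62),("slow",522,435,179.91,-.23,83.06),("close",520,434,179.85,-.28,83.08),("upfast+turn",515,430,-179.7,.36,60.79),("out turn",609,251,-179.58,-.67,13.45),("small",669,141,-179.46,-.96,5.93),("down.6",665,145,-179.41,-.37,6.16),("slow",660,149.8,-179.41,-.52,6.15),("r",659.7,149.7,-179.41,-.74,5.89),("up",654.8,148,-179.42,-.15,5.89),("in turn",488,255,-179.84,-.53,53.4),("in2",442,292,-179.61,-.26,80.4),("down",449,286,-179.5,-.15,78.5),("up turn",446,286,-179.37,.25,56.8),("out turn",617,177,-179.5,-.2,9.6),("rel",659,149,-179.48,-.1,5.91),("in turn",531,147,179.25,-1.46,53.7),("in2",446,142,177.65,-1.02,87.6),("",450,148,177.76,-.93,88.9)]
for n,x,y,*e in H:
    z=Ro.from_euler('xyz',e,degrees=True).as_matrix()[:,2]; a=np.arctan2(y,x)
    print(n,"radial %.2f tang %.2f"%tuple(np.degrees([z[0]*np.cos(a)+z[1]*np.sin(a),-z[0]*np.sin(a)+z[1]*np.cos(a)])))
E
```

```text
start radial -0.07 tang 0.01
out fast radial -0.35 tang 0.06
out2 radial -0.61 tang -0.07
down fast radial -0.03 tang 0.09
slow radial 0.23 tang 0.09
close radial 0.31 tang 0.08
upfast+turn radial -0.44 tang 0.15
out turn radial 0.73 tang 0.31
small radial 1.01 tang 0.44
down.6 radial 0.43 tang 0.55
slow radial 0.58 tang 0.53
r radial 0.81 tang 0.50
up radial 0.22 tang 0.56
in turn radial 0.41 tang 0.37
in2 radial -0.11 tang 0.46
down radial -0.26 tang 0.46
up turn radial -0.49 tang 0.47
out turn radial 0.25 tang 0.47
rel radial 0.16 tang 0.50
in turn radial 1.61 tang 0.31
in2 radial 2.56 tang 0.15
 radial 2.42 tang 0.14
```

```bash
cat >> h.py <<'E'
def tilt(s=None):
    s=s or sense(); z=Ro.from_euler('xyz',s["tcp_rot"],degrees=True).as_matrix()[:,2]; a=np.arctan2(*s["tool_pos"][[1,0]])
    return "tilt rad %.2f tan %.2f"%tuple(np.degrees([z[0]*np.cos(a)+z[1]*np.sin(a),-z[0]*np.sin(a)+z[1]*np.cos(a)]))
E
echo 'print(tilt(s))' >> go.py
python3 -m pendant '[[[0,0,-1,0],[0,0,-1,0],[0,0,-1,0],[0,0,-1,0],[0,0,-1,0],[0,0,0,0],[0,0,0,0],[0,0,0,0],[0,0,0,0],[0,0,0,0]]]' 
python3 go.py 447.5 146.5 3 89.7
python3 -m pendant '[[[0,1,0,0],[0,1,0,0],[0,1,0,0],[0,1,0,0],[0,1,0,0],[0,0,0,0],[0,0,0,0],[0,0,0,0],[0,0,0,0],[0,0,0,0]]]' 
python3 go.py 447.5 146.5 3 89.7
```

```text
time: 25.85
tool_pos: [444.9, 145.9, 226.6]
tcp_rot: [177.8, -0.9, 88.8]
ft_force: [0.1, 0.7, 0.6]
finger_gap: 85.4
t 25.85 pos [444.9 145.9 226.6] rpy [177.81  -0.91  88.82] gap 85.4 F [0.1 0.7 0.6]
units now-axes [ 0.031  0.13  11.18 ] target-axes [ 0.029  0.13  11.18 ] turn -0.192 j6 -77.3
tilt rad 2.37 tan 0.14
time: 26.68
tool_pos: [542.2, 143.1, 218.7]
tcp_rot: [178.8, -0.7, 88.9]
ft_force: [-0.9, -0.4, 0.9]
finger_gap: 85.1
t 26.68 pos [542.2 143.1 218.7] rpy [178.82  -0.74  88.85] gap 85.1 F [-0.9 -0.4  0.9]
units now-axes [ 0.073 -4.737 10.783] target-axes [ 0.143 -4.735 10.783] turn -0.185 j6 -79.7
tilt rad 1.34 tan 0.39
```

```bash

python3 -m pendant '[[[0,-0.48,0,0],[0,-0.48,0,0],[0,-0.48,0,0],[0,-0.48,0,0],[0,-0.48,0,0],[0,-0.48,0,0],[0,-0.48,0,0],[0,-0.48,0,0],[0,-0.48,0,0],[0,-0.38,0,0]]]' 
python3 go.py 447.5 146.5 3 89.7
```

```text
time: 27.52
tool_pos: [439.4, 145.7, 217.5]
tcp_rot: [178.6, -0.8, 89.0]
ft_force: [-0.3, 0.2, 0.5]
finger_gap: 85.4
t 27.52 pos [439.4 145.7 217.5] rpy [178.65  -0.79  88.99] gap 85.4 F [-0.3  0.2  0.5]
units now-axes [ 0.045  0.404 10.727] target-axes [ 0.04   0.404 10.727] turn -0.156 j6 -77.4
tilt rad 1.54 tan 0.30
```

```bash

python3 -m pendant '[[[0,1,0,0],[0,1,0,0],[0,1,0,0],[0,1,0,0],[0,1,0,0],[0,1,0,0],[0,1,0,0],[0,0,0,0],[0,0,0,0],[0,0,0,0]]]' 
python3 go.py 447.5 146.5 150 89.7
python3 -m pendant '[[[0,-0.48,0.3,0],[0,-0.6,0.3,0],[0,-0.6,0.3,0],[0,-0.6,0.3,0],[0,-0.6,0.3,0],[0,-0.6,0.3,0],[0,-0.6,0.3,0],[0,-0.6,0.3,0],[0,-0.6,0.2,0],[0,-0.5,0,0]]]' 
python3 go.py 447.5 146.5 3 89.7
```

```text
time: 28.35
tool_pos: [578.3, 144.7, 222.1]
tcp_rot: [178.5, -0.8, 89.2]
ft_force: [0.3, 0.6, -0.4]
finger_gap: 85.5
t 28.35 pos [578.3 144.7 222.1] rpy [178.51  -0.84  89.21] gap 85.5 F [ 0.3  0.6 -0.4]
units now-axes [ 0.    -6.54   3.606] target-axes [ 0.056 -6.54   3.606] turn -0.107 j6 -80.5
tilt rad 1.65 tan 0.44
time: 29.18
tool_pos: [451.3, 147.9, 166.0]
tcp_rot: [178.3, -0.9, 89.4]
ft_force: [-0.0, 1.8, -0.1]
finger_gap: 85.2
t 29.18 pos [451.3 147.9 166. ] rpy [178.34  -0.9   89.36] gap 85.2 F [-0.   1.8 -0.1]
units now-axes [-0.071 -0.191  8.15 ] target-axes [-0.07  -0.192  8.15 ] turn -0.075 j6 -77.9
tilt rad 1.86 tan 0.32
```

```bash

python3 -m pendant '[[[0,1,0,0],[0,1,0,0],[0,1,0,0],[0,1,0,0],[0,1,0,0],[0,0,0,0],[0,0,0,0],[0,0,0,0],[0,0,0,0],[0,0,0,0]]]' 
python3 go.py 447.5 146.5 150 89.7
python3 -m pendant '[[[0,-0.3,0,0],[0,-0.3,0,0],[0,-0.3,0,0],[0,-0.3,0,0],[0,-0.3,0,0],[0,-0.3,0,0],[0,-0.3,0,0],[0,-0.3,0,0],[0,-0.3,0,0],[0,-0.3,0,0]]]' 
python3 go.py 447.5 146.5 3 89.7
```

```text
time: 30.02
tool_pos: [540.6, 148.3, 168.2]
tcp_rot: [178.5, -0.9, 89.7]
ft_force: [0.6, -0.5, -0.3]
finger_gap: 85.6
t 30.02 pos [540.6 148.3 168.2] rpy [178.54  -0.92  89.67] gap 85.6 F [ 0.6 -0.5 -0.3]
units now-axes [-0.118 -4.654  0.908] target-axes [-0.116 -4.654  0.908] turn -0.007 j6 -80.1
tilt rad 1.65 tan 0.49
time: 30.85
tool_pos: [472.6, 149.0, 166.8]
tcp_rot: [178.5, -0.9, 89.7]
ft_force: [0.8, 0.6, 0.1]
finger_gap: 85.4
t 30.85 pos [472.6 149.  166.8] rpy [178.53  -0.93  89.72] gap 85.4 F [0.8 0.6 0.1]
units now-axes [-0.13  -1.257  8.19 ] target-axes [-0.13  -1.256  8.19 ] turn 0.004 j6 -78.7
tilt rad 1.68 tan 0.43
```

```bash

python3 -m pendant '[[[0,0,1,0],[0,0,1,0],[0,0,1,0],[0,0,1,0],[0,0,0,0],[0,0,0,0],[0,0,0,0],[0,0,0,0],[0,0,0,0],[0,0,0,0]]]' 
python3 go.py 447.5 146.5 150 89.7
python3 -m pendant '[[[0,1,-1,0],[0,1,-1,0],[0,1,-1,0],[0,1,-1,0],[0,1,-1,0],[0,0,0,0],[0,0,0,0],[0,0,0,0],[0,0,0,0],[0,0,0,0]]]' 
python3 go.py 447.5 146.5 3 89.7
```

```text
time: 31.68
tool_pos: [475.2, 151.3, 90.8]
tcp_rot: [178.0, -1.0, 89.8]
ft_force: [-1.0, 0.2, -1.3]
finger_gap: 85.4
t 31.68 pos [475.2 151.3  90.8] rpy [178.02  -1.04  89.76] gap 85.4 F [-1.   0.2 -1.3]
units now-axes [-0.244 -1.383 -2.96 ] target-axes [-0.245 -1.383 -2.96 ] turn 0.013 j6 -78.6
tilt rad 2.21 tan 0.38
time: 32.52
tool_pos: [574.6, 148.9, 201.5]
tcp_rot: [177.8, -1.1, 89.8]
ft_force: [0.0, 0.6, 0.2]
finger_gap: 85.8
t 32.52 pos [574.6 148.9 201.5] rpy [177.85  -1.06  89.79] gap 85.8 F [0.  0.6 0.2]
units now-axes [-0.141 -6.357  9.925] target-axes [-0.151 -6.357  9.925] turn 0.02 j6 -80.7
tilt rad 2.35 tan 0.47
```

```bash

python3 -m pendant '[[[0,-0.5,0.3,0],[0,-0.6,0.4,0],[0,-0.6,0.5,0],[0,-0.6,0.5,0],[0,-0.6,0.5,0],[0,-0.6,0.5,0],[0,-0.6,0.5,0],[0,-0.6,0.4,0],[0,-0.6,0.3,0],[0,-0.5,0.2,0]]]' 
python3 go.py 447.5 146.5 3 89.7
python3 - <<'E'
from h import *
im,K,T,s=shot("wrist","w11.png")
print(find(im,K,T,"wood",18,1500),find(im,K,T,"dark",8,800))
E
```

```text
time: 33.35
tool_pos: [447.0, 150.1, 103.1]
tcp_rot: [178.6, -0.9, 89.9]
ft_force: [-0.0, -0.7, -0.4]
finger_gap: 85.4
t 33.35 pos [447.  150.1 103.1] rpy [178.59  -0.92  89.87] gap 85.4 F [-0.  -0.7 -0.4]
units now-axes [-0.179  0.024  5.003] target-axes [-0.179  0.024  5.003] turn 0.038 j6 -78.2
tilt rad 1.63 tan 0.41
[([248, 192], [446.70001220703125, 145.89999389648438], 118.2, 57.5, 179.8)] [([87, 209], [467.0, 6.099999904632568], 125.2, 68.3, 9.6), ([98, 171], [424.1000061035156, 11.5], 46.0, 36.6, 175.2)]
```

```bash

python3 -m pendant '[[[-0.06,0,0.4,0],[-0.06,0,0.5,0],[-0.06,0,0.5,0],[0,0,0.5,0],[0,0,0.5,0],[0,0,0.5,0],[0,0,0.5,0],[0,0,0.4,0],[0,0,0.3,0],[0,0,0.2,0]]]' 
python3 go.py 447.3 146.2 3 89.8
```

```text
time: 34.23
tool_pos: [446.3, 147.0, 5.1]
tcp_rot: [178.9, -0.9, 89.9]
ft_force: [0.0, 0.6, 0.3]
finger_gap: 85.4
t 34.23 pos [446.3 147.    5.1] rpy [178.87  -0.86  89.89] gap 85.4 F [0.  0.6 0.3]
units now-axes [-0.042  0.052  0.107] target-axes [-0.042  0.052  0.107] turn 0.019 j6 -78.7
tilt rad 1.34 tan 0.46
```

```bash

python3 -m pendant '[[[-0.04,0.05,0,0],[0,0,0,0],[0,0,0,0],[0,0,0,0],[0,0,0,0],[0,0,0,0],[0,0,0,0],[0,0,0,0],[0,0,0,0],[0,0,0,0]]]' -1 70
python3 go.py 659.5 149.7 180 5.9
python3 -m pendant '[[[0,0,-0.2,0],[0,0,-0.5,0],[0,0,-0.6,0],[0,0,-0.6,0],[0,0,-0.6,0],[0,0,-0.6,0.3],[0,0,-0.6,0.6],[0,0,-0.6,0.6],[0,0,-0.6,0.6],[0,0,-0.6,0.6]]]'
python3 go.py 659.5 149.7 180 5.9
python3 - <<'E'
from h import *
im,K,T,s=shot("wrist","w12.png")
E
```

```text
time: 35.07
tool_pos: [448.5, 146.5, 6.5]
tcp_rot: [178.8, -0.9, 89.9]
ft_force: [0.0, -0.3, -0.9]
finger_gap: 56.2
t 35.07 pos [448.5 146.5   6.5] rpy [178.77  -0.88  89.9 ] gap 56.2 F [ 0.  -0.3 -0.9]
units now-axes [ 0.178 10.549 -8.677] target-axes [10.51   0.925 -8.677] turn 18.325 j6 -78.9
tilt rad 1.45 tan 0.45
time: 35.9
tool_pos: [443.5, 144.2, 124.7]
tcp_rot: [179.2, -1.0, 77.1]
ft_force: [0.2, -0.7, -1.5]
finger_gap: 56.0
t 35.9 pos [443.5 144.2 124.7] rpy [179.21  -1.03  77.11] gap 56.0 F [ 0.2 -0.7 -1.5]
units now-axes [ 2.677 10.465 -2.764] target-axes [10.769  0.837 -2.764] turn 15.534 j6 -66.0
tilt rad 1.21 tan 0.48
```

View pics/w12.png

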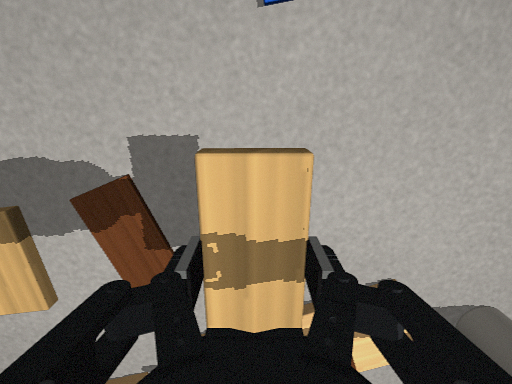

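```bash

python3 -m pendant '[[[0.05,0.2,-0.5,0.8],[0.1,0.4,-0.5,0.8],[0.2,0.51,-0.5,0.8],[0.24,0.5,-0.5,0.8],[0.27,0.48,-0.4,0.8],[0.3,0.46,-0.3,0.8],[0.33,0.44,0,0.8],[0.35,0.42,0,0.8],[0.38,0.4,0,0.8],[0.4,0.37,0,0.8]]]'
python3 go.py 659.5 149.7 180 5.9
```

```text
time: 36.78
tool_pos: [547.4, 145.2, 192.7]
tcp_rot: [179.7, -1.8, 39.4]
ft_force: [0.1, -0.7, -1.6]
finger_gap: 56.2
t 36.78 pos [547.4 145.2 192.7] rpy [179.72  -1.83  39.38] gap 56.2 F [ 0.1 -0.7 -1.6]
units now-axes [4.477 3.383 0.635] target-axes [5.6   0.351 0.635] turn 7.304 j6 -30.2
tilt rad 1.78 tan 0.51
```

```bash

python3 -m pendant '[[[0.4,0.33,0,0.8],[0.45,0.3,0,0.8],[0.47,0.27,0,0.8],[0.49,0.24,0,0.8],[0.5,0.2,0,0.8],[0.51,0.16,0,0.8],[0.53,0.12,0,0.8],[0.54,0.1,0,0.8],[0.54,0.07,0,0.5],[0.4,0.02,0,0.1]]]'
python3 go.py 659.5 149.7 100 5.9
```

```text
time: 37.62
tool_pos: [656.5, 149.0, 196.5]
tcp_rot: [-179.2, -1.6, 6.2]
ft_force: [0.5, 1.1, -1.4]
finger_gap: 55.9
t 37.62 pos [656.5 149.  196.5] rpy [-179.24   -1.6     6.15] gap 55.9 F [ 0.5  1.1 -1.4]
units now-axes [ 0.153 -0.02   4.825] target-axes [ 0.153 -0.021  4.825] turn 0.055 j6 1.8
tilt rad 1.67 tan 0.57
```

```bash

python3 -m pendant '[[[0,0,0.4,0.05],[0,0,0.6,0],[0,0,0.6,0],[0,0,0.6,0],[0,0,0.6,0],[0,0,0.6,0],[0,0,0.6,0],[0,0,0.6,0],[0,0,0.4,0],[0,0,0.2,0]]]'
python3 go.py 659.5 149.7 50.5 5.9
```

```text
time: 38.45
tool_pos: [655.9, 150.6, 78.8]
tcp_rot: [-179.2, -1.3, 6.2]
ft_force: [-0.6, -0.4, -1.5]
finger_gap: 56.1
t 38.45 pos [655.9 150.6  78.8] rpy [-179.25   -1.29    6.21] gap 56.1 F [-0.6 -0.4 -1.5]
units now-axes [0.173 0.062 1.414] target-axes [0.174 0.061 1.414] turn 0.069 j6 1.7
tilt rad 1.37 tan 0.60
```

```bash

python3 -m pendant '[[[0.08,0.03,0.2,0.06],[0.08,0.03,0.2,0],[0,0,0.2,0],[0,0,0.2,0],[0,0,0.2,0],[0,0,0.1,0],[0,0,0,0],[0,0,0,0],[0,0,0,0],[0,0,0,0]]]'
python3 go.py 659.5 149.7 50.5 5.9
python3 - <<'E'
from h import *
im,K,T,s=shot("scene","s13.png")
cv2.imwrite("pics/z5.png",cv2.resize(cv2.cvtColor(im,cv2.COLOR_RGB2BGR)[205:325,195:315],None,fx=5,fy=5,interpolation=cv2.INTER_CUBIC))
E
```

```text
time: 39.28
tool_pos: [661.6, 150.1, 55.7]
tcp_rot: [-179.2, -1.4, 5.9]
ft_force: [-1.0, 0.3, -1.0]
finger_gap: 56.0
t 39.28 pos [661.6 150.1  55.7] rpy [-179.24   -1.44    5.91] gap 56.0 F [-1.   0.3 -1. ]
units now-axes [-0.106  0.01   0.262] target-axes [-0.106  0.01   0.262] turn 0.002 j6 1.9
tilt rad 1.52 tan 0.59
```

View pics/z5.png

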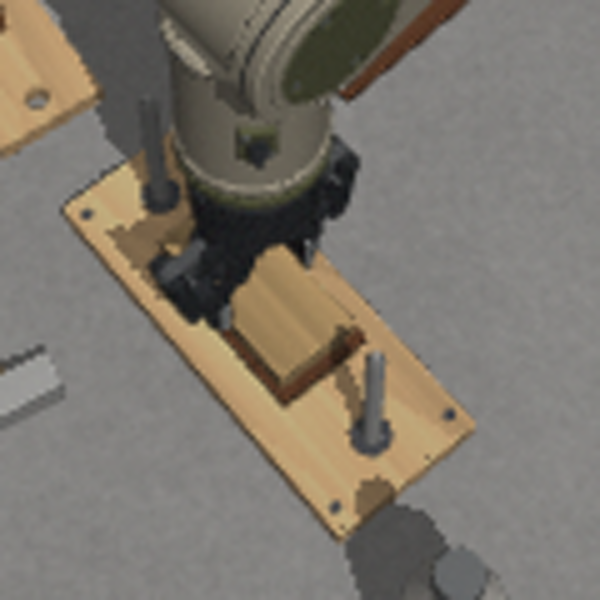

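Board is right over the sheet. Lower the last 5 mm.

```bash

python3 -m pendant '[[[-0.1,0,0.1,0],[0,0,0.1,0],[0,0,0.04,0],[0,0,0,0],[0,0,0,0],[0,0,0,0],[0,0,0,0],[0,0,0,0],[0,0,0,0],[0,0,0,0]]]'
python3 go.py 659.5 149.7 50.5 5.9
```

```text
time: 40.17
tool_pos: [659.9, 150.1, 51.2]
tcp_rot: [-179.2, -1.5, 5.9]
ft_force: [0.2, 0.1, -0.7]
finger_gap: 55.8
t 40.17 pos [659.9 150.1  51.2] rpy [-179.23   -1.5     5.91] gap 55.8 F [ 0.2  0.1 -0.7]
units now-axes [-0.02   0.016  0.033] target-axes [-0.02   0.016  0.033] turn 0.003 j6 1.9
tilt rad 1.58 tan 0.58
```

```bash

python3 -m pendant '[[[0,0,0,0],[0,0,0,0],[0,0,0,0],[0,0,0,0],[0,0,0,0],[0,0,-0.1,0],[0,0,-0.3,0],[0,0,-0.6,0],[0,0,-0.6,0],[0,0,-0.6,0]]]' 1
python3 - <<'E'
from h import *
im,K,T,s=shot("wrist","w14.png")
E
python3 go.py 468 5 110 -80.4
```

```text
time: 41.0
tool_pos: [657.4, 149.1, 96.6]
tcp_rot: [-179.2, -1.3, 5.9]
ft_force: [-0.2, -0.1, 0.9]
finger_gap: 85.3
t 41.05 pos [659.4 149.4 100.5] rpy [-179.23   -1.58    5.91] gap 85.3 F [1.4 0.3 2.9]
units now-axes [-10.261   6.196  -0.474] target-axes [ 5.523 10.639 -0.474] turn 18.829 j6 1.9
tilt rad 1.66 tan 0.57
```

View pics/w14.png

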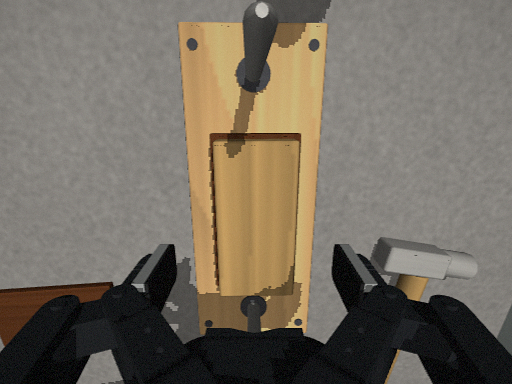

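```bash

python3 -m pendant '[[[-0.1,0.05,-0.6,0.9],[-0.25,0.17,-0.6,0.9],[-0.39,0.32,-0.6,0.9],[-0.44,0.41,-0.5,0.9],[-0.4,0.44,-0.3,0.9],[-0.37,0.47,0,0.9],[-0.34,0.5,0,0.9],[-0.3,0.52,0,0.9],[-0.26,0.54,0,0.9],[-0.22,0.56,0,0.9]]]'
python3 go.py 468 5 130 -80.4
```

```text
time: 41.88
tool_pos: [579.5, 87.8, 167.4]
tcp_rot: [-177.4, -1.6, -37.1]
ft_force: [0.3, -0.3, -0.0]
finger_gap: 85.4
t 41.88 pos [579.5  87.8 167.4] rpy [-177.44   -1.6   -37.06] gap 85.4 F [ 0.3 -0.3 -0. ]
units now-axes [-1.955  6.663  1.869] target-axes [3.151 6.187 1.869] turn 9.455 j6 39.9
tilt rad 2.95 tan 0.64
```

```bash

python3 -m pendant '[[[-0.17,0.58,0,0.9],[-0.12,0.59,0,0.9],[-0.08,0.6,0,0.9],[-0.04,0.6,0,0.9],[0,0.6,0,0.9],[0.04,0.6,0,0.9],[0.08,0.6,0,0.9],[0.13,0.58,0,0.9],[0.17,0.57,0,0.9],[0.2,0.5,0,0.9]]]'
python3 go.py 468 5 130 -80.4
python3 - <<'E'
from h import *
im,K,T,s=shot("wrist","w15.png")
print(find(im,K,T,"wood",18,1500),find(im,K,T,"dark",8,800))
E
```

```text
time: 42.72
tool_pos: [482.8, 14.8, 173.0]
tcp_rot: [-175.9, 0.4, -80.4]
ft_force: [0.4, 1.1, 0.7]
finger_gap: 85.6
t 42.72 pos [482.8  14.8 173. ] rpy [-175.94    0.37  -80.38] gap 85.6 F [0.4 1.1 0.7]
units now-axes [0.361 0.813 2.151] target-axes [0.361 0.813 2.151] turn 0.004 j6 74.7
tilt rad 3.97 tan 0.92
[([152, 25], [624.7000122070312, 144.1999969482422], 281.7, 60.1, 99.5), ([376, 217], [466.0, -128.89999389648438], 111.9, 61.9, 174.0), ([427, 28], [679.4000244140625, -132.5], 178.9, 41.0, 91.8)] [([262, 199], [467.5, 4.199999809265137], 124.4, 65.0, 9.7), ([488, 232], [476.0, -277.6000061035156], 111.0, 56.7, 22.2)]
```

View pics/w15.png

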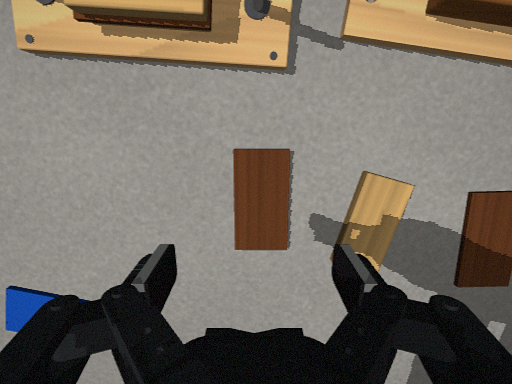

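```bash

python3 -m pendant '[[[0.07,0.15,0.6,0],[0.07,0.15,0.6,0],[0.07,0.15,0.6,0],[0,0,0.6,0],[0,0,0,0],[0,0,-0.6,0],[0,0,-0.6,0],[0,0,-0.6,0],[0,0,0,0],[0,0,0,0]]]'
python3 go.py 467.5 4.2 130 -80.4
python3 -m pendant '[[[0,0,0,0],[0,0,0,0],[0,0,0,0],[0,0,0,0],[0,0,0,0],[0,0,0,0],[0,0,0,0],[0,0,0,0],[0,0,0,0],[0,0,0,0]]]'
python3 go.py 467.5 4.2 130 -80.4
```

```text
time: 43.6
tool_pos: [475.8, 8.9, 162.7]
tcp_rot: [-175.7, 0.3, -80.0]
ft_force: [0.5, -0.3, 0.3]
finger_gap: 85.7
t 43.6 pos [475.8   8.9 162.7] rpy [-175.66    0.25  -79.98] gap 85.7 F [ 0.5 -0.3  0.3]
units now-axes [0.159 0.45  1.637] target-axes [0.162 0.449 1.637] turn 0.092 j6 73.5
tilt rad 4.24 tan 0.93
time: 44.43
tool_pos: [476.1, 9.0, 162.9]
tcp_rot: [-175.6, 0.2, -79.9]
ft_force: [0.1, -0.3, 0.2]
finger_gap: 85.3
t 44.43 pos [476.1   9.  162.9] rpy [-175.63    0.25  -79.93] gap 85.3 F [ 0.1 -0.3  0.2]
units now-axes [0.164 0.463 1.644] target-axes [0.168 0.462 1.644] turn 0.103 j6 73.4
tilt rad 4.28 tan 0.92
```

```bash

python3 -m pendant '[[[0,0,0,-1],[0,0,0,-1],[0,0,0,-1],[0,0,0,-1],[0,0,0,-1],[0,0,0,0],[0,0,0,0],[0,0,0,0],[0,0,0,0],[0,0,0,0]]]'
python3 go.py 467.5 4.2 130 -80.4
python3 -c "from h import *; print(sense()['joint_pos'].round(2))"
python3 -m pendant '[[[0,0,0,0.5],[0,0,0,0.5],[0,0,0,0.5],[0,0,0,0.5],[0,0,0,0.5],[0,0,0,0.5],[0,0,0,0.5],[0,0,0,0.5],[0,0,0,0.5],[0,0,0,0.5]]]'
python3 go.py 467.5 4.2 130 -80.4
python3 -c "from h import *; print(sense()['joint_pos'].round(2))"
```

```text
time: 45.27
tool_pos: [475.9, 9.0, 162.6]
tcp_rot: [-175.9, -1.5, -56.5]
ft_force: [0.7, 0.0, -0.7]
finger_gap: 85.0
t 45.27 pos [475.9   9.  162.6] rpy [-175.91   -1.5   -56.51] gap 85.0 F [ 0.7  0.  -0.7]
units now-axes [-0.03   0.484  1.63 ] target-axes [0.168 0.454 1.63 ] turn 5.211 j6 50.0
tilt rad 4.25 tan 0.93
[ -6.21 -14.16 113.4    1.5   76.67  49.95]
time: 46.1
tool_pos: [475.9, 9.0, 162.7]
tcp_rot: [-175.7, 0.3, -81.0]
ft_force: [-0.6, 0.4, -0.2]
finger_gap: 85.4
t 46.1 pos [475.9   9.  162.7] rpy [-175.65    0.34  -81.04] gap 85.4 F [-0.6  0.4 -0.2]
units now-axes [0.173 0.455 1.633] target-axes [0.168 0.457 1.633] turn -0.139 j6 74.5
tilt rad 4.25 tan 0.93
[ -6.21 -14.16 113.39   1.5   76.66  74.54]
```

```bash

python3 -m pendant '[[[0,0,0,0.0],[0,-1,0,0],[0,-1,0,0],[0,-1,0,0],[0,-1,0,0],[0,-1,0,0],[0,0,0,0],[0,0,0,0],[0,0,0,0],[0,0,0,0]]]'
python3 go.py 467.5 4.2 130 -80.4
python3 -m pendant '[[[0,0,0,0],[0,0,0,0],[0,1,0,0],[0,1,0,0],[0,1,0,0],[0,1,0,0],[0,1,0,0],[0,0,0,0],[0,0,0,0],[0,0,0,0]]]'
python3 go.py 467.5 4.2 130 -80.4
```

```text
time: 46.93
tool_pos: [576.9, 24.9, 168.5]
tcp_rot: [-175.8, 0.4, -81.0]
ft_force: [-0.2, 0.5, 0.2]
finger_gap: 85.4
t 46.93 pos [576.9  24.9 168.5] rpy [-175.82    0.35  -80.95] gap 85.4 F [-0.2  0.5  0.2]
units now-axes [0.163 5.563 1.925] target-axes [0.11  5.564 1.925] turn -0.12 j6 77.3
tilt rad 4.11 tan 0.83
time: 47.77
tool_pos: [470.8, 8.1, 160.6]
tcp_rot: [-175.7, 0.3, -81.0]
ft_force: [-0.2, 0.1, -0.2]
finger_gap: 85.6
t 47.77 pos [470.8   8.1 160.6] rpy [-175.74    0.31  -80.98] gap 85.6 F [-0.2  0.1 -0.2]
units now-axes [0.168 0.192 1.532] target-axes [0.166 0.194 1.532] turn -0.126 j6 74.3
tilt rad 4.17 tan 0.91
```

```bash

python3 -m pendant '[[[0,0,0,0],[0,-1,0,-1],[0,-1,0,-1],[0,-1,0,-1],[0,-1,0,-1],[0,-1,0,-1],[0,0,0,0],[0,0,0,0],[0,0,0,0],[0,0,0,0]]]'
python3 go.py 467.5 4.2 130 -80.4
```

```text
time: 48.6
tool_pos: [573.9, 41.4, 167.8]
tcp_rot: [-175.9, -1.5, -57.2]
ft_force: [-0.6, -0.5, -0.0]
finger_gap: 85.2
t 48.6 pos [573.9  41.4 167.8] rpy [-175.89   -1.5   -57.2 ] gap 85.2 F [-0.6 -0.5 -0. ]
units now-axes [-1.321  5.48   1.889] target-axes [0.945 5.557 1.889] turn 5.061 j6 55.2
tilt rad 4.32 tan 0.66
```

```bash

python3 -m pendant '[[[-0.04,-0.6,0,-0.9],[0,-0.6,0,-0.9],[0.04,-0.6,0,-0.9],[0.08,-0.6,0,-0.9],[0.12,-0.6,0,-0.9],[0.17,-0.58,0,-0.9],[0,0,0,0],[0,0,0,0],[0,0,0,0],[0,0,0,0]]]'
python3 go.py 467.5 4.2 130 -80.4
```

```text
time: 49.43
tool_pos: [627.8, 82.4, 172.6]
tcp_rot: [-177.1, -3.0, -32.4]
ft_force: [0.1, -0.0, 0.1]
finger_gap: 84.9
t 49.43 pos [627.8  82.4 172.6] rpy [-177.08   -2.98  -32.42] gap 84.9 F [ 0.1 -0.   0.1]
units now-axes [-4.667  7.598  2.129] target-axes [2.521 8.553 2.129] turn 10.467 j6 34.6
tilt rad 4.16 tan 0.33
```

```bash

python3 -m pendant '[[[-0.3,0.5,0,0],[-0.4,0.65,0.1,0],[-0.45,0.75,0.2,0],[-0.45,0.75,0.3,0],[-0.45,0.75,0.4,0],[-0.45,0.75,0.4,0],[-0.45,0.75,0.4,0],[-0.45,0.75,0.4,0],[-0.45,0.75,0.4,0],[-0.45,0.75,0.3,0]]]'
python3 go.py 467.5 4.2 130 -80.4
python3 -m pendant '[[[0,0,0,0],[0,0,0,0.9],[0,0,0,0.9],[0,0,0,0.9],[0,0,0,0.9],[0,0,0,0.9],[0,0,0,0.9],[0,0,0,0.9],[0,0,0,0.9],[0,0,0,0.9]]]'
python3 go.py 467.5 4.2 130 -80.4
```

```text
time: 50.27
tool_pos: [475.0, 4.2, 102.0]
tcp_rot: [-176.9, -3.3, -33.5]
ft_force: [0.9, -0.5, -0.0]
finger_gap: 85.5
t 50.27 pos [475.    4.2 102. ] rpy [-176.87   -3.26  -33.54] gap 85.5 F [ 0.9 -0.5 -0. ]
units now-axes [-0.315  0.207 -1.402] target-axes [-0.065  0.371 -1.402] turn 10.223 j6 26.3
tilt rad 4.44 tan 0.77
time: 51.1
tool_pos: [471.6, 1.3, 102.7]
tcp_rot: [-175.4, -0.6, -73.4]
ft_force: [0.7, 0.4, -0.5]
finger_gap: 84.9
t 51.1 pos [471.6   1.3 102.7] rpy [-175.42   -0.59  -73.37] gap 84.9 F [ 0.7  0.4 -0.5]
units now-axes [-0.197  0.154 -1.364] target-axes [-0.177  0.177 -1.364] turn 1.534 j6 65.8
tilt rad 4.56 tan 0.73
```

```bash

python3 -m pendant '[[[1,0.3,-0.3,0],[1,0.3,-0.3,0],[1,0.3,-0.3,0],[1,0.3,-0.3,0],[1,0.3,-0.3,0],[0,0,0,0],[0,0,0,0],[0,0,0,0],[0,0,0,0],[0,0,0,0]]]'
python3 go.py 467.5 4.2 130 -80.4;python3 -c "from h import *; print(sense()['joint_pos'].round(2))"
python3 -m pendant '[[[-1,-0.3,0,0],[-1,-0.3,0,0],[-1,-0.3,0,0],[-1,-0.3,0,0],[-1,-0.3,0,0],[0,0,0,0],[0,0,0,0],[0,0,0,0],[0,0,0,0],[0,0,0,0]]]'
python3 go.py 467.5 4.2 130 -80.4;python3 -c "from h import *; print(sense()['joint_pos'].round(2))"
```

```text
time: 51.93
tool_pos: [470.5, -107.1, 136.1]
tcp_rot: [-175.0, -0.7, -74.3]
ft_force: [0.1, 0.7, -0.6]
finger_gap: 85.3
t 51.93 pos [ 470.5 -107.1  136.1] rpy [-175.03   -0.71  -74.33] gap 85.3 F [ 0.1  0.7 -0.6]
units now-axes [-5.397 -1.359  0.307] target-axes [-5.51  -0.781  0.307] turn 1.325 j6 52.9
tilt rad 4.70 tan 1.75
[-20.72 -12.08 114.54   2.49  73.14  52.94]
time: 52.77
tool_pos: [470.0, 6.5, 135.0]
tcp_rot: [-175.2, -0.6, -74.0]
ft_force: [0.8, 0.2, 0.7]
finger_gap: 85.6
t 52.77 pos [470.    6.5 135. ] rpy [-175.21   -0.58  -74.02] gap 85.6 F [0.8 0.2 0.7]
units now-axes [0.076 0.151 0.25 ] target-axes [0.093 0.142 0.25 ] turn 1.391 j6 67.2
tilt rad 4.76 tan 0.70
[ -6.47 -14.29 116.5    1.35  73.15  67.19]
```

```bash

python3 -m pendant '[[[0,0,0,0.7],[0,0,0,0.7],[0.05,0.7,0,0],[0.05,0.7,0,0],[0.05,0.7,0,0],[0.05,0.7,0,0],[0.05,0.7,0,0],[0.05,0.7,0,0],[0.05,0.7,0,0],[0.05,0.7,0,0]]]'
python3 go.py 467.5 4.2 130 -80.4;python3 -c "from h import *; print(sense()['joint_pos'].round(2))"
python3 -m pendant '[[[0.05,0.5,0,0],[0.05,0.5,0,0],[0.05,0.5,0,0],[0.05,0.5,0,0],[0.05,0.5,0,0],[0,0,0,0],[0,0,0,0],[0,0,0,0],[0,0,0,0],[0,0,0,0]]]'
python3 go.py 467.5 4.2 130 -80.4;python3 -c "from h import *; print(sense()['joint_pos'].round(2))"
```

```text
time: 53.6
tool_pos: [358.7, -26.1, 125.1]
tcp_rot: [-175.2, -0.1, -81.3]
ft_force: [-0.6, -0.0, -0.5]
finger_gap: 85.3
t 53.6 pos [358.7 -26.1 125.1] rpy [-1.7516e+02 -9.0000e-02 -8.1340e+01] gap 85.3 F [-0.6 -0.  -0.5]
units now-axes [-0.68  -5.608 -0.245] target-axes [-0.588 -5.619 -0.245] turn -0.205 j6 66.9
tilt rad 4.73 tan 0.98
[-14.19 -35.86 132.86   1.83  78.5   66.85]
time: 54.43
tool_pos: [307.3, -43.9, 120.8]
tcp_rot: [-175.0, -0.2, -82.0]
ft_force: [-0.7, -0.8, -1.1]
finger_gap: 85.6
t 54.43 pos [307.3 -43.9 120.8] rpy [-175.04   -0.24  -82.03] gap 85.6 F [-0.7 -0.8 -1.1]
units now-axes [-1.27  -8.269 -0.462] target-axes [-1.035 -8.301 -0.462] turn -0.355 j6 61.7
tilt rad 4.83 tan 1.14
[-20.17 -48.45 140.22   2.14  83.74  61.7 ]
```

```bash

python3 -m pendant '[[[0,0.4,0,0],[0,0.4,0,0],[0,0.4,0,0],[0,0.4,0,0],[0,0.4,0,0],[0,0,0,0],[0,0,0,0],[0,0,0,0],[0,0,0,0],[0,0,0,0]]]'
python3 go.py 467.5 4.2 130 -80.4;python3 -c "from h import *; print(sense()['joint_pos'].round(2))"
```

```text
time: 55.27
tool_pos: [287.6, -54.1, 114.6]
tcp_rot: [-176.2, 0.2, -81.9]
ft_force: [-0.6, 0.5, -0.6]
finger_gap: 85.7
t 55.27 pos [287.6 -54.1 114.6] rpy [-176.23    0.23  -81.95] gap 85.7 F [-0.6  0.5 -0.6]
units now-axes [-1.626 -9.314 -0.768] target-axes [-1.374 -9.355 -0.768] turn -0.337 j6 58.4
tilt rad 3.50 tan 1.42
[-23.48 -50.91 142.01   2.17  85.81  58.37]
```

```bash

python3 -m pendant '[[[0,0.4,0,0],[0,0.4,0,0],[0,0.4,0,0],[0,0.4,0,0],[0,0.4,0,0],[0,0.4,0,0],[0,0,0,0],[0,0,0,0],[0,0,0,0],[0,0,0,0]]]'
python3 go.py 467.5 4.2 130 -80.4;python3 -c "from h import *; print(sense()['joint_pos'].round(2))"
```

```text
time: 56.1
tool_pos: [268.6, -70.7, 104.4]
tcp_rot: [-178.0, 1.0, -81.9]
ft_force: [-1.1, -0.5, -0.7]
finger_gap: 85.3
t 56.1 pos [268.6 -70.7 104.4] rpy [-177.98    1.    -81.94] gap 85.3 F [-1.1 -0.5 -0.7]
units now-axes [ -2.314 -10.373  -1.279] target-axes [ -2.034 -10.432  -1.279] turn -0.336 j6 53.8
tilt rad 1.48 tan 1.70
[-28.05 -51.12 143.12   2.    86.95  53.82]
```

```bash

python3 -m pendant '[[[-0.1,-0.4,-0.05,0],[-0.2,-0.9,-0.05,0],[-0.2,-1,-0.05,0],[-0.25,-1,-0.05,0],[-0.25,-1,-0.05,0],[-0.25,-1,-0.05,0],[-0.25,-1,-0.05,0],[-0.25,-1,0,0],[-0.25,-1,0,0],[-0.2,-0.8,0,0]]]'
python3 go.py 467.5 4.2 130 -80.4
python3 -m pendant '[[[0,-0.2,0,0],[0,0,0,0],[0,0,0,0],[0,0,0,0],[0,0,0,0],[0,0,0,0],[0,0,0,0],[0,0,0,0],[0,0,0,0],[0,0,0,0]]]'
python3 go.py 467.5 4.2 130 -80.4;python3 -c "from h import *; print(sense()['joint_pos'].round(2))"
```

```text
time: 56.93
tool_pos: [450.2, 2.2, 118.2]
tcp_rot: [-177.9, 0.9, -82.0]
ft_force: [-0.5, -0.0, -0.2]
finger_gap: 85.1
t 56.93 pos [450.2   2.2 118.2] rpy [-177.87    0.89  -81.99] gap 85.1 F [-0.5 -0.  -0.2]
units now-axes [ 0.023 -0.871 -0.591] target-axes [ 0.047 -0.871 -0.591] turn -0.346 j6 74.2
tilt rad 1.99 tan 1.17
time: 57.77
tool_pos: [452.9, 2.9, 117.8]
tcp_rot: [-178.0, 0.9, -81.9]
ft_force: [0.2, -0.1, 0.2]
finger_gap: 85.2
t 57.77 pos [452.9   2.9 117.8] rpy [-177.96    0.91  -81.93] gap 85.2 F [ 0.2 -0.1  0.2]
units now-axes [ 0.037 -0.732 -0.609] target-axes [ 0.056 -0.731 -0.609] turn -0.334 j6 74.3
tilt rad 1.90 tan 1.17
[ -7.28 -13.09 117.26   1.47  74.1   74.29]
```

```bash

python3 -m pendant '[[[0,-0.2,0.4,-0.1],[0,-0.2,0.5,-0.1],[0,-0.2,0.5,-0.1],[0,-0.1,0.5,0],[0,0,0.5,0],[0,0,0.5,0],[0,0,0.5,0],[0,0,0.5,0],[0,0,0.4,0],[0,0,0.2,0]]]' 0.85
python3 go.py 467.5 4.2 -3.3 -80.4
python3 - <<'E'
from h import *
im,K,T,s=shot("wrist","w16.png")
print(find(im,K,T,"dark",8,800))
E
```

```text
time: 58.6
tool_pos: [470.8, 7.3, 18.2]
tcp_rot: [-178.0, 0.9, -80.4]
ft_force: [0.4, -0.2, 0.3]
finger_gap: 79.1
t 58.6 pos [470.8   7.3  18.2] rpy [-177.98    0.86  -80.41] gap 79.1 F [ 0.4 -0.2  0.3]
units now-axes [0.127 0.186 1.074] target-axes [0.127 0.186 1.074] turn -0.001 j6 73.3
tilt rad 1.86 tan 1.16
[([255, 192], [497.3999938964844, 10.600000381469727], 64.3, 7.5, 10.0), ([261, 266], [449.0, 1.2999999523162842], 67.6, 44.5, 93.9)]
```

View pics/w16.png

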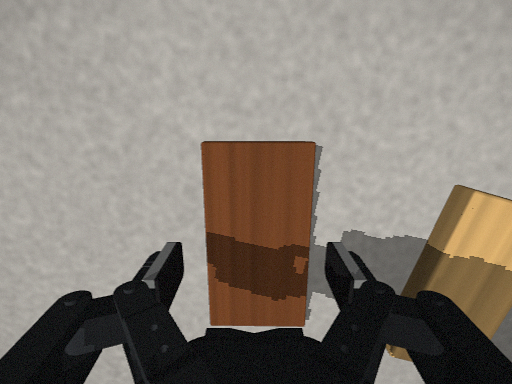

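```bash
python3 - <<'E'
from h import *
K,T=cams("wrist",sense()); w=ray(K,T,[(202,141.5),(315,141.5),(305,325),(211,325)],8); print(w.round(1),w.mean(0))
E
python3 -m pendant '[[[0.12,0.1,0.15,0],[0,0.09,0.2,0],[0,0,0.2,0],[0,0,0.2,0],[0,0,0.2,0],[0,0,0.08,0],[0,0,0,0],[0,0,0,0],[0,0,0,0],[0,0,0,0]]]'
python3 go.py 467.5 4.2 -3.3 -80.4
```

```text
[[523.6  46.3   8. ]
 [534.4 -16.9   8. ]
 [411.7 -38.5   8. ]
 [400.   25.6   8. ]] [467.43471547   4.12143388   8.        ]
time: 59.48
tool_pos: [468.9, 4.2, -3.6]
tcp_rot: [-177.9, 0.8, -80.4]
ft_force: [-0.9, -0.1, 0.6]
finger_gap: 79.0
t 59.48 pos [468.9   4.2  -3.6] rpy [-177.86    0.82  -80.42] gap 79.0 F [-0.9 -0.1  0.6]
units now-axes [-0.011  0.069 -0.013] target-axes [-0.011  0.069 -0.013] turn -0.004 j6 72.8
tilt rad 1.98 tan 1.15
```

```bash

python3 -m pendant '[[[0,0.06,0,0],[0,0,0,0],[0,0,0,0],[0,0,0,0],[0,0,0,0],[0,0,0,0],[0,0,0,0],[0,0,0,0],[0,0,0,0],[0,0,0,0]]]' -1 60
python3 go.py 659.5 149.7 180 5.9
python3 -m pendant '[[[0,0,-0.2,0],[0,0,-0.5,0],[0,0,-0.6,0],[0,0,-0.6,0],[0,0,-0.7,0],[0,0,-0.7,0],[0,0,-0.7,0],[0,0,-0.7,0],[0,0,-0.7,0],[0,0,-0.7,0]]]'
python3 - <<'E'
from h import *
im,K,T,s=shot("wrist","w17.png")
E
python3 go.py 659.5 149.7 180 5.9
```

```text
time: 60.32
tool_pos: [468.1, 3.9, -2.5]
tcp_rot: [-177.8, 0.8, -80.4]
ft_force: [-0.8, 0.5, 0.4]
finger_gap: 63.6
t 60.32 pos [468.1   3.9  -2.5] rpy [-177.8    0.8  -80.4] gap 63.6 F [-0.8  0.5  0.4]
units now-axes [ -5.591 -10.652  -9.124] target-axes [10.269 -6.267 -9.124] turn -18.827 j6 72.7
tilt rad 2.04 tan 1.14
time: 61.15
tool_pos: [460.6, 1.6, 127.8]
tcp_rot: [-178.1, 0.9, -80.4]
ft_force: [-0.1, -0.2, -0.4]
finger_gap: 63.7
t 61.2 pos [462.6   1.4 131.3] rpy [-177.81    0.8   -80.39] gap 63.6 F [ 1.8 -0.3  1.6]
units now-axes [ -5.67  -10.944  -2.435] target-axes [10.554 -6.366 -2.435] turn -18.825 j6 72.8
tilt rad 2.03 tan 1.14
```

View pics/w17.png

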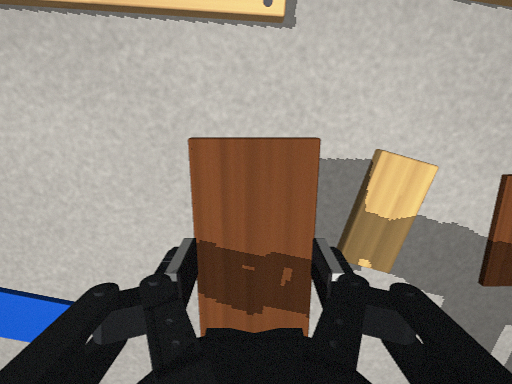

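```bash

python3 -m pendant '[[[0,0,-0.3,-1],[0,0,-0.3,-1],[0,0,-0.3,-1],[0,0,-0.3,-1],[0,0,-0.3,-1],[0,0,-0.3,-1],[0,0,-0.3,-1],[0,0,-0.3,-1],[0,0,0,-1],[0,0,0,-1]]]'
python3 go.py 659.5 149.7 180 5.9
python3 -m pendant '[[[0,0,0,-1],[0,0,0,-1],[0,0,0,-1],[0,0,0,-1],[0,0,0,-1],[0,0,0,-1],[0,0,0,-1],[0,0,0,-0.7],[0,0,0,0],[0,0,0,0]]]'
python3 go.py 659.5 149.7 180 5.9
```

```text
time: 62.03
tool_pos: [461.5, 0.2, 187.3]
tcp_rot: [-177.7, -1.5, -32.6]
ft_force: [0.2, 0.4, -1.2]
finger_gap: 63.5
t 62.03 pos [4.615e+02 2.000e-01 1.873e+02] rpy [-177.74   -1.54  -32.6 ] gap 63.5 F [ 0.2  0.4 -1.2]
units now-axes [  4.312 -11.633   0.366] target-axes [10.616 -6.42   0.366] turn -8.399 j6 24.9
tilt rad 2.51 tan 1.08
time: 62.87
tool_pos: [460.6, 0.2, 189.5]
tcp_rot: [-179.2, -2.8, 4.7]
ft_force: [-0.6, 0.5, -0.6]
finger_gap: 63.6
t 62.87 pos [4.606e+02 2.000e-01 1.895e+02] rpy [-179.17   -2.76    4.71] gap 63.6 F [-0.6  0.5 -0.6]
units now-axes [10.523 -6.632  0.473] target-axes [10.659 -6.412  0.473] turn -0.26 j6 -12.4
tilt rad 2.68 tan 1.05
```

```bash

python3 -m pendant '[[[0.5,-0.3,0,-0.1],[0.8,-0.5,0,-0.1],[0.85,-0.53,0,0],[0.85,-0.53,0,0],[0.85,-0.53,0,0],[0.85,-0.53,0,0],[0.85,-0.53,0,0],[0.85,-0.53,0,0],[0.85,-0.53,0,0],[0.85,-0.53,0,0]]]'
python3 go.py 659.5 149.7 180 5.9
python3 -m pendant '[[[0.7,-0.4,0,0],[0.5,-0.3,0,0],[0.3,-0.2,0,0],[0.1,-0.1,0.2,0],[0,0,0.5,0],[0,0,0.6,0],[0,0,0.6,0],[0,0,0.6,0],[0,0,0.6,0],[0,0,0.4,0]]]'
python3 go.py 659.5 149.7 58.5 5.9
```

```text
time: 63.7
tool_pos: [617.1, 117.3, 198.7]
tcp_rot: [-179.2, -2.7, 4.1]
ft_force: [-0.2, 0.3, 0.1]
finger_gap: 63.5
t 63.7 pos [617.1 117.3 198.7] rpy [-179.23   -2.71    4.09] gap 63.5 F [-0.2  0.3  0.1]
units now-axes [ 2.229 -1.463  0.934] target-axes [ 2.274 -1.392  0.934] turn -0.394 j6 1.5
tilt rad 2.78 tan 0.45
time: 64.53
tool_pos: [652.6, 143.0, 123.1]
tcp_rot: [-179.2, -2.7, 3.5]
ft_force: [-0.7, -0.1, -0.7]
finger_gap: 63.4
t 64.53 pos [652.6 143.  123.1] rpy [-179.19   -2.65    3.53] gap 63.4 F [-0.7 -0.1 -0.7]
units now-axes [ 0.363 -0.314  3.229] target-axes [ 0.375 -0.298  3.229] turn -0.518 j6 3.9
tilt rad 2.75 tan 0.39
```

```bash

python3 -m pendant '[[[0.15,-0.1,0.3,-0.15],[0.1,-0.1,0.4,-0.15],[0.1,-0.1,0.4,-0.15],[0,0,0.4,0],[0,0,0.4,0],[0,0,0.4,0],[0,0,0.2,0],[0,0,0.1,0],[0,0,0,0],[0,0,0,0]]]'
python3 go.py 659.5 149.7 59.5 5.9
python3 - <<'E'
from h import *
im,K,T,s=shot("scene","s18.png")
cv2.imwrite("pics/z6.png",cv2.resize(cv2.cvtColor(im,cv2.COLOR_RGB2BGR)[205:325,195:315],None,fx=5,fy=5,interpolation=cv2.INTER_CUBIC))
E
```

```text
time: 65.37
tool_pos: [660.6, 150.6, 62.2]
tcp_rot: [-179.3, -2.4, 5.8]
ft_force: [-0.3, 0.1, -0.1]
finger_gap: 63.5
t 65.37 pos [660.6 150.6  62.2] rpy [-179.31   -2.42    5.79] gap 63.5 F [-0.3  0.1 -0.1]
units now-axes [-0.058  0.038  0.134] target-axes [-0.058  0.038  0.134] turn -0.024 j6 2.2
tilt rad 2.49 tan 0.39
```

View pics/z6.png

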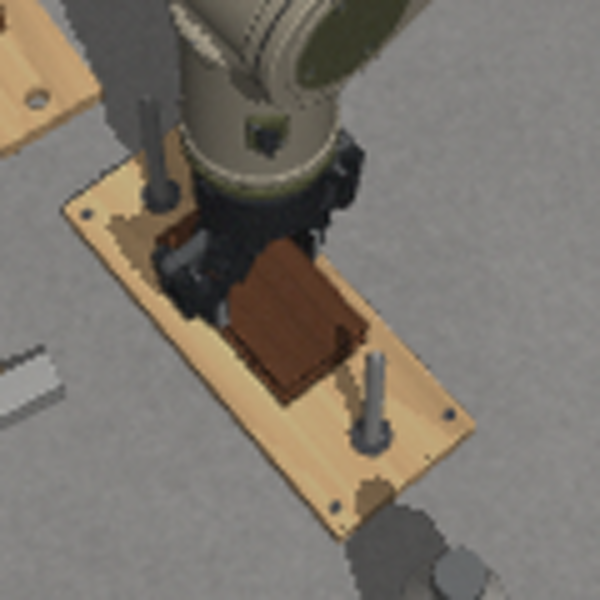

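```bash

python3 -m pendant '[[[-0.06,0.05,0.06,0],[0,0,0.05,0],[0,0,0,0],[0,0,0,0],[0,0,0,0],[0,0,0,0],[0,0,0,0],[0,0,0,0],[0,0,0,0],[0,0,0,0]]]'
python3 go.py 659.5 149.5 59.5 5.9
python3 -m pendant '[[[0,0,0,0],[0,0,0,0],[0,0,0,0],[0,0,0,0],[0,0,0,0],[0,0,-0.1,0],[0,0,-0.3,0],[0,0,-0.6,0],[0,0,-0.8,0],[0,0,-0.8,0]]]' 1
python3 - <<'E'
from h import *
im,K,T,s=shot("wrist","w19.png")
E
python3 go.py 464 -130 130 -96
```

```text
time: 66.25
tool_pos: [660.9, 149.6, 62.6]
tcp_rot: [-179.3, -2.7, 5.8]
ft_force: [-0.1, -0.1, 1.0]
finger_gap: 63.2
t 66.25 pos [660.9 149.6  62.6] rpy [-179.3    -2.65    5.79] gap 63.2 F [-0.1 -0.1  1. ]
units now-axes [-0.071 -0.002  0.153] target-axes [-0.071 -0.002  0.153] turn -0.025 j6 2.1
tilt rad 2.72 tan 0.38
time: 67.08
tool_pos: [655.7, 148.1, 113.4]
tcp_rot: [-179.3, -2.2, 5.8]
ft_force: [-0.2, 0.3, -0.5]
finger_gap: 85.3
t 67.13 pos [657.9 148.4 118.2] rpy [-179.31   -2.55    5.79] gap 85.2 F [2.1 0.1 4.3]
units now-axes [-11.05   12.873  -0.59 ] target-axes [14.859  8.187 -0.59 ] turn 22.205 j6 2.1
tilt rad 2.62 tan 0.37
```

View pics/w19.png

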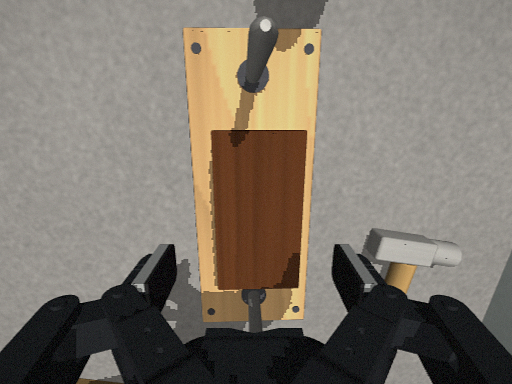

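```bash

python3 -m pendant '[[[0,0,-0.5,0],[0,0,-0.6,0],[0,0,-0.6,-0.5],[0,0,-0.5,-1],[0,0,0,-1],[0,0,0,-1],[0,0,0,-1],[0,0,0,-1],[0,0,0,-1],[0,0,0,-1]]]' 
python3 go.py 464 -130 130 84
python3 -m pendant '[[[0,0,0,-1],[0,0,0,-1],[0,0,0,-1],[0,0,0,-1],[0,0,0,-1],[0,0,0,-1],[0,0,0,-1],[0,0,0,-1],[0,0,0,-1],[0,0,0,-0.3]]]' 
python3 go.py 464 -130 130 84
```

```text
time: 67.97
tool_pos: [658.5, 148.0, 176.9]
tcp_rot: [178.7, -3.0, 41.6]
ft_force: [-0.2, 0.1, 0.0]
finger_gap: 85.4
t 67.97 pos [658.5 148.  176.9] rpy [178.72  -2.99  41.62] gap 85.4 F [-0.2  0.1  0. ]
units now-axes [-16.501   3.931   2.345] target-axes [-14.839  -8.218   2.345] turn -9.245 j6 -33.7
tilt rad 3.23 tan 0.32
time: 68.8
tool_pos: [658.6, 148.0, 184.5]
tcp_rot: [176.8, -1.2, 86.7]
ft_force: [-0.0, -0.5, 0.3]
finger_gap: 85.1
t 68.8 pos [658.6 148.  184.5] rpy [176.81  -1.24  86.69] gap 85.1 F [-0.  -0.5  0.3]
units now-axes [-14.436  -8.914   2.726] target-axes [-14.839  -8.226   2.726] turn 0.588 j6 -78.7
tilt rad 3.41 tan 0.31
```

```bash

python3 -m pendant '[[[-0.4,-0.25,0,0],[-0.8,-0.5,0,0],[-0.85,-0.52,0,0],[-0.85,-0.52,0,0],[-0.85,-0.52,0,0],[-0.85,-0.52,0,0],[-0.85,-0.52,0,0],[-0.85,-0.52,0,0],[-0.85,-0.52,0,0],[-0.85,-0.52,0,0]]]' 
python3 go.py 464 -130 130 84
python3 -m pendant '[[[-0.8,-0.45,0.2,0],[-0.8,-0.45,0.3,0],[-0.8,-0.45,0.3,0],[-0.8,-0.45,0.3,0],[-0.7,-0.45,0.3,0],[-0.5,-0.4,0.3,0],[-0.4,-0.3,0.3,0],[-0.2,-0.1,0.3,0],[0,0,0.2,0],[0,0,0,0]]]' 
python3 go.py 464 -130 130 84
python3 - <<'E'
from h import *
im,K,T,s=shot("wrist","w20.png")
print(find(im,K,T,"wood",18,1500),find(im,K,T,"dark",8,800))
E
```

```text
time: 69.63
tool_pos: [544.4, -12.4, 179.3]
tcp_rot: [176.6, -1.3, 86.4]
ft_force: [-0.0, -0.2, -0.2]
finger_gap: 85.3
t 69.63 pos [544.4 -12.4 179.3] rpy [176.63  -1.26  86.39] gap 85.3 F [-0.  -0.2 -0.2]
units now-axes [-6.124 -3.643  2.463] target-axes [-6.271 -3.384  2.463] turn 0.521 j6 -94.3
tilt rad 3.42 tan 1.12
time: 70.47
tool_pos: [471.4, -117.4, 125.0]
tcp_rot: [176.3, -1.1, 85.4]
ft_force: [-0.5, 0.3, -0.2]
finger_gap: 85.3
t 70.47 pos [ 471.4 -117.4  125. ] rpy [176.33  -1.11  85.43] gap 85.3 F [-0.5  0.3 -0.2]
units now-axes [-0.66  -0.318 -0.252] target-axes [-0.667 -0.301 -0.252] turn 0.312 j6 -107.6
tilt rad 3.44 tan 1.70
[([237, 173], [461.3999938964844, -130.6999969482422], 119.0, 57.5, 174.0), ([460, 290], [618.5, 108.4000015258789], 125.8, 30.8, 94.6)] [([94, 207], [488.1000061035156, -279.79998779296875], 77.7, 68.6, 11.2)]
```

View pics/w20.png

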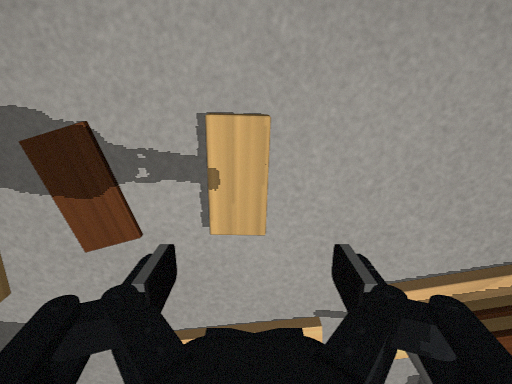

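```bash

python3 -m pendant '[[[0.1,-0.5,0,0],[0.14,-0.85,0,0],[0.14,-0.9,0,0],[0.14,-0.9,0,0],[0.14,-0.9,0,0],[0.14,-0.9,0,0],[0.14,-0.9,0,0],[0.14,-0.9,0,0],[0.1,-0.5,0,0],[0.05,-0.2,0,0]]]' 
python3 go.py 462 -130.5 130 84;python3 -c "from h import *; print(sense()['joint_pos'].round(2))"
```

```text
time: 71.35
tool_pos: [326.6, -75.7, 119.8]
tcp_rot: [175.9, -1.1, 85.9]
ft_force: [0.1, -0.3, 0.2]
finger_gap: 85.4
t 71.35 pos [326.6 -75.7 119.8] rpy [175.9   -1.11  85.95] gap 85.4 F [ 0.1 -0.3  0.2]
units now-axes [-2.254  6.949 -0.511] target-axes [-2.017  7.021 -0.511] turn 0.425 j6 -110.8
tilt rad 3.88 tan 1.73
[ -24.57  -40.14  135.89    2.51   80.81 -110.8 ]
```

```bash

python3 -m pendant '[[[0.15,-0.5,0,0],[0.15,-0.5,0,0],[0.15,-0.5,0,0],[0.15,-0.4,0,0],[0.15,-0.4,0,0],[0.15,-0.4,0,0],[0.15,-0.4,0,0],[0.15,-0.4,0,0],[0,0,0,0],[0,0,0,0]]]' 
python3 go.py 462 -130.5 130 84;python3 -c "from h import *; print(sense()['joint_pos'].round(2))"
```

```text
time: 72.18
tool_pos: [285.1, -49.8, 116.3]
tcp_rot: [176.9, -1.3, 86.2]
ft_force: [0.2, -0.5, 0.1]
finger_gap: 85.0
t 72.18 pos [285.1 -49.8 116.3] rpy [176.88  -1.26  86.25] gap 85.0 F [ 0.2 -0.5  0.1]
units now-axes [-3.448  9.089 -0.686] target-axes [-3.089  9.217 -0.686] turn 0.491 j6 -109.2
tilt rad 2.96 tan 1.58
[ -22.94  -50.91  141.82    2.21   86.56 -109.23]
```

```bash

python3 -m pendant '[[[0.1,-0.4,0,0],[0.1,-0.4,0,0],[0.1,-0.4,0,0],[0.1,-0.3,0,0],[0,0,0,0],[0,0,0,0],[0,0,0,0],[0,0,0,0],[0,0,0,0],[0,0,0,0]]]' 
python3 go.py 462 -130.5 130 84;python3 -c "from h import *; print(sense()['joint_pos'].round(2))"
```

```text
time: 73.02
tool_pos: [276.5, -43.9, 112.0]
tcp_rot: [178.2, -1.4, 86.2]
ft_force: [-0.6, -0.5, -0.6]
finger_gap: 85.4
t 73.02 pos [276.5 -43.9 112. ] rpy [178.19  -1.43  86.23] gap 85.4 F [-0.6 -0.5 -0.6]
units now-axes [-3.713  9.538 -0.899] target-axes [-3.338  9.676 -0.899] turn 0.488 j6 -108.4
tilt rad 1.67 tan 1.59
[ -22.12  -51.12  142.33    1.93   87.53 -108.39]
```

```bash

python3 -m pendant '[[[0.1,-0.3,0,0],[0.1,-0.3,0,0],[0.1,-0.3,0,0],[0,0,0,0],[0,0,0,0],[0,0.4,0,0],[0,0.7,0,0],[-0.2,0.9,0,0],[-0.3,0.9,0,0],[-0.35,0.9,0,0]]]' 
python3 go.py 462 -130.5 130 84;python3 -c "from h import *; print(sense()['joint_pos'].round(2))"
python3 -m pendant '[[[-0.35,0.9,0,0.1],[-0.35,0.9,0,0.1],[-0.35,0.9,0,0.1],[-0.35,0.9,0,0.1],[-0.35,0.7,0,0],[-0.35,0.5,0,0],[-0.3,0.2,0,0],[-0.2,0,0,0],[0,0,0,0],[0,0,0,0]]]' 
python3 go.py 462 -130.5 130 84
```

```text
time: 73.85
tool_pos: [348.3, -60.5, 110.3]
tcp_rot: [178.9, -1.5, 86.3]
ft_force: [-0.1, 0.1, 0.0]
finger_gap: 85.3
t 73.85 pos [348.3 -60.5 110.3] rpy [178.91  -1.5   86.3 ] gap 85.3 F [-0.1  0.1  0. ]
units now-axes [-3.128  5.899 -0.986] target-axes [-2.888  6.019 -0.986] turn 0.502 j6 -106.6
tilt rad 0.92 tan 1.61
[ -20.    -30.86  131.21    1.78   79.03 -106.62]
time: 74.68
tool_pos: [450.4, -124.5, 108.4]
tcp_rot: [179.1, -1.6, 84.4]
ft_force: [-0.3, 0.6, -0.7]
finger_gap: 85.3
t 74.68 pos [ 450.4 -124.5  108.4] rpy [179.12  -1.58  84.41] gap 85.3 F [-0.3  0.6 -0.7]
units now-axes [-0.241  0.607 -1.079] target-axes [-0.237  0.608 -1.079] turn 0.09 j6 -108.1
tilt rad 0.60 tan 1.71
```

```bash

python3 -m pendant '[[[-0.06,0.15,0.4,0.05],[-0.06,0.15,0.5,0.05],[-0.06,0.15,0.5,0],[-0.04,0.12,0.5,0],[0,0,0.5,0],[0,0,0.5,0],[0,0,0.5,0],[0,0,0.5,0],[0,0,0.5,0],[0,0,0.3,0]]]' 
python3 go.py 462 -130.5 4 84
python3 - <<'E'
from h import *
im,K,T,s=shot("wrist","w21.png")
E
```

```text
time: 75.52
tool_pos: [461.8, -126.0, 4.2]
tcp_rot: [179.2, -1.6, 84.0]
ft_force: [-0.4, -0.0, -0.1]
finger_gap: 85.6
t 75.52 pos [ 461.8 -126.     4.2] rpy [179.19  -1.62  83.96] gap 85.6 F [-0.4 -0.  -0.1]
units now-axes [-0.223  0.032  0.009] target-axes [-0.223  0.032  0.009] turn -0.01 j6 -107.7
tilt rad 0.54 tan 1.73
```

View pics/w21.png

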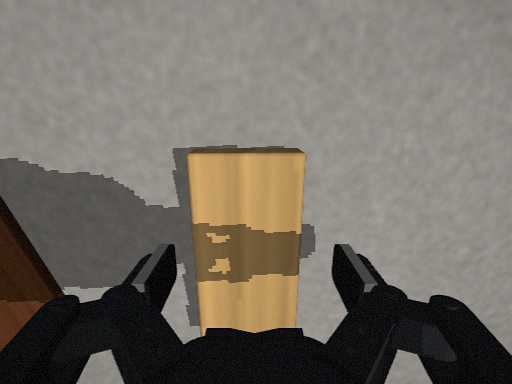

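```bash

python3 -m pendant '[[[-0.2,0.03,0,0],[0,0,0,0],[0,0,0,0],[0,0,0,0],[0,0,0,0],[0,0,0,0],[0,0,0,0],[0,0,0,0],[0,0,0,0],[0,0,0,0]]]' -1 70
python3 go.py 659.5 149.5 180 5.9
python3 -m pendant '[[[0,0,-0.2,0],[0,0,-0.5,0],[0,0,-0.8,0],[0,0,-0.9,0],[0,0,-0.9,0],[0,0,-0.9,0],[0,0,-0.9,0],[0,0,-0.9,0],[0,0,-0.9,0],[0,0,-0.9,0]]]'
python3 go.py 659.5 149.5 190 5.9
python3 -m pendant '[[[0,0,-0.3,0],[0,0,0,0.5],[0,0,0,1],[0,0,0,1],[0,0,0,1],[0,0,0,1],[0,0,0,1],[0,0,0,1],[0,0,0,1],[0,0,0,1]]]'
python3 go.py 659.5 149.5 190 5.9
python3 - <<'E'
from h import *
im,K,T,s=shot("wrist","w22.png")
E
```

```text
time: 76.4
tool_pos: [463.2, -131.2, 5.6]
tcp_rot: [179.1, -1.6, 83.9]
ft_force: [0.2, 0.1, -1.1]
finger_gap: 56.2
t 76.4 pos [ 463.2 -131.2    5.6] rpy [179.07  -1.59  83.94] gap 56.2 F [ 0.2  0.1 -1.1]
units now-axes [14.992  8.28  -8.72 ] target-axes [ 11.207 -12.951  -8.72 ] turn 17.024 j6 -108.2
tilt rad 0.64 tan 1.72
time: 77.23
tool_pos: [456.1, -133.7, 169.8]
tcp_rot: [179.5, -1.7, 84.0]
ft_force: [0.6, -0.6, -0.7]
finger_gap: 56.1
t 77.23 pos [ 456.1 -133.7  169.8] rpy [179.52  -1.72  83.95] gap 56.1 F [ 0.6 -0.6 -0.7]
units now-axes [15.152  8.619 -1.01 ] target-axes [ 11.57  -13.039  -1.01 ] turn 17.027 j6 -108.1
tilt rad 0.16 tan 1.78
time: 78.07
tool_pos: [457.7, -134.7, 184.5]
tcp_rot: [-179.8, -1.9, 43.3]
ft_force: [0.5, -0.2, -0.6]
finger_gap: 56.2
t 78.07 pos [ 457.7 -134.7  184.5] rpy [-179.84   -1.86   43.34] gap 56.2 F [ 0.5 -0.2 -0.6]
units now-axes [17.091 -3.409 -0.273] target-axes [ 11.496 -13.098  -0.273] turn 8.168 j6 -67.5
tilt rad 0.80 tan 1.69
```

View pics/w22.png

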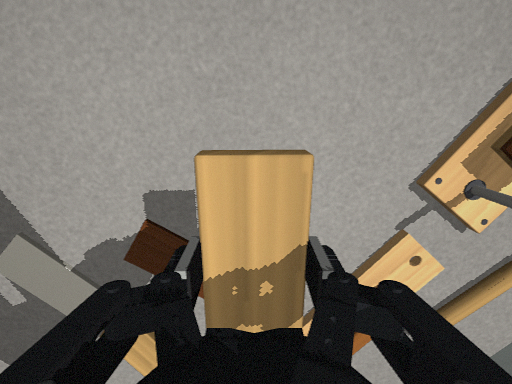

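```bash

python3 -m pendant '[[[0,0,0,1],[0,0,0,1],[0,0,0,1],[0,0,0,1],[0,0,0,1],[0,0,0,1],[0,0,0,1],[0,0,0,0.5],[0.2,-0.2,0,0],[0.5,-0.5,0,0]]]'
python3 go.py 659.5 149.5 190 5.9
python3 -m pendant '[[[0.6,-0.68,0,0],[0.66,-0.75,0,0],[0.66,-0.75,0,0],[0.66,-0.75,0,0],[0.66,-0.75,0,0],[0.66,-0.75,0,0],[0.66,-0.75,0,0],[0.66,-0.75,0,0],[0.66,-0.75,0,0],[0.66,-0.75,0,0]]]'
python3 go.py 659.5 149.5 190 5.9
```

```text
time: 78.95
tool_pos: [466.8, -118.8, 183.7]
tcp_rot: [-178.7, -1.2, 8.0]
ft_force: [0.0, -0.1, -1.1]
finger_gap: 56.1
t 78.95 pos [ 466.8 -118.8  183.7] rpy [-178.72   -1.2     7.96] gap 56.1 F [ 0.  -0.1 -1.1]
units now-axes [ 11.398 -11.949  -0.315] target-axes [ 10.961 -12.352  -0.315] turn 0.45 j6 -29.9
tilt rad 0.63 tan 1.64
time: 79.78
tool_pos: [577.3, 58.5, 189.0]
tcp_rot: [-178.7, -1.2, 9.7]
ft_force: [0.4, 0.5, -0.9]
finger_gap: 56.6
t 79.78 pos [577.3  58.5 189. ] rpy [-178.7    -1.17    9.73] gap 56.6 F [ 0.4  0.5 -0.9]
units now-axes [ 4.817 -3.788 -0.049] target-axes [ 4.554 -4.101 -0.049] turn 0.835 j6 -10.2
tilt rad 1.08 tan 1.37
```

```bash

python3 -m pendant '[[[0.66,-0.55,0,0],[0.66,-0.55,0,0],[0.66,-0.55,0,0],[0.66,-0.55,0,0],[0.66,-0.55,0,0],[0.5,-0.4,0,0.2],[0.3,-0.2,0,0.3],[0.1,-0.1,0,0.3],[0,0,0.1,0],[0,0,0.3,0]]]'
python3 go.py 659.5 149.5 100 5.9
```

```text
time: 80.62
tool_pos: [651.5, 156.7, 182.1]
tcp_rot: [-178.5, -1.0, 8.2]
ft_force: [0.4, 0.6, -0.4]
finger_gap: 56.1
t 80.62 pos [651.5 156.7 182.1] rpy [-178.5    -1.03    8.21] gap 56.1 F [ 0.4  0.6 -0.4]
units now-axes [0.344 0.413 4.103] target-axes [0.361 0.399 4.103] turn 0.503 j6 -0.1
tilt rad 1.17 tan 1.39
```

```bash

python3 -m pendant '[[[0.1,0.1,0.3,0.15],[0.1,0.1,0.5,0.15],[0.1,0.1,0.5,0.15],[0.06,0.06,0.5,0],[0,0,0.5,0],[0,0,0.5,0],[0,0,0.5,0],[0,0,0.4,0],[0,0,0.2,0],[0,0,0.1,0]]]'
python3 go.py 659.5 149.5 75.6 5.9
python3 -m pendant '[[[0,0,0.1,0],[0,0,0.1,0],[0,0,0,0],[0,0,0,0],[0,0,0,0],[0,0,0,0],[0,0,0,0],[0,0,0,0],[0,0,0,0],[0,0,0,0]]]'
python3 go.py 659.5 149.5 75.6 5.9
```

```text
time: 81.45
tool_pos: [657.8, 150.3, 88.1]
tcp_rot: [-178.5, -0.5, 6.2]
ft_force: [-0.9, -0.1, -1.6]
finger_gap: 56.0
t 81.45 pos [657.8 150.3  88.1] rpy [-178.5    -0.54    6.15] gap 56.0 F [-0.9 -0.1 -1.6]
units now-axes [0.078 0.048 0.626] target-axes [0.078 0.048 0.626] turn 0.056 j6 1.1
tilt rad 0.71 tan 1.43
time: 82.28
tool_pos: [659.8, 151.0, 86.7]
tcp_rot: [-178.5, -0.8, 6.2]
ft_force: [-0.6, 0.9, -1.0]
finger_gap: 55.6
t 82.28 pos [659.8 151.   86.7] rpy [-178.49   -0.82    6.19] gap 55.6 F [-0.6  0.9 -1. ]
units now-axes [-0.021  0.074  0.557] target-axes [-0.021  0.074  0.557] turn 0.063 j6 1.1
tilt rad 0.99 tan 1.41
```

```bash

python3 -m pendant '[[[0,0.06,0.15,0.06],[0,0,0.15,0],[0,0,0.12,0],[0,0,0.05,0],[0,0,0,0],[0,0,0,0],[0,0,0,0],[0,0,0,0],[0,0,0,0],[0,0,0,0]]]'
python3 go.py 659.5 149.5 75.6 5.9
python3 - <<'E'
from h import *
im,K,T,s=shot("scene","s23.png")
cv2.imwrite("pics/z7.png",cv2.resize(cv2.cvtColor(im,cv2.COLOR_RGB2BGR)[205:325,195:315],None,fx=5,fy=5,interpolation=cv2.INTER_CUBIC))
E
```

```text
time: 83.12
tool_pos: [659.8, 149.9, 75.9]
tcp_rot: [-178.5, -0.8, 5.9]
ft_force: [-0.6, 0.9, -0.6]
finger_gap: 56.2
t 83.12 pos [659.8 149.9  75.9] rpy [-178.48   -0.77    5.88] gap 56.2 F [-0.6  0.9 -0.6]
units now-axes [-0.017  0.019  0.013] target-axes [-0.017  0.019  0.013] turn -0.004 j6 1.3
tilt rad 0.95 tan 1.41
```

View pics/z7.png

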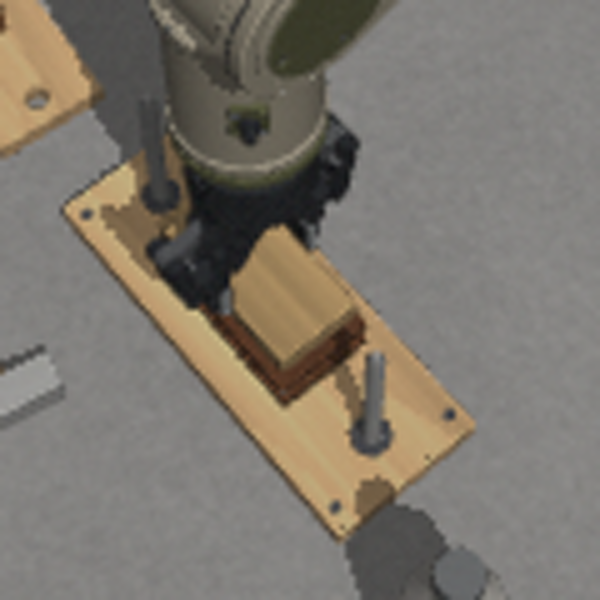

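```bash

python3 -m pendant '[[[0,0,0,0],[0,0,0,0],[0,0,0,0],[0,0,0,0],[0,0,-0.1,0],[0,0,-0.3,0],[0,0,-0.6,0],[0,0,-0.9,0],[0,0,-1,0],[0,0,-1,0]]]' 1
python3 - <<'E'
from h import *
im,K,T,s=shot("wrist","w24.png")
im,K,T,s=shot("top","t24.png")
E
python3 go.py 467 -286 130 -78.7
```

```text
time: 84.0
tool_pos: [655.8, 147.3, 154.2]
tcp_rot: [-178.5, -0.3, 5.9]
ft_force: [-0.5, 1.3, -0.2]
finger_gap: 85.4
t 84.1 pos [659.  147.7 159.2] rpy [-178.48   -0.81    5.89] gap 85.5 F [1.5 0.5 0.9]
units now-axes [-11.776  20.585   1.461] target-axes [19.383 13.665  1.461] turn 18.453 j6 1.3
tilt rad 0.98 tan 1.41
```

View pics/w24.png

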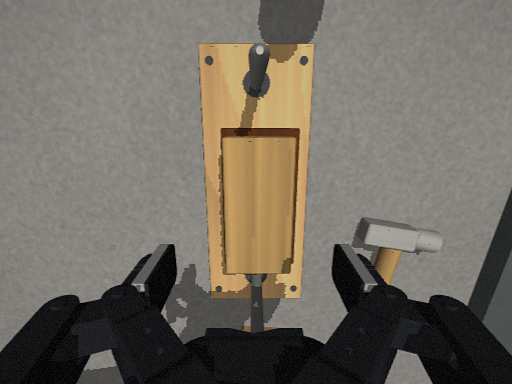

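View pics/t24.png

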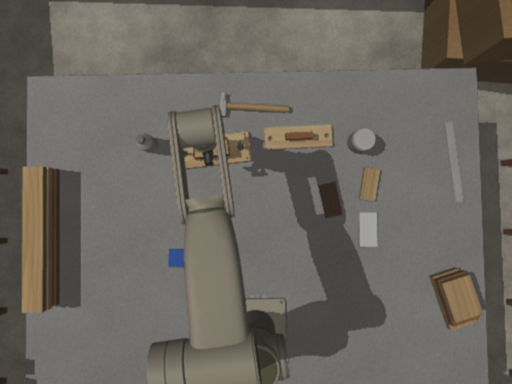

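```bash

python3 -m pendant '[[[0,0,-0.4,0],[0,0,0,0],[0,0,0,1],[0,0,0,1],[0,0,0,1],[0,0,0,1],[0,0,0,1],[0,0,0,1],[0,0,0,1],[0,0,0,1]]]' 
python3 -m pendant '[[[0,0,0,1],[0,0,0,1],[0,0,0,1],[0,0,0,1],[0,0,0,1],[0,0,0,1],[0,0,0,1],[0,0,0,1],[0,0,0,1],[0,0,0,0.8]]]' 
python3 go.py 467 -286 140 -78.7
```

```text
time: 84.93
tool_pos: [657.4, 147.2, 167.1]
tcp_rot: [-178.4, 0.4, -32.3]
ft_force: [-0.4, 0.6, -0.1]
finger_gap: 85.2
time: 85.77
tool_pos: [652.7, 146.7, 159.5]
tcp_rot: [180.0, 1.5, -79.6]
ft_force: [0.3, 0.5, -0.7]
finger_gap: 85.4
t 85.77 pos [652.7 146.7 159.5] rpy [179.98   1.5  -79.63] gap 85.4 F [ 0.3  0.5 -0.7]
units now-axes [19.609 13.029  0.975] target-axes [19.395 13.345  0.975] turn -0.202 j6 86.9
tilt rad 0.04 tan 1.50
```

```bash

python3 -m pendant '[[[0.5,0.33,-0.1,0],[0.8,0.53,-0.1,0],[0.83,0.55,0,0],[0.83,0.55,0,0],[0.83,0.55,0,0],[0.83,0.55,0,0],[0.83,0.55,0,0],[0.83,0.55,0,0],[0.83,0.55,0,0],[0.83,0.55,0,0]]]' 
python3 go.py 467 -286 140 -78.7
python3 -m pendant '[[[0.83,0.55,0,0],[0.83,0.55,0,0],[0.83,0.55,0,0],[0.83,0.55,0,0],[0.83,0.55,0,0],[0.83,0.55,0,0],[0.83,0.55,0,0],[0.83,0.55,0,0],[0.83,0.5,0,0],[0.83,0.5,0,0]]]' 
python3 go.py 467 -286 130 -78.7
```

```text
time: 86.6
tool_pos: [569.8, -38.3, 155.4]
tcp_rot: [179.5, 1.6, -78.2]
ft_force: [0.4, -0.2, 0.0]
finger_gap: 85.4
t 86.6 pos [569.8 -38.3 155.4] rpy [179.52   1.55 -78.23] gap 85.4 F [ 0.4 -0.2  0. ]
units now-axes [11.079  7.557  0.769] target-axes [11.14   7.466  0.769] turn 0.102 j6 68.2
tilt rad -0.88 tan 1.36
time: 87.43
tool_pos: [486.2, -237.0, 149.6]
tcp_rot: [179.2, 1.6, -76.9]
ft_force: [0.9, 0.4, -0.1]
finger_gap: 85.5
t 87.43 pos [ 486.2 -237.   149.6] rpy [179.2    1.65 -76.85] gap 85.5 F [ 0.9  0.4 -0.1]
units now-axes [2.166 1.491 0.979] target-axes [2.213 1.42  0.979] turn 0.403 j6 44.9
tilt rad -1.66 tan 0.77
```

```bash

python3 -m pendant '[[[0.5,0.3,0,0],[0.4,0.25,0.1,0],[0.3,0.2,0.1,0.1],[0.2,0.1,0.1,0.1],[0.1,0.1,0.1,0.1],[0,0,0.1,0.1],[0,0,0,0],[0,0,0,0],[0,0,0,0],[0,0,0,0]]]' 0.85
python3 - <<'E'
from h import *
im,K,T,s=shot("wrist","w25.png")
print(find(im,K,T,"wood",18,1500),find(im,K,T,"dark",8,800))
E
python3 go.py 467 -286 -3.3 -78.7
```

```text
time: 88.27
tool_pos: [469.0, -274.3, 136.3]
tcp_rot: [179.0, 1.7, -78.5]
ft_force: [0.4, 0.0, -0.6]
finger_gap: 78.9
[([285, 191], [470.8999938964844, -301.6000061035156], 119.5, 28.7, 11.3), ([425, 162], [521.5, -427.5], 118.8, 65.3, 169.4)] [([269, 184], [465.6000061035156, -286.20001220703125], 125.6, 65.1, 11.3)]
t 88.32 pos [ 469.  -274.3  136.4] rpy [178.98   1.74 -78.52] gap 79.4 F [ 0.  -0.2 -0.4]
units now-axes [0.554 0.215 6.983] target-axes [0.555 0.213 6.983] turn 0.04 j6 42.4
tilt rad -1.92 tan 0.62
```

View pics/w25.png

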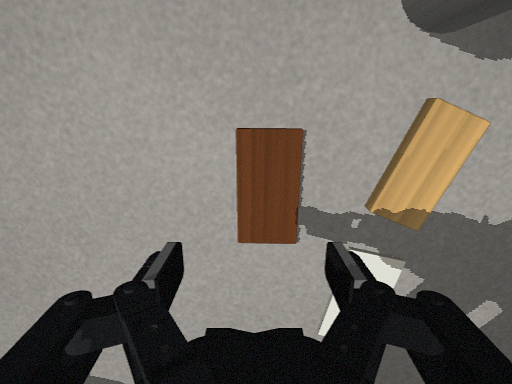

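```bash

python3 -m pendant '[[[0.15,0.07,0.4,0],[0.15,0.07,0.6,0.03],[0.15,0.07,0.6,0],[0.1,0.04,0.6,0],[0,0,0.6,0],[0,0,0.6,0],[0,0,0.6,0],[0,0,0.6,0],[0,0,0.4,0],[0,0,0.3,0]]]'
python3 go.py 466 -286.2 -3 -78.7
python3 - <<'E'
from h import *
im,K,T,s=shot("wrist","w26.png")
E
```

```text
time: 89.15
tool_pos: [460.8, -283.8, 16.2]
tcp_rot: [178.8, 1.9, -78.7]
ft_force: [0.3, 0.8, 1.0]
finger_gap: 78.8
t 89.15 pos [ 460.8 -283.8   16.2] rpy [178.82   1.9  -78.68] gap 78.8 F [0.3 0.8 1. ]
units now-axes [ 0.171 -0.229  0.96 ] target-axes [ 0.171 -0.229  0.96 ] turn 0.003 j6 41.2
tilt rad -2.15 tan 0.59
```

View pics/w26.png

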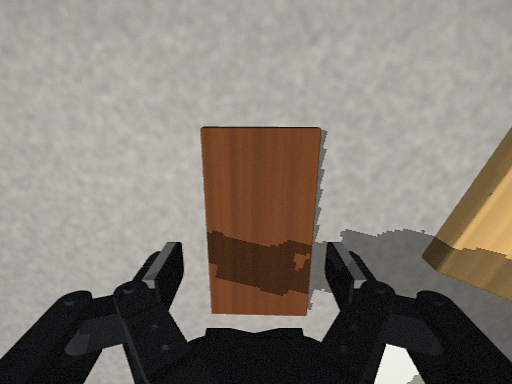

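```bash

python3 -m pendant '[[[0.15,-0.2,0.15,0],[0,0,0.2,0],[0,0,0.2,0],[0,0,0.2,0],[0,0,0.1,0],[0,0,0.05,0],[0,0,0,0],[0,0,0,0],[0,0,0,0],[0,0,0,0]]]'
python3 go.py 466 -286.2 -2 -78.7
```

```text
time: 90.03
tool_pos: [465.7, -286.0, -3.7]
tcp_rot: [178.9, 1.9, -78.7]
ft_force: [0.4, 0.3, 0.2]
finger_gap: 79.2
t 90.03 pos [ 465.7 -286.    -3.7] rpy [178.86   1.86 -78.68] gap 79.2 F [0.4 0.3 0.2]
units now-axes [ 0.013 -0.011 -0.085] target-axes [ 0.013 -0.011 -0.085] turn 0.005 j6 41.3
tilt rad -2.10 tan 0.58
```

```bash

python3 -m pendant '[[[0,0,-0.07,0],[0,0,0,0],[0,0,0,0],[0,0,0,0],[0,0,0,0],[0,0,0,0],[0,0,0,0],[0,0,0,0],[0,0,0,0],[0,0,0,0]]]' -1 60
python3 go.py 659.5 149.5 190 5.9
python3 -m pendant '[[[0,0,-0.2,0],[0,0,-0.5,0],[0,0,-0.9,0],[0,0,-1,0],[0,0,-1,0],[0,0,-1,0],[0,0,-1,0],[0,0,-1,0],[0,0,-1,0],[0,0,-1,0]]]'
python3 - <<'E'
from h import *
im,K,T,s=shot("wrist","w27.png")
E
python3 go.py 659.5 149.5 190 5.9
```

```text
time: 90.87
tool_pos: [466.4, -286.7, -0.5]
tcp_rot: [178.9, 1.8, -78.7]
ft_force: [0.8, -0.6, -0.3]
finger_gap: 62.8
t 90.87 pos [ 466.4 -286.7   -0.5] rpy [178.92   1.78 -78.68] gap 62.8 F [ 0.8 -0.6 -0.3]
units now-axes [-19.488 -13.748  -9.525] target-axes [ 11.844 -20.7    -9.525] turn -18.45 j6 41.3
tilt rad -2.00 tan 0.56
time: 91.7
tool_pos: [467.5, -288.9, 179.7]
tcp_rot: [178.6, 2.2, -78.7]
ft_force: [0.8, -0.7, -0.7]
finger_gap: 62.8
t 91.75 pos [ 469.6 -290.5  185.1] rpy [178.85   1.85 -78.67] gap 63.0 F [ 1.2 -1.4  3.6]
units now-axes [-19.706 -13.63   -0.244] target-axes [ 11.704 -20.908  -0.244] turn -18.449 j6 41.3
tilt rad -2.10 tan 0.56
```

View pics/w27.png

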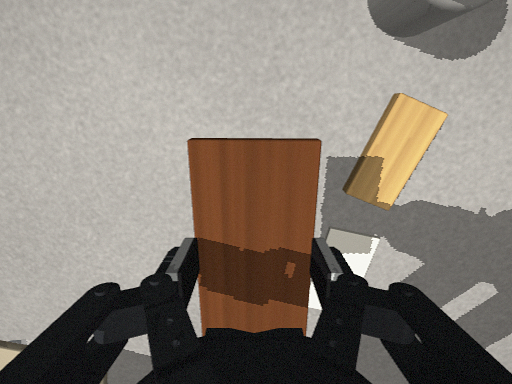

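```bash

python3 -m pendant '[[[0,0,0,0],[0,0,0,-0.6],[0,0,0,-1],[0,0,0,-1],[0,0,0,-1],[0,0,0,-1],[0,0,0,-1],[0,0,0,-1],[0,0,0,-1],[0,0,0,-1]]]' 
python3 -m pendant '[[[0,0,0,-1],[0,0,0,-1],[0,0,0,-1],[0,0,0,-1],[0,0,0,-1],[0,0,0,-1],[0,0,0,-1],[0,0,0,-1],[0,0,0,-1],[0,0,0,-0.5]]]' 
python3 go.py 659.5 149.5 190 5.9
```

```text
time: 92.58
tool_pos: [469.3, -290.2, 188.2]
tcp_rot: [-179.7, 1.9, -37.6]
ft_force: [-0.5, -0.1, -1.0]
finger_gap: 62.7
time: 93.42
tool_pos: [465.5, -287.3, 183.0]
tcp_rot: [-178.0, 1.5, 8.4]
ft_force: [-0.4, 0.8, -0.4]
finger_gap: 62.6
t 93.42 pos [ 465.5 -287.3  183. ] rpy [-177.97    1.48    8.43] gap 62.6 F [-0.4  0.8 -0.4]
units now-axes [ 12.797 -20.183  -0.349] target-axes [ 11.893 -20.728  -0.349] turn 0.552 j6 -45.7
tilt rad -2.44 tan 0.60
```

```bash

python3 -m pendant '[[[0.2,-0.3,0,0],[0.4,-0.6,0,0],[0.5,-0.8,0,0],[0.53,-0.84,0,0],[0.53,-0.84,0,0],[0.53,-0.84,0,0],[0.53,-0.84,0,0],[0.53,-0.84,0,0],[0.53,-0.84,0,0],[0.53,-0.84,0,0]]]' 
python3 go.py 659.5 149.5 190 5.9
python3 -m pendant '[[[0.53,-0.84,0,0],[0.53,-0.84,0,0],[0.53,-0.84,0,0],[0.53,-0.84,0,0],[0.53,-0.84,0,0],[0.53,-0.84,0,0],[0.53,-0.84,0,0],[0.53,-0.84,0,0],[0.53,-0.84,0,0],[0.53,-0.84,0,0]]]' 
python3 go.py 659.5 149.5 190 5.9
```

```text
time: 94.25
tool_pos: [541.4, -109.1, 183.6]
tcp_rot: [-177.7, 1.7, 7.4]
ft_force: [-1.7, -0.9, -1.0]
finger_gap: 62.9
t 94.25 pos [ 541.4 -109.1  183.6] rpy [-177.74    1.7     7.38] gap 62.9 F [-1.7 -0.9 -1. ]
units now-axes [  7.517 -12.062  -0.319] target-axes [  7.202 -12.253  -0.319] turn 0.324 j6 -25.1
tilt rad -2.33 tan 1.59
time: 95.08
tool_pos: [626.3, 96.1, 185.6]
tcp_rot: [-177.5, 2.0, 6.6]
ft_force: [0.6, -0.4, -1.3]
finger_gap: 62.8
t 95.08 pos [626.3  96.1 185.6] rpy [-177.52    1.96    6.65] gap 62.8 F [ 0.6 -0.4 -1.3]
units now-axes [ 1.957 -2.462 -0.218] target-axes [ 1.925 -2.488 -0.218] turn 0.163 j6 -4.1
tilt rad -1.87 tan 2.55
```

```bash

python3 -m pendant '[[[0.5,-0.6,0,0],[0.4,-0.5,0,0],[0.3,-0.4,0,0],[0.2,-0.2,0,0.1],[0.1,-0.1,0,0.05],[0,0,0.1,0],[0,0,0.3,0],[0,0,0.4,0],[0,0,0.4,0],[0,0,0.4,0]]]' 
python3 go.py 659.5 149.5 100 5.9
python3 - <<'E'
from h import *
im,K,T,s=shot("wrist","w28.png")
E
```

```text
time: 95.92
tool_pos: [650.0, 148.8, 151.9]
tcp_rot: [-177.4, 2.0, 5.7]
ft_force: [0.3, 0.3, -0.6]
finger_gap: 62.9
t 95.92 pos [650.  148.8 151.9] rpy [-177.45    2.03    5.72] gap 62.9 F [ 0.3  0.3 -0.6]
units now-axes [0.478 0.011 2.597] target-axes [0.478 0.012 2.597] turn -0.04 j6 1.0
tilt rad -1.70 tan 2.79
```

View pics/w28.png

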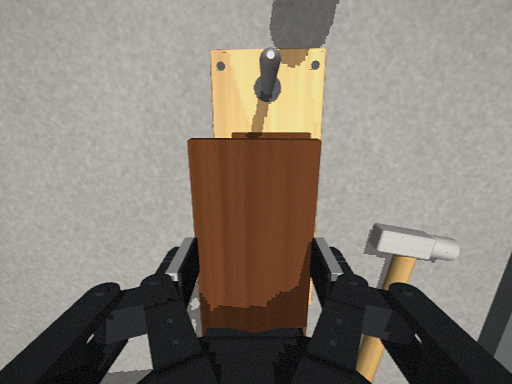

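```bash

python3 -m pendant '[[[0.12,0,0.3,0],[0.12,0,0.4,0],[0.12,0,0.4,0],[0.1,0,0.4,0],[0,0,0.3,0],[0,0,0.3,0],[0,0,0.2,0],[0,0,0.1,0],[0,0,0,0],[0,0,0,0]]]' 
python3 go.py 659.5 149.5 92 5.9
python3 - <<'E'
from h import *
im,K,T,s=shot("scene","s29.png")
cv2.imwrite("pics/z8.png",cv2.resize(cv2.cvtColor(im,cv2.COLOR_RGB2BGR)[205:325,195:315],None,fx=5,fy=5,interpolation=cv2.INTER_CUBIC))
E
```

```text
time: 96.8
tool_pos: [654.9, 150.4, 92.7]
tcp_rot: [-177.5, 2.5, 5.6]
ft_force: [-0.2, -0.7, -0.9]
finger_gap: 62.8
t 96.8 pos [654.9 150.4  92.7] rpy [-177.47    2.49    5.63] gap 62.8 F [-0.2 -0.7 -0.9]
units now-axes [0.223 0.065 0.033] target-axes [0.223 0.066 0.033] turn -0.06 j6 1.0
tilt rad -2.14 tan 2.83
```

View pics/z8.png

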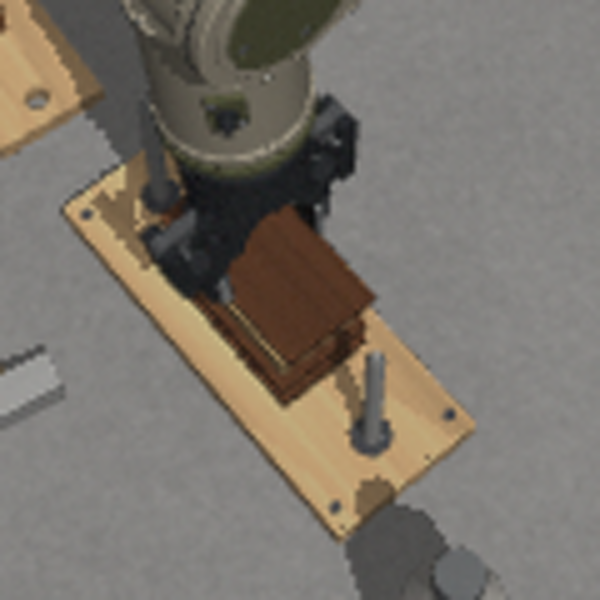

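```bash

python3 -m pendant '[[[0.2,0.05,0,0],[0,0,0.05,0],[0,0,0.05,0],[0,0,0,0],[0,0,0,0],[0,0,0,0],[0,0,0,0],[0,0,0,0],[0,0,0,0],[0,0,0,0]]]' 
python3 go.py 659.5 149.5 90 5.9
```

```text
time: 97.68
tool_pos: [660.9, 149.9, 93.0]
tcp_rot: [-177.5, 2.2, 5.6]
ft_force: [-0.2, -0.5, -1.2]
finger_gap: 63.1
t 97.68 pos [660.9 149.9  93. ] rpy [-177.46    2.24    5.62] gap 63.1 F [-0.2 -0.5 -1.2]
units now-axes [-0.073  0.015  0.151] target-axes [-0.073  0.014  0.151] turn -0.061 j6 0.9
tilt rad -1.91 tan 2.80
```

```bash

python3 -m pendant '[[[-0.07,0,0.1,-0.06],[0,0,0.1,0],[0,0,0.05,0],[0,0,0,0],[0,0,0,0],[0,0,0,0],[0,0,0,0],[0,0,0,0],[0,0,0,0],[0,0,0,0]]]' 
python3 go.py 659.5 149.5 90 5.9
```

```text
time: 98.52
tool_pos: [659.6, 150.2, 89.1]
tcp_rot: [-177.5, 2.1, 5.9]
ft_force: [-0.6, -0.4, 1.6]
finger_gap: 63.0
t 98.52 pos [659.6 150.2  89.1] rpy [-177.45    2.15    5.93] gap 63.0 F [-0.6 -0.4  1.6]
units now-axes [-0.009  0.035 -0.044] target-axes [-0.009  0.035 -0.044] turn 0.008 j6 0.6
tilt rad -1.82 tan 2.79
```

```bash

python3 -m pendant '[[[0,0,0,0],[0,0,0,0],[0,0,0,0],[0,0,0,0],[0,0,-0.1,0],[0,0,-0.3,0],[0,0,-0.6,0],[0,0,-0.8,0],[0,0,-0.8,0],[0,0,-0.8,0]]]' 1
python3 - <<'E'
from h import *
im,K,T,s=shot("wrist","w30.png")
im,K,T,s=shot("scene","s30.png")
E
python3 go.py 522 -429 130 -100.4
```

```text
time: 99.35
tool_pos: [659.5, 146.9, 156.2]
tcp_rot: [-177.5, 2.7, 5.9]
ft_force: [0.7, -0.6, 0.2]
finger_gap: 84.8
t 99.45 pos [662.2 147.1 160.1] rpy [-177.45    2.23    5.93] gap 85.1 F [1.3 0.7 0.4]
units now-axes [-9.948 27.929  1.503] target-axes [29.599  1.693  1.503] turn 23.197 j6 0.6
tilt rad -1.92 tan 2.79
```

View pics/w30.png

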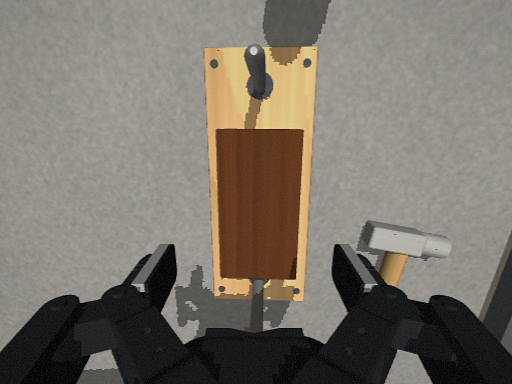

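```bash

python3 -m pendant '[[[0,0,-0.4,0],[0,0,-0.2,0],[0,0,0,-0.6],[0,0,0,-1],[0,0,0,-1],[0,0,0,-1],[0,0,0,-1],[0,0,0,-1],[0,0,0,-1],[0,0,0,-1]]]' 
python3 -m pendant '[[[0,0,0,-1],[0,0,0,-1],[0,0,0,-1],[0,0,0,-1],[0,0,0,-1],[0,0,0,-1],[0,0,0,-1],[0,0,0,-1],[0,0,0,-0.5],[0,0,0,0]]]' 
python3 go.py 522 -429 150 79.5
```

```text
time: 100.28
tool_pos: [660.9, 146.4, 171.3]
tcp_rot: [-176.5, 0.5, 42.2]
ft_force: [0.1, -0.1, -0.3]
finger_gap: 85.4
time: 101.12
tool_pos: [656.8, 146.0, 165.2]
tcp_rot: [-176.3, -1.8, 83.4]
ft_force: [-0.6, -0.9, 0.3]
finger_gap: 85.4
t 101.12 pos [656.8 146.  165.2] rpy [-176.32   -1.78   83.36] gap 85.4 F [-0.6 -0.9  0.3]
units now-axes [-29.339  -3.368   0.758] target-axes [-29.499  -1.386   0.758] turn 0.842 j6 -76.9
tilt rad -2.89 tan 2.89
```

```bash

python3 -m pendant '[[[-0.5,0.05,-0.1,0],[-0.9,0.08,-0.1,0],[-1,0.08,-0.15,0],[-1,0.08,-0.15,0],[-1,0.08,-0.15,0],[-1,0.08,-0.15,0],[-1,0.08,-0.15,0],[-1,0.08,-0.15,0],[-1,0.08,-0.15,0],[-1,0.08,-0.15,0]]]' 
python3 go.py 640 -330 195 79.5
python3 -m pendant '[[[-1,0.08,-0.15,0],[-1,0.08,-0.15,0],[-1,0.08,-0.15,0],[-1,0.08,-0.15,0],[-1,0.08,-0.15,0],[-1,0.08,-0.15,0],[-1,0.08,-0.1,0],[-1,0.08,0,0],[-1,0.08,0,0],[-1,0.08,0,0]]]' 
python3 go.py 640 -330 195 79.5;python3 -c "from h import *; print(sense()['joint_pos'].round(2))"
```

```text
time: 101.95
tool_pos: [647.2, -52.7, 184.7]
tcp_rot: [-175.9, -1.6, 82.7]
ft_force: [0.4, -0.4, -0.5]
finger_gap: 85.7
t 101.95 pos [647.2 -52.7 184.7] rpy [-175.91   -1.64   82.66] gap 85.7 F [ 0.4 -0.4 -0.5]
units now-axes [-13.795   1.415  -0.514] target-axes [-13.696   2.173  -0.514] turn 0.689 j6 -92.8
tilt rad -4.00 tan 1.83
time: 102.78
tool_pos: [631.2, -272.0, 199.8]
tcp_rot: [-175.8, -1.5, 81.4]
ft_force: [0.7, 0.1, -0.5]
finger_gap: 85.6
t 102.78 pos [ 631.2 -272.   199.8] rpy [-175.76   -1.46   81.35] gap 85.6 F [ 0.7  0.1 -0.5]
units now-axes [-2.802  0.873  0.24 ] target-axes [-2.773  0.964  0.24 ] turn 0.405 j6 -109.0
tilt rad -4.46 tan 0.34
[ -27.58   26.31   66.17    0.     92.   -108.99]
```

```bash

python3 -m pendant '[[[-0.1,0.4,0,0],[-0.3,0.8,0,0],[-0.32,0.94,0,0],[-0.32,0.94,0,0],[-0.32,0.94,0,0],[-0.32,0.94,0,0],[-0.32,0.94,0,0],[-0.25,0.7,0,0],[-0.15,0.4,0,0],[0,0,0,0]]]' 
python3 go.py 522 -429 195 79.5;python3 -c "from h import *; print(sense()['joint_pos'].round(2))"
```

```text
time: 103.62
tool_pos: [756.7, -360.0, 184.8]
tcp_rot: [-175.4, -1.3, 79.6]
ft_force: [0.2, 0.4, -0.8]
finger_gap: 85.0
t 103.62 pos [ 756.7 -360.   184.8] rpy [-175.38   -1.27   79.61] gap 85.0 F [ 0.2  0.4 -0.8]
units now-axes [ -5.511 -10.92   -0.509] target-axes [ -5.532 -10.91   -0.509] turn 0.023 j6 -108.5
tilt rad -4.78 tan 0.02
[ -28.83   57.41   23.     -0.27  104.37 -108.54]
```

```bash

python3 -m pendant '[[[-0.12,0.4,-0.1,0],[-0.12,0.4,-0.1,0],[-0.12,0.4,-0.1,0],[-0.12,0.4,-0.1,0],[-0.12,0.4,-0.1,0],[-0.12,0.4,-0.1,0],[0,0,0,0],[0,0,0,0],[0,0,0,0],[0,0,0,0]]]' 
python3 go.py 522 -429 195 79.5;python3 -c "from h import *; print(sense()['joint_pos'].round(2))"
```

```text
time: 104.45
tool_pos: [780.6, -378.9, 181.4]
tcp_rot: [-175.6, -1.2, 79.0]
ft_force: [-0.0, -0.2, -0.1]
finger_gap: 85.3
t 104.45 pos [ 780.6 -378.9  181.4] rpy [-175.56   -1.17   78.96] gap 85.3 F [-0.  -0.2 -0.1]
units now-axes [ -4.937 -12.211  -0.682] target-axes [ -4.822 -12.257  -0.682] turn -0.118 j6 -108.3
tilt rad -4.58 tan -0.01
[ -29.16   70.92    1.73   -0.29  111.93 -108.26]
```

```bash

python3 -m pendant '[[[-0.12,0.4,0,0],[-0.12,0.4,0,0],[-0.12,0.4,0,0],[-0.12,0.4,0,0],[0,0,0,0],[0,0,0,0],[0,0,0,0],[0,0,0,0],[0,0,0,0],[0,0,0,0]]]' 
python3 go.py 522 -429 195 79.5;python3 -c "from h import *; print(sense()['joint_pos'].round(2))"
```

```text
time: 105.28
tool_pos: [791.4, -385.0, 176.6]
tcp_rot: [-177.2, -0.7, 79.0]
ft_force: [-0.4, -0.3, 0.3]
finger_gap: 85.9
t 105.28 pos [ 791.4 -385.   176.6] rpy [-177.25   -0.7    79.  ] gap 85.9 F [-0.4 -0.3  0.3]
units now-axes [ -4.73  -12.802  -0.921] target-axes [ -4.619 -12.842  -0.921] turn -0.108 j6 -108.3
tilt rad -2.84 tan -0.03
[ -29.19   71.41    1.35   -0.21  110.07 -108.28]
```

```bash

python3 -m pendant '[[[-0.12,0.4,0,0],[-0.12,0.4,0,0],[-0.12,0.4,0,0],[-0.12,0.4,0,0],[-0.1,0.35,0,0],[0,0,0,0],[0,0,0,0],[0,-0.4,0,0],[0,-0.8,0,0],[0,-1,0,0]]]' 
python3 go.py 522 -429 175 79.5;python3 -c "from h import *; print(sense()['joint_pos'].round(2))"
```

```text
time: 106.12
tool_pos: [761.3, -382.8, 155.9]
tcp_rot: [-178.6, -0.4, 79.1]
ft_force: [1.3, -0.8, -0.3]
finger_gap: 85.5
t 106.12 pos [ 761.3 -382.8  155.9] rpy [-178.58   -0.4    79.11] gap 85.5 F [ 1.3 -0.8 -0.3]
units now-axes [ -4.53  -11.312  -0.954] target-axes [ -4.453 -11.343  -0.954] turn -0.085 j6 -109.2
tilt rad -1.48 tan -0.00
[-3.0100e+01  5.5240e+01  2.9230e+01 -9.0000e-02  9.7010e+01 -1.0922e+02]
```

```bash

python3 -m pendant '[[[-0.35,-0.9,-0.1,0],[-0.36,-0.93,-0.1,0],[-0.36,-0.93,-0.1,0],[-0.36,-0.93,0,0],[-0.36,-0.93,0,0],[-0.36,-0.93,0,0],[-0.36,-0.93,0,0],[-0.36,-0.93,0,0],[-0.36,-0.93,0,0],[-0.36,-0.93,0,0]]]' 
python3 go.py 522 -429 130 79.5
python3 -m pendant '[[[-0.25,-0.5,0.1,0],[-0.25,-0.35,0.2,0],[-0.2,-0.15,0.2,0],[-0.1,0,0.2,0],[0,0,0.2,0],[0,0,0.1,0],[0,0,0,0],[0,0,0,0],[0,0,0,0],[0,0,0,0]]]' 
python3 go.py 522 -429 130 79.5
python3 - <<'E'
from h import *
im,K,T,s=shot("wrist","w31.png")
print(find(im,K,T,"wood",18,1500))
E
```

```text
time: 106.95
tool_pos: [555.6, -415.2, 166.7]
tcp_rot: [-178.6, -0.4, 79.3]
ft_force: [0.6, -0.3, -0.3]
finger_gap: 85.7
t 106.95 pos [ 555.6 -415.2  166.7] rpy [-178.57   -0.41   79.34] gap 85.7 F [ 0.6 -0.3 -0.3]
units now-axes [-0.988 -1.521  1.836] target-axes [-0.984 -1.524  1.836] turn -0.034 j6 -120.1
tilt rad -1.46 tan -0.26
time: 107.78
tool_pos: [530.5, -428.3, 146.2]
tcp_rot: [-178.6, -0.4, 79.3]
ft_force: [0.7, -0.4, -0.2]
finger_gap: 85.3
t 107.78 pos [ 530.5 -428.3  146.2] rpy [-178.62   -0.38   79.29] gap 85.3 F [ 0.7 -0.4 -0.2]
units now-axes [-0.113 -0.413  0.811] target-axes [-0.111 -0.414  0.811] turn -0.046 j6 -122.2
tilt rad -1.39 tan -0.32
[([249, 179], [520.2000122070312, -431.6000061035156], 118.8, 57.6, 169.5), ([451, 277], [681.7999877929688, -225.0], 144.4, 44.2, 91.7)]
```

View pics/w31.png

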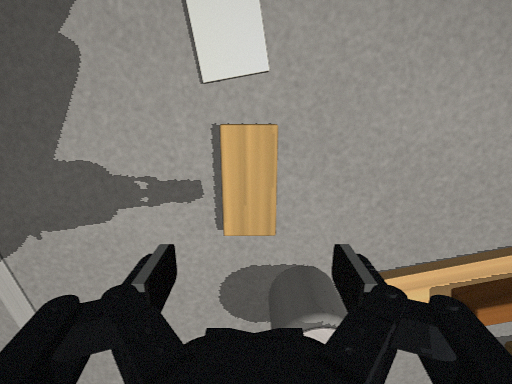

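```bash
python3 -c "
from h import *
print(ray(*cams('top'),[(363,139)],100))"
python3 -m pendant '[[[-0.08,-0.12,0.4,0],[-0.08,-0.12,0.6,0],[0,-0.12,0.6,0],[0,-0.1,0.6,0],[0,0,0.6,0],[0,0,0.6,0],[0,0,0.6,0],[0,0,0.6,0],[0,0,0.6,0],[0,0,0.4,0]]]' 
python3 go.py 520.7 -430.8 4 79.5
```

```text
[[ 677.31999167 -390.39494933  100.        ]]
time: 108.67
tool_pos: [516.7, -428.0, 22.6]
tcp_rot: [-178.6, -0.4, 79.3]
ft_force: [0.5, 0.5, -0.8]
finger_gap: 85.3
t 108.67 pos [ 516.7 -428.    22.6] rpy [-178.61   -0.39   79.3 ] gap 85.3 F [ 0.5  0.5 -0.8]
units now-axes [-0.103  0.224  0.928] target-axes [-0.103  0.224  0.928] turn -0.044 j6 -122.9
tilt rad -1.41 tan -0.33
```

```bash

python3 -m pendant '[[[-0.1,0.2,0.2,0],[0,0,0.2,0],[0,0,0.2,0],[0,0,0.2,0],[0,0,0.1,0],[0,0,0,0],[0,0,0,0],[0,0,0,0],[0,0,0,0],[0,0,0,0]]]' 
python3 go.py 520.7 -430.8 4 79.5
python3 - <<'E'
from h import *
im,K,T,s=shot("wrist","w32.png")
E
```

```text
time: 109.5
tool_pos: [520.8, -431.0, 2.0]
tcp_rot: [-178.6, -0.4, 79.3]
ft_force: [-0.0, 0.1, 0.2]
finger_gap: 84.8
t 109.5 pos [ 520.8 -431.     2. ] rpy [-178.64   -0.38   79.31] gap 84.8 F [-0.   0.1  0.2]
units now-axes [ 0.009 -0.008 -0.098] target-axes [ 0.009 -0.008 -0.098] turn -0.041 j6 -122.9
tilt rad -1.37 tan -0.33
```

View pics/w32.png

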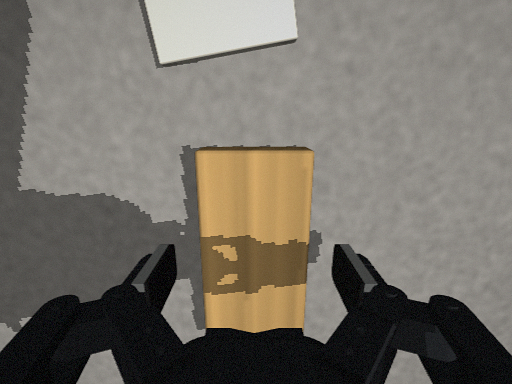

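```bash

python3 -m pendant '[[[0,0,0,0],[0,0,0,0],[0,0,0,0],[0,0,0,0],[0,0,0,0],[0,0,0,0],[0,0,0,0],[0,0,0,0],[0,0,0,0],[0,0,0,0]]]' -1 70
python3 go.py 659.5 149.5 190 5.9
python3 -m pendant '[[[0,0,-0.2,0],[0,0,-0.5,0],[0,0,-0.9,0],[0,0,-1,0],[0,0,-1,0],[0,0,-1,0],[0,0,-1,0],[0,0,-1,0],[0,0,-1,0],[0,0,-1,0]]]'
python3 go.py 659.5 149.5 190 5.9
python3 -m pendant '[[[0,0,-0.4,0],[0,0,0,0],[0,0,0,0.5],[0,0,0,1],[0,0,0,1],[0,0,0,1],[0,0,0,1],[0,0,0,1],[0,0,0,1],[0,0,0,1]]]'
python3 go.py 659.5 149.5 190 5.9
python3 -m pendant '[[[0,0,0,1],[0,0,0,1],[0,0,0,1],[0,0,0,1],[0,0,0,1],[0,0,0,1],[0,0,0,1],[0,0,0,0.5],[0,0,0,0],[0,0,0,0]]]'
python3 go.py 659.5 149.5 190 5.9
python3 - <<'E'
from h import *
im,K,T,s=shot("wrist","w33.png")
E
```

```text
time: 110.38
tool_pos: [521.3, -431.5, 3.4]
tcp_rot: [-178.7, -0.3, 79.3]
ft_force: [-1.0, -0.3, 0.3]
finger_gap: 55.9
t 110.38 pos [ 521.3 -431.5    3.4] rpy [-178.71   -0.33   79.31] gap 55.9 F [-1.  -0.3  0.3]
units now-axes [29.828  1.405 -9.329] target-axes [  9.861 -28.186  -9.329] turn 16.015 j6 -122.9
tilt rad -1.29 tan -0.34
time: 111.22
tool_pos: [521.6, -429.9, 180.8]
tcp_rot: [-178.1, -0.7, 79.3]
ft_force: [-0.2, -0.7, -0.7]
finger_gap: 55.8
t 111.22 pos [ 521.6 -429.9  180.8] rpy [-178.12   -0.72   79.31] gap 55.8 F [-0.2 -0.7 -0.7]
units now-axes [29.745  1.401 -0.462] target-axes [  9.837 -28.107  -0.462] turn 16.014 j6 -122.9
tilt rad -1.99 tan -0.28
time: 112.05
tool_pos: [521.7, -429.8, 189.7]
tcp_rot: [-178.2, 0.5, 43.5]
ft_force: [-0.3, -0.9, -0.9]
finger_gap: 56.0
t 112.05 pos [ 521.7 -429.8  189.7] rpy [-178.19    0.51   43.54] gap 56.0 F [-0.3 -0.9 -0.9]
units now-axes [ 2.495e+01 -1.625e+01 -1.500e-02] target-axes [ 9.8310e+00 -2.8105e+01 -1.5000e-02] turn 8.212 j6 -87.1
tilt rad -1.86 tan -0.29
time: 112.88
tool_pos: [516.2, -424.7, 173.1]
tcp_rot: [-177.9, 2.3, 7.2]
ft_force: [-0.2, 0.7, -1.7]
finger_gap: 55.9
t 112.88 pos [ 516.2 -424.7  173.1] rpy [-177.89    2.26    7.2 ] gap 55.9 F [-0.2  0.7 -1.7]
units now-axes [ 10.71  -27.582  -0.843] target-axes [ 10.079 -27.819  -0.843] turn 0.284 j6 -50.7
tilt rad -3.08 tan -0.19
```

View pics/w33.png

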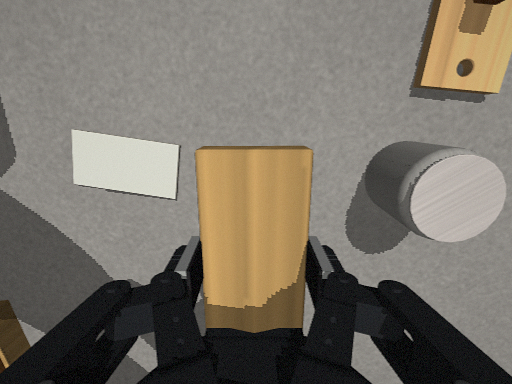

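```bash

python3 -m pendant '[[[0.1,-0.3,-0.2,0],[0.25,-0.6,-0.2,0],[0.35,-0.9,-0.1,0],[0.36,-0.93,-0.1,0],[0.36,-0.93,-0.1,0],[0.36,-0.93,-0.1,0],[0.36,-0.93,-0.1,0],[0.36,-0.93,-0.1,0],[0.36,-0.93,-0.1,0],[0.36,-0.93,-0.1,0]]]' 
python3 go.py 659.5 149.5 190 5.9
python3 -m pendant '[[[0.36,-0.93,-0.05,0],[0.36,-0.93,-0.05,0],[0.36,-0.93,-0.05,0],[0.36,-0.93,-0.05,0],[0.36,-0.93,-0.05,0],[0.36,-0.93,-0.05,0],[0.36,-0.93,-0.05,0],[0.36,-0.93,-0.05,0],[0.36,-0.93,-0.05,0],[0.36,-0.93,-0.05,0]]]' 
python3 go.py 659.5 149.5 190 5.9
```

```text
time: 113.77
tool_pos: [561.6, -240.1, 204.7]
tcp_rot: [-177.8, 2.1, 7.5]
ft_force: [0.5, -0.3, -0.9]
finger_gap: 55.9
t 113.77 pos [ 561.6 -240.1  204.7] rpy [-177.85    2.13    7.54] gap 55.9 F [ 0.5 -0.3 -0.9]
units now-axes [  7.409 -18.67    0.733] target-axes [  6.871 -18.875   0.733] turn 0.358 j6 -35.8
tilt rad -2.93 tan 0.77
time: 114.6
tool_pos: [610.0, -24.1, 228.6]
tcp_rot: [-177.9, 1.5, 8.4]
ft_force: [0.7, 0.2, -1.4]
finger_gap: 55.9
t 114.6 pos [610.  -24.1 228.6] rpy [-177.9     1.54    8.39] gap 55.9 F [ 0.7  0.2 -1.4]
units now-axes [ 3.717 -8.225  1.928] target-axes [ 3.355 -8.379  1.928] turn 0.544 j6 -16.4
tilt rad -1.90 tan 1.78
```

```bash

python3 -m pendant '[[[0.4,-0.9,0,0.1],[0.4,-0.9,0,0.1],[0.4,-0.9,0,0.1],[0.4,-0.9,0,0.1],[0.4,-0.9,0,0],[0.4,-0.9,0,0],[0.4,-0.9,0.1,0],[0.3,-0.7,0.2,0],[0.2,-0.4,0.2,0],[0.1,-0.1,0.3,0]]]' 
python3 go.py 659.5 149.5 150 5.9
```

```text
time: 115.43
tool_pos: [657.0, 157.8, 225.7]
tcp_rot: [-177.8, 0.9, 7.5]
ft_force: [-0.3, -0.3, -1.2]
finger_gap: 56.1
t 115.43 pos [657.  157.8 225.7] rpy [-177.77    0.95    7.49] gap 56.1 F [-0.3 -0.3 -1.2]
units now-axes [0.07  0.428 3.785] target-axes [0.082 0.426 3.785] turn 0.347 j6 0.4
tilt rad -0.71 tan 2.31
```

```bash

python3 -m pendant '[[[0,0.15,0.4,0.1],[0,0.15,0.6,0.1],[0,0.1,0.6,0.1],[0,0,0.6,0.05],[0,0,0.6,0],[0,0,0.6,0],[0,0,0.5,0],[0,0,0.4,0],[0,0,0.3,0],[0,0,0.1,0]]]' 
python3 go.py 659.5 149.5 99.4 5.9
python3 -m pendant '[[[0,0,0.1,0],[0,0,0.1,0],[0,0,0,0],[0,0,0,0],[0,0,0,0],[0,0,0,0],[0,0,0,0],[0,0,0,0],[0,0,0,0],[0,0,0,0]]]' 
python3 go.py 659.5 149.5 99.4 5.9
```

```text
time: 116.27
tool_pos: [652.3, 147.8, 116.0]
tcp_rot: [-177.9, 1.5, 5.5]
ft_force: [-0.5, -0.2, -1.0]
finger_gap: 56.0
t 116.27 pos [652.3 147.8 116. ] rpy [-177.9     1.5     5.49] gap 56.0 F [-0.5 -0.2 -1. ]
units now-axes [ 0.367 -0.051  0.828] target-axes [ 0.368 -0.049  0.828] turn -0.09 j6 1.3
tilt rad -1.22 tan 2.27
time: 117.1
tool_pos: [654.4, 148.7, 115.0]
tcp_rot: [-177.9, 1.2, 5.5]
ft_force: [-1.1, -0.3, -1.1]
finger_gap: 56.2
t 117.1 pos [654.4 148.7 115. ] rpy [-177.89    1.17    5.53] gap 56.2 F [-1.1 -0.3 -1.1]
units now-axes [ 0.258 -0.013  0.781] target-axes [ 0.258 -0.011  0.781] turn -0.08 j6 1.3
tilt rad -0.90 tan 2.24
```

```bash

python3 -m pendant '[[[0.12,0,0.2,-0.08],[0.12,-0.02,0.2,0],[0,0,0.15,0],[0,0,0.05,0],[0,0,0,0],[0,0,0,0],[0,0,0,0],[0,0,0,0],[0,0,0,0],[0,0,0,0]]]' 
python3 go.py 659.5 149.5 99.4 5.9
python3 - <<'E'
from h import *
im,K,T,s=shot("scene","s34.png")
cv2.imwrite("pics/z9.png",cv2.resize(cv2.cvtColor(im,cv2.COLOR_RGB2BGR)[205:325,195:315],None,fx=5,fy=5,interpolation=cv2.INTER_CUBIC))
E
```

```text
time: 117.93
tool_pos: [659.2, 150.1, 101.1]
tcp_rot: [-177.9, 1.2, 5.9]
ft_force: [0.7, 0.1, -1.4]
finger_gap: 55.8
t 117.93 pos [659.2 150.1 101.1] rpy [-177.88    1.2     5.94] gap 55.8 F [ 0.7  0.1 -1.4]
units now-axes [0.013 0.033 0.087] target-axes [0.013 0.033 0.087] turn 0.008 j6 0.9
tilt rad -0.93 tan 2.24
```

View pics/z9.png

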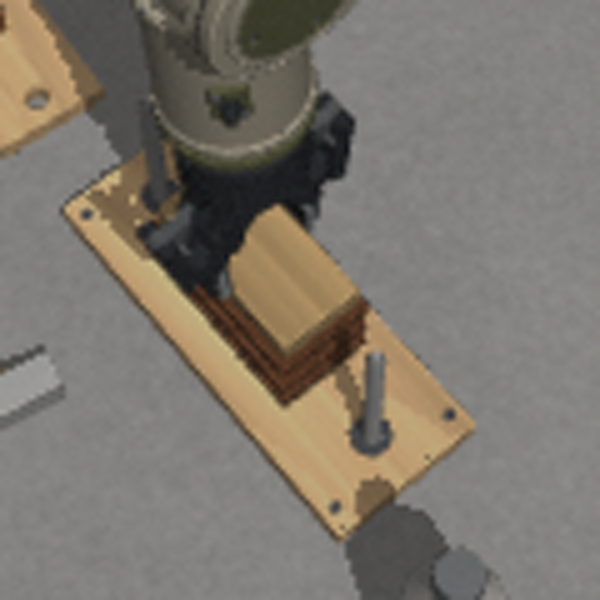

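Good alignment. Lower the last bit, release, rise and look.

```bash

python3 -m pendant '[[[0,0.03,0.06,0],[0,0,0.05,0],[0,0,0,0],[0,0,0,0],[0,0,0,0],[0,0,0,0],[0,0,0,0],[0,0,0,0],[0,0,0,0],[0,0,0,0]]]' 
python3 go.py 659.5 149.5 99.4 5.9
python3 -m pendant '[[[0,0,0,0],[0,0,0,0],[0,0,0,0],[0,0,0,0],[0,0,-0.1,0],[0,0,-0.3,0],[0,0,-0.6,0],[0,0,-0.8,0],[0,0,-0.8,0],[0,0,-0.8,0]]]' 1
python3 - <<'E'
from h import *
im,K,T,s=shot("wrist","w35.png")
im,K,T,s=shot("top","t35.png")
for o in find(im,K,T,"wood",15): print(o)
E
python3 go.py 660 -170 150 1.8
```

```text
time: 118.82
tool_pos: [660.0, 149.9, 100.4]
tcp_rot: [-177.9, 1.1, 5.9]
ft_force: [-0.6, 0.2, 0.3]
finger_gap: 56.0
t 118.82 pos [660.  149.9 100.4] rpy [-177.87    1.06    5.95] gap 56.0 F [-0.6  0.2  0.3]
units now-axes [-0.025  0.015  0.052] target-axes [-0.025  0.015  0.052] turn 0.01 j6 0.9
tilt rad -0.80 tan 2.24
time: 119.65
tool_pos: [658.6, 146.8, 168.2]
tcp_rot: [-177.9, 1.6, 5.9]
ft_force: [0.4, 0.2, 0.7]
finger_gap: 85.6
([32, 239], [343.1000061035156, 818.0], 536.3, 76.9, 179.8)
([193, 156], [646.7999877929688, 216.3000030517578], 100.6, 73.7, 5.7)
([216, 149], [663.5999755859375, 136.0], 33.6, 18.6, 179.2)
([239, 148], [667.7999877929688, 50.70000076293945], 108.3, 82.5, 5.7)
([257, 107], [817.0, -22.600000381469727], 228.5, 20.7, 85.5)
([298, 137], [701.9000244140625, -171.10000610351562], 248.2, 78.6, 91.4)
([453, 31], [1098.800048828125, -766.0], 217.5, 55.9, 177.9)
([461, 303], [85.4000015258789, -747.2999877929688], 169.4, 133.2, 17.1)
([506, 18], [1133.300048828125, -957.7999877929688], 141.1, 45.1, 178.9)
t 119.75 pos [661.2 147.1 172.1] rpy [-177.88    1.13    5.94] gap 85.4 F [ 0.4 -0.4  0.8]
units now-axes [-1.701 15.762  1.104] target-axes [-0.56  15.843  1.104] turn 0.902 j6 0.9
tilt rad -0.87 tan 2.23
```

View pics/w35.png

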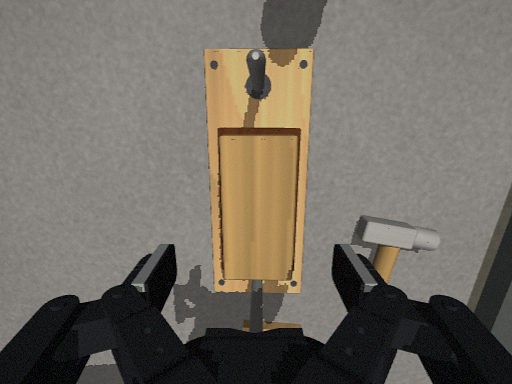

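View pics/t35.png

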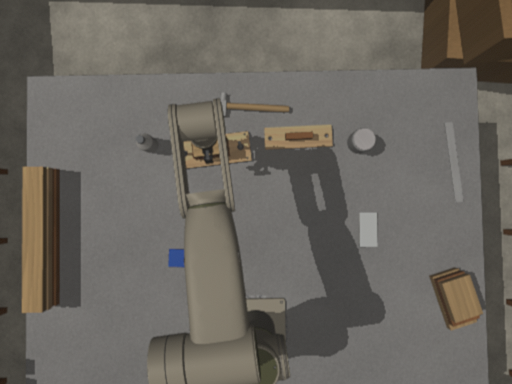

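```bash

python3 -m pendant '[[[0,0.4,0,0],[0.02,0.8,0,0],[0.03,0.95,0,0],[0.03,0.95,0,0],[0.03,0.95,0,0],[0.03,0.95,0,0],[0.03,0.95,0,0],[0.03,0.95,0,0],[0.03,0.95,0,0],[0.03,0.95,0,0]]]' 
python3 go.py 702 -171 160 1.4
python3 -m pendant '[[[0.03,0.95,0,0],[0.03,0.95,0,0],[0.03,0.95,0,0],[0.03,0.8,0,0],[0.03,0.6,0,0],[0.03,0.4,0,0],[0.03,0.2,0,0],[0,0,0,0],[0,0,0,0],[0,0,0,0]]]' 
python3 go.py 702 -171 160 1.4
python3 - <<'E'
from h import *
im,K,T,s=shot("wrist","w36.png")
E
```

```text
time: 120.58
tool_pos: [680.7, -42.0, 156.7]
tcp_rot: [-177.8, 1.7, 6.1]
ft_force: [-0.6, 1.2, 0.4]
finger_gap: 85.5
t 120.58 pos [680.7 -42.  156.7] rpy [-177.84    1.73    6.12] gap 85.5 F [-0.6  1.2  0.4]
units now-axes [ 0.369  6.524 -0.164] target-axes [ 0.905  6.472 -0.164] turn 1.03 j6 -15.0
tilt rad -2.06 tan 1.84
time: 121.42
tool_pos: [688.8, -155.9, 142.6]
tcp_rot: [-177.7, 2.5, 5.6]
ft_force: [-0.1, 1.1, 0.3]
finger_gap: 85.7
t 121.42 pos [ 688.8 -155.9  142.6] rpy [-177.69    2.5     5.63] gap 85.7 F [-0.1  1.1  0.3]
units now-axes [ 0.583  0.817 -0.869] target-axes [ 0.642  0.772 -0.869] turn 0.922 j6 -23.2
tilt rad -3.10 tan 1.40
```

View pics/w36.png

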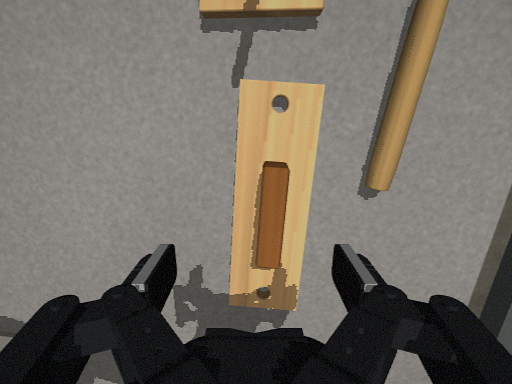

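```bash

python3 -m pendant '[[[0.1,0.4,-0.2,0],[0.25,0.9,-0.3,0],[0.27,1,-0.3,0],[0.27,1,-0.3,0],[0.27,1,-0.3,0],[0.27,1,-0.3,0],[0.27,1,-0.3,0],[0.27,1,-0.3,0],[0.27,1,-0.3,0],[0.27,1,-0.3,0]]]' 
python3 go.py 780 -380 200 5.6;python3 -c "from h import *; print(sense()['joint_pos'].round(2))"
```

```text
time: 122.3
tool_pos: [765.9, -334.3, 197.5]
tcp_rot: [-177.7, 2.4, 6.6]
ft_force: [1.0, -0.7, -0.3]
finger_gap: 85.6
t 122.3 pos [ 765.9 -334.3  197.5] rpy [-177.68    2.35    6.64] gap 85.6 F [ 1.  -0.7 -0.3]
units now-axes [ 0.437  2.35  -0.126] target-axes [ 0.48   2.342 -0.126] turn 0.226 j6 -33.8
tilt rad -3.20 tan 0.82
[-27.36  53.92  27.03   0.62 102.3  -33.83]
```

```bash

python3 -m pendant '[[[0.32,0.24,-0.1,0],[0.32,0.24,-0.1,0],[0.32,0.24,-0.1,0],[0.32,0.24,-0.1,0],[0.32,0.24,-0.05,0],[0.32,0.24,0,0],[0.32,0.24,0,0],[0.32,0.24,0,0],[0,0,0,0],[0,0,0,0]]]' 
python3 go.py 780 -380 200 5.6;python3 -c "from h import *; print(sense()['joint_pos'].round(2))"
```

```text
time: 123.13
tool_pos: [801.1, -362.0, 189.9]
tcp_rot: [-178.1, 1.7, 6.6]
ft_force: [0.6, 0.6, -0.2]
finger_gap: 85.6
t 123.13 pos [ 801.1 -362.   189.9] rpy [-178.1     1.73    6.62] gap 85.6 F [ 0.6  0.6 -0.2]
units now-axes [-1.152  0.774 -0.506] target-axes [-1.138  0.794 -0.506] turn 0.223 j6 -34.3
tilt rad -2.45 tan 0.74
[-27.9   70.59   1.29   0.62 110.61 -34.28]
```

```bash

python3 -m pendant '[[[0.32,0.24,0,0],[0.32,0.24,0,0],[0.32,0.24,0,0],[0.32,0.24,0,0],[0.32,0.24,0,0],[0,0,0,0],[-0.3,-0.2,0,0],[-0.6,-0.4,0,0],[-0.8,-0.6,0,0],[-0.8,-0.6,0,0]]]' 
python3 go.py 702 -171 170 1.4;python3 -c "from h import *; print(sense()['joint_pos'].round(2))"
```

```text
time: 123.97
tool_pos: [759.2, -343.0, 178.0]
tcp_rot: [-179.2, -0.0, 6.5]
ft_force: [1.1, -0.1, 1.2]
finger_gap: 85.6
t 123.97 pos [ 759.2 -343.   178. ] rpy [-1.7918e+02 -1.0000e-02  6.5400e+00] gap 85.6 F [ 1.1 -0.1  1.2]
units now-axes [-1.862 -8.868  0.4  ] target-axes [-2.649 -8.666  0.4  ] turn 1.121 j6 -34.6
tilt rad -0.41 tan 0.71
[-28.13  48.78  36.78   0.68  94.89 -34.62]
```

```bash

python3 -m pendant '[[[0,0,0,0.4],[-0.1,-0.4,-0.05,0.4],[-0.25,-0.8,-0.05,0.2],[-0.28,-0.95,-0.05,0],[-0.28,-0.95,-0.05,0],[-0.28,-0.95,-0.05,0],[-0.28,-0.95,-0.05,0],[-0.28,-0.95,-0.05,0],[-0.28,-0.95,-0.05,0],[-0.28,-0.95,-0.05,0]]]' 
python3 go.py 702 -171 160 1.4
python3 -m pendant '[[[-0.2,-0.4,0,0],[-0.1,-0.2,0,0],[0,0,0,0],[0,0,0,0],[0,0,0,0],[0,0,0,0],[0,0,0,0],[0,0,0,0],[0,0,0,0],[0,0,0,0]]]' 
python3 go.py 702 -171 160 1.4
python3 - <<'E'
from h import *
im,K,T,s=shot("wrist","w37.png")
print(find(im,K,T,"wood",15,1500))
E
```

```text
time: 124.8
tool_pos: [694.9, -181.8, 182.2]
tcp_rot: [-178.7, 1.0, 1.4]
ft_force: [-0.4, 0.5, 0.1]
finger_gap: 85.4
t 124.8 pos [ 694.9 -181.8  182.2] rpy [-178.74    0.98    1.35] gap 85.4 F [-0.4  0.5  0.1]
units now-axes [ 0.37  -0.529  1.108] target-axes [ 0.37  -0.529  1.108] turn -0.011 j6 -20.6
tilt rad -1.29 tan 0.94
time: 125.63
tool_pos: [688.4, -170.8, 182.7]
tcp_rot: [-178.8, 0.9, 1.3]
ft_force: [0.2, 0.4, -0.5]
finger_gap: 85.7
t 125.63 pos [ 688.4 -170.8  182.7] rpy [-178.78    0.94    1.32] gap 85.7 F [ 0.2  0.4 -0.5]
units now-axes [0.677 0.025 1.137] target-axes [0.677 0.026 1.137] turn -0.018 j6 -19.9
tilt rad -1.22 tan 0.93
[([268, 168], [701.2000122070312, -171.60000610351562], 250.6, 80.2, 91.7), ([378, 76], [812.5999755859375, -60.900001525878906], 158.3, 25.0, 85.7)]
```

View pics/w37.png

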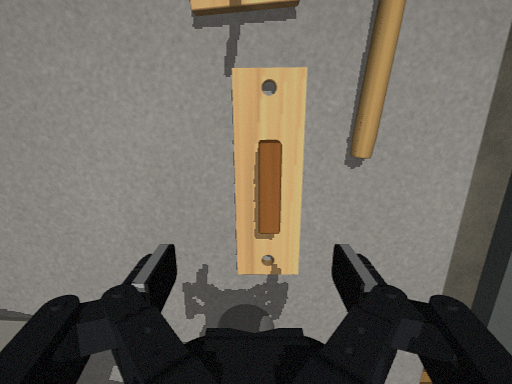

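```bash
python3 - <<'E'
from h import *
im=cv2.imread("pics/w37.png"); cv2.imwrite("pics/z10.png",cv2.resize(im[60:285,225:315],None,fx=2.6,fy=2.6,interpolation=cv2.INTER_CUBIC))
s=sense();K,T=cams("wrist",s)
h=ray(K,T,[(269,86.5),(267.3,260)],15);b=ray(K,T,[(270,140),(270,233)],55);print(h,h.mean(0),np.degrees(np.arctan2(*(h[0]-h[1])[[1,0]])),b)
E
python3 -m pendant '[[[0.15,0,0.4,0],[0.17,0,0.6,0],[0.17,0,0.7,0],[0.16,0.02,0.7,0],[0,0,0.7,0],[0,0,0.7,0],[0,0,0.7,0],[0,0,0.7,0],[0,0,0.5,0],[0,0,0.3,0]]]' 0.3
python3 go.py 701.5 -171.4 20 1.5
```

```text
[[ 698.23011526  -65.51652146   15.        ]
 [ 704.26891909 -275.93692431   15.        ]] [ 701.24951717 -170.72672288   15.        ] 91.64386639781729 [[ 699.84395903 -119.15706285   55.        ]
 [ 703.89162766 -219.67782935   55.        ]]
time: 126.52
tool_pos: [699.4, -166.8, 45.7]
tcp_rot: [-178.7, 1.2, 1.4]
ft_force: [-0.4, -0.3, -0.3]
finger_gap: 55.5
t 126.52 pos [ 699.4 -166.8   45.7] rpy [-178.68    1.19    1.36] gap 55.5 F [-0.4 -0.3 -0.3]
units now-axes [0.1   0.232 1.287] target-axes [0.1   0.232 1.287] turn -0.03 j6 -19.5
tilt rad -1.49 tan 0.97
```

View pics/z10.png

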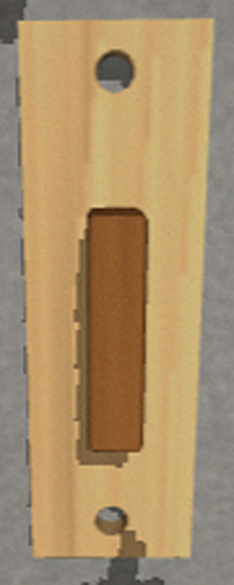

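```bash

python3 -m pendant '[[[0.05,0.1,0.25,-0.04],[0.04,0.1,0.25,0],[0,0,0.25,0],[0,0,0.25,0],[0,0,0.15,0],[0,0,0.05,0],[0,0,0,0],[0,0,0,0],[0,0,0,0],[0,0,0,0]]]'
python3 go.py 701.3 -171 20 1.6
python3 - <<'E'
from h import *
im,K,T,s=shot("wrist","w38.png")
E
```

```text
time: 127.35
tool_pos: [701.9, -171.1, 19.9]
tcp_rot: [-178.7, 1.1, 1.6]
ft_force: [-0.4, -0.3, 0.2]
finger_gap: 55.2
t 127.35 pos [ 701.9 -171.1   19.9] rpy [-178.72    1.07    1.56] gap 55.2 F [-0.4 -0.3  0.2]
units now-axes [-0.032 -0.005 -0.004] target-axes [-0.032 -0.005 -0.004] turn -0.01 j6 -20.0
tilt rad -1.37 tan 0.95
```

View pics/w38.png

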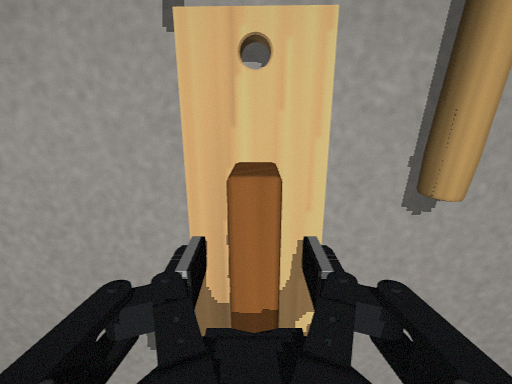

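```bash

python3 -m pendant '[[[-0.03,0,0,0],[0,0,0,0],[0,0,0,0],[0,0,0,0],[0,0,0,0],[0,0,0,0],[0,0,0,0],[0,0,0,0],[0,0,0,0],[0,0,0,0]]]' -1 110
python3 go.py 659 149 195 5.9
python3 -m pendant '[[[0,0,-0.2,0],[0,0,-0.4,0],[0,0,-0.6,0],[0,0,-0.8,0],[0,0,-0.8,0],[0,0,-0.8,0],[0,0,-0.8,0],[0,0,-0.8,0],[0,0,-0.8,0],[0,0,-0.8,0]]]'
python3 go.py 659 149 195 5.9
python3 - <<'E'
from h import *
im,K,T,s=shot("wrist","w39.png")
im,K,T,s=shot("scene","s39.png")
E
```

```text
time: 128.23
tool_pos: [702.2, -171.2, 21.5]
tcp_rot: [-178.8, 0.9, 1.6]
ft_force: [-0.3, 0.3, 0.4]
finger_gap: 22.7
t 128.23 pos [ 702.2 -171.2   21.5] rpy [-178.75    0.95    1.56] gap 22.7 F [-0.3  0.3  0.4]
units now-axes [ -1.723 -16.065  -8.676] target-axes [ -0.502 -16.149  -8.676] turn -0.946 j6 -20.0
tilt rad -1.24 tan 0.95
time: 129.07
tool_pos: [698.7, -172.5, 159.4]
tcp_rot: [-178.4, 1.9, 1.6]
ft_force: [-0.3, -0.4, -3.5]
finger_gap: 22.9
t 129.07 pos [ 698.7 -172.5  159.4] rpy [-178.44    1.88    1.57] gap 22.9 F [-0.3 -0.4 -3.5]
units now-axes [ -1.543 -16.122  -1.781] target-axes [ -0.322 -16.193  -1.781] turn -0.944 j6 -20.0
tilt rad -2.23 tan 1.00
```

View pics/w39.png

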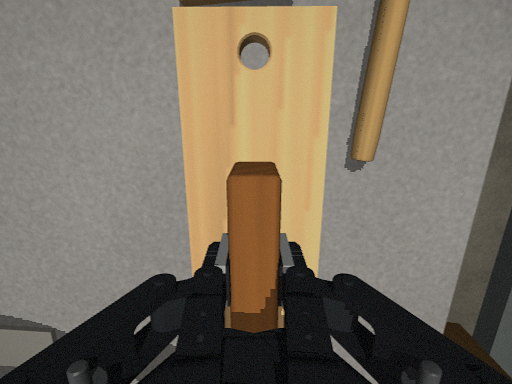

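View pics/s39.png

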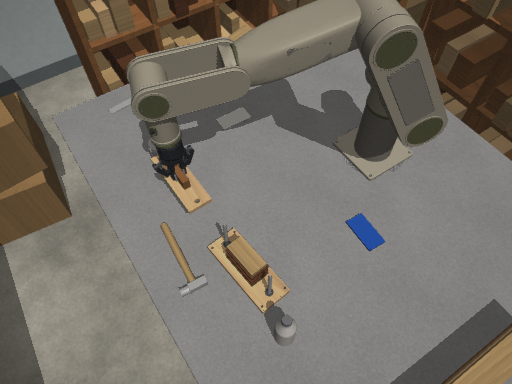

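```bash
python3 -c "
from h import *
print(tooly([(254.5,50)],6.5))"
python3 -m pendant '[[[0,0,-0.6,0],[0,0,-0.6,0],[0,-0.2,-0.5,0],[-0.05,-0.5,-0.2,-0.2],[-0.05,-0.8,-0.05,-0.2],[-0.05,-0.8,-0.05,-0.2],[-0.05,-0.8,-0.05,-0.2],[-0.05,-0.8,-0.05,0],[-0.05,-0.8,-0.05,0],[-0.05,-0.8,-0.05,0]]]'
python3 go.py 659 149 200 5.9
```

```text
[[  -1.00584708 -105.3445887     6.5       ]]
time: 130.0
tool_pos: [683.2, -54.8, 209.6]
tcp_rot: [-178.3, 1.8, 5.6]
ft_force: [-0.2, -1.2, -4.4]
finger_gap: 22.3
t 130.0 pos [683.2 -54.8 209.6] rpy [-178.3     1.8     5.59] gap 22.3 F [-0.2 -1.2 -4.4]
units now-axes [ -0.212 -10.262   0.48 ] target-axes [ -0.156 -10.263   0.48 ] turn -0.068 j6 -15.1
tilt rad -2.07 tan 1.35
```

```bash

python3 -m pendant '[[[0,-0.9,0,0],[-0.02,-0.95,0,0],[-0.02,-0.95,0,0],[-0.02,-0.95,0,0],[-0.02,-0.95,0,0],[-0.02,-0.95,0,0],[-0.02,-0.95,0,0],[-0.02,-0.95,0,0],[-0.02,-0.8,0,0],[0,-0.5,0,0]]]'
python3 go.py 659 149 200 5.9
python3 -m pendant '[[[0,-0.2,0,0],[0,-0.1,0,0],[0,0,0,0],[0,0,0,0],[0,0,0,0],[0,0,0,0],[0,0,0,0],[0,0,0,0],[0,0,0,0],[0,0,0,0]]]'
python3 go.py 659 149 180 5.9
python3 - <<'E'
from h import *
im,K,T,s=shot("wrist","w40.png")
im,K,T,s=shot("scene","s40.png")
cv2.imwrite("pics/z11.png",cv2.resize(cv2.cvtColor(im,cv2.COLOR_RGB2BGR)[185:325,175:315],None,fx=4,fy=4,interpolation=cv2.INTER_CUBIC))
E
```

```text
time: 130.83
tool_pos: [651.7, 148.3, 212.3]
tcp_rot: [-178.1, 2.2, 6.2]
ft_force: [0.6, -0.2, -4.2]
finger_gap: 22.5
t 130.83 pos [651.7 148.3 212.3] rpy [-178.13    2.22    6.22] gap 22.5 F [ 0.6 -0.2 -4.2]
units now-axes [0.365 0.007 0.617] target-axes [0.365 0.005 0.617] turn 0.071 j6 1.1
tilt rad -1.99 tan 2.11
time: 131.67
tool_pos: [649.7, 154.8, 211.6]
tcp_rot: [-178.2, 2.3, 6.2]
ft_force: [-0.0, -0.7, -5.3]
finger_gap: 22.8
t 131.67 pos [649.7 154.8 211.6] rpy [-178.2     2.32    6.22] gap 22.8 F [-0.  -0.7 -5.3]
units now-axes [0.428 0.339 1.581] target-axes [0.43  0.337 1.581] turn 0.069 j6 1.7
tilt rad -2.08 tan 2.08
```

View pics/w40.png

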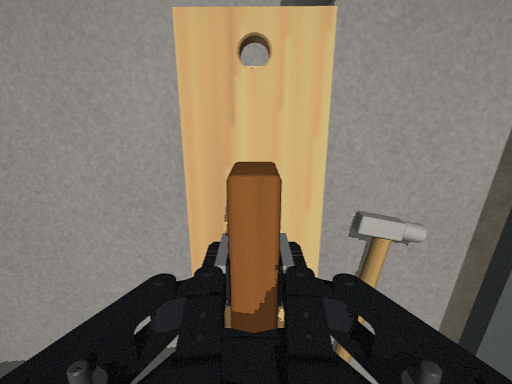

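View pics/z11.png

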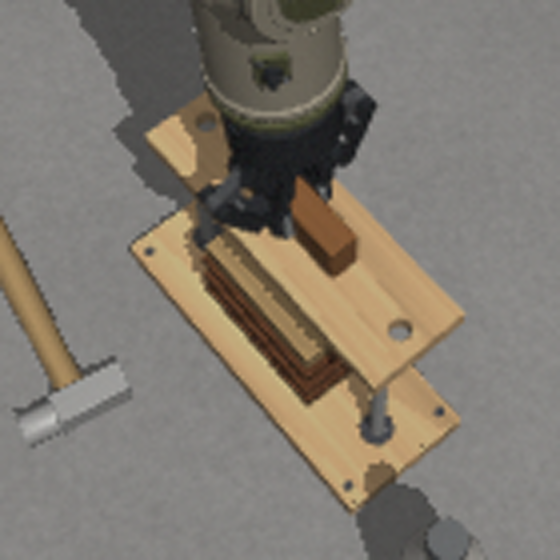

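```bash

python3 -m pendant '[[[0.1,0.08,-0.1,0.02],[0.1,0.08,-0.1,0.02],[0.1,0.08,-0.1,0.02],[0.1,0.08,-0.1,0],[0.02,0.02,-0.1,0],[0,0,-0.1,0],[0,0,-0.1,0],[0,0,-0.1,0],[0,0,-0.1,0],[0,0,-0.1,0]]]'
python3 go.py 659 149 180 5.9
python3 -m pendant '[[[0,0,-0.1,0],[0,0,-0.1,0],[0,0,-0.1,0],[0,0,-0.1,0],[0,0,-0.1,0],[0,0,0,0],[0,0,0,0],[0,0,0,0],[0,0,0,0],[0,0,0,0]]]'
python3 go.py 659 149 180 5.9
```

```text
time: 132.6
tool_pos: [660.9, 147.9, 232.9]
tcp_rot: [-178.2, 2.3, 5.9]
ft_force: [0.8, -1.5, -4.6]
finger_gap: 22.9
t 132.6 pos [660.9 147.9 232.9] rpy [-178.21    2.33    5.93] gap 22.9 F [ 0.8 -1.5 -4.6]
units now-axes [-0.089 -0.063  2.647] target-axes [-0.089 -0.063  2.647] turn 0.007 j6 1.4
tilt rad -2.11 tan 2.05
time: 133.43
tool_pos: [661.4, 147.9, 244.9]
tcp_rot: [-178.2, 2.3, 6.0]
ft_force: [0.3, -0.1, -4.3]
finger_gap: 22.7
t 133.43 pos [661.4 147.9 244.9] rpy [-178.2     2.28    5.95] gap 22.7 F [ 0.3 -0.1 -4.3]
units now-axes [-0.114 -0.067  3.243] target-axes [-0.114 -0.067  3.243] turn 0.011 j6 1.4
tilt rad -2.06 tan 2.05
```

```bash
python3 - <<'E'
from h import *
s=dict(tool_pos=np.array([658.6,146.8,168.2]),tcp_rot=np.array([-177.9,1.6,5.9]))
K,T=cams("wrist",s)
b=ray(K,T,[(220.5,136),(298.5,136),(295,280),(224,280)],114);print(b.round(1).tolist(),b.mean(0).round(1))
print("tipA",ray(K,T,[(255.5,56)],148).round(1),"base",ray(K,T,[(258,87)],18).round(1))
sc=ray(K,T,[(214,65),(303,64.5),(294,284),(221.5,282)],18);print(sc.round(1).tolist(),sc.mean(0))
E
python3 -m pendant '[[[-0.1,-0.06,0.3,0],[0,0,0.4,0],[0,0,0.4,0],[0,0,0.4,0],[0,0,0.4,0],[0,0,0.4,0],[0,0,0.2,0],[0,0,0.1,0],[0,0,0,0],[0,0,0,0]]]'
python3 go.py 659.3 149.2 180 5.9
```

```text
[[625.2, 204.7, 114.0], [681.6, 210.6, 114.0], [696.1, 93.0, 114.0], [636.6, 85.7, 114.0]] [659.9 148.5 114. ]
tipA [[646.6 252.8 148. ]] base [[646.4 251.5  18. ]]
[[599.8, 267.7, 18.0], [689.0, 276.9, 18.0], [715.9, 27.1, 18.0], [625.2, 18.9, 18.0]] [657.50761494 147.6629345   18.        ]
time: 134.27
tool_pos: [654.6, 150.4, 183.8]
tcp_rot: [-178.2, 2.6, 6.0]
ft_force: [0.1, -0.1, -4.8]
finger_gap: 22.8
t 134.27 pos [654.6 150.4 183.8] rpy [-178.21    2.59    5.96] gap 22.8 F [ 0.1 -0.1 -4.8]
units now-axes [0.226 0.083 0.188] target-axes [0.226 0.083 0.188] turn 0.012 j6 1.5
tilt rad -2.35 tan 2.09
```

```bash

python3 -m pendant '[[[0.22,0.07,0.05,0],[0,0,0.05,0],[0,0,0,0],[0,0,0,0],[0,0,0,0],[0,0,0,0],[0,0,0,0],[0,0,0,0],[0,0,0,0],[0,0,0,0]]]'
python3 go.py 659 149 180 5.9
python3 - <<'E'
from h import *
im,K,T,s=shot("wrist","w41.png")
cv2.imwrite("pics/z12.png",cv2.resize(cv2.cvtColor(im,cv2.COLOR_RGB2BGR)[0:110,190:330],None,fx=5,fy=5,interpolation=cv2.INTER_CUBIC))
im,K2,T2,s2=shot("scene","s41.png")
cv2.imwrite("pics/z13.png",cv2.resize(cv2.cvtColor(im,cv2.COLOR_RGB2BGR)[195:315,185:305],None,fx=5,fy=5,interpolation=cv2.INTER_CUBIC))
for x,y in((648.6,253.7),(646.5,251.6)): print(proj(K,T,[(x,y,148),(x,y,138),(x,y,18)]).round(1).tolist())
E
```

```text
time: 135.1
tool_pos: [661.3, 149.5, 184.4]
tcp_rot: [-178.2, 2.3, 5.9]
ft_force: [0.4, 0.0, -4.1]
finger_gap: 22.6
t 135.1 pos [661.3 149.5 184.4] rpy [-178.21    2.32    5.95] gap 22.6 F [ 0.4  0.  -4.1]
units now-axes [-0.116  0.013  0.219] target-axes [-0.116  0.013  0.219] turn 0.01 j6 1.4
tilt rad -2.09 tan 2.06
[[255.5, 64.6], [256.1, 67.6], [259.7, 88.3]]
[[251.8, 67.9], [252.6, 70.8], [257.6, 90.2]]
```

View pics/z12.png

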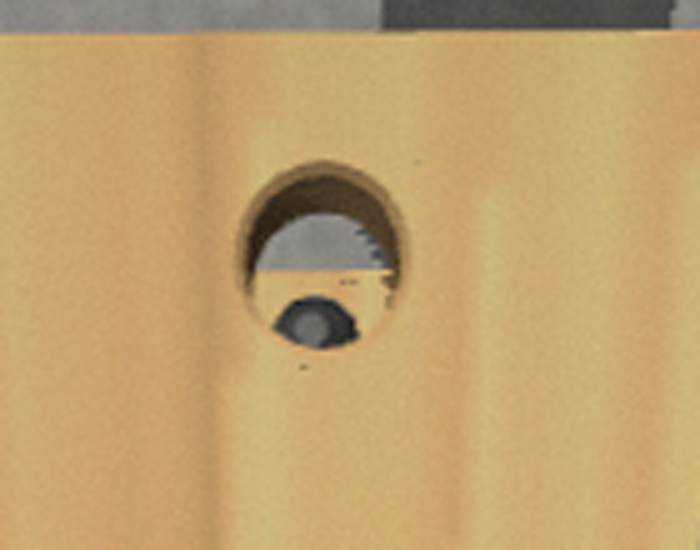

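View pics/z13.png

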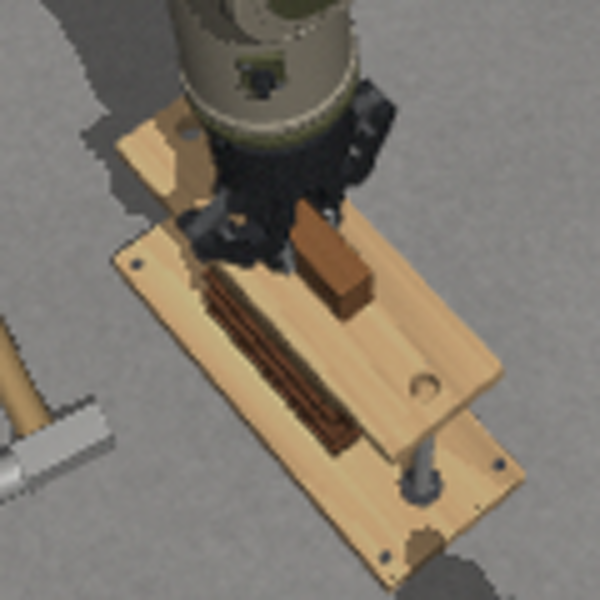

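```bash
python3 - <<'E'
from h import *
s=sense();K,T=cams("wrist",s)
R=Ro.from_euler('xyz',s["tcp_rot"],degrees=True).as_matrix()
hole=R@tooly([(254.5,50.8)],6.5)[0]+s["tool_pos"]
tip=ray(K,T,[(252.6,65.2)],148)[0]
d=tip-hole; y=np.radians(5.95)
print("hole",hole.round(1),"tip",tip.round(1),"d tool x,y:",(d[0]*np.cos(y)+d[1]*np.sin(y)).round(1),(d[0]*np.sin(y)-d[1]*np.cos(y)).round(1))
E
```

```text
hole [649.2 254.  181.2] tip [646.8 253.1 148. ] d tool x,y: -2.5 0.6
```

```bash

python3 -m pendant '[[[-0.12,0.03,0.1,0],[0,0,0.15,0],[0,0,0.15,0],[0,0,0.1,0],[0,0,0.05,0],[0,0,0,0],[0,0,0,0],[0,0,0,0],[0,0,0,0],[0,0,0,0]]]'
python3 go.py 659 149 170 5.9
python3 - <<'E'
from h import *
im,K,T,s=shot("wrist","w42.png")
cv2.imwrite("pics/z14.png",cv2.resize(cv2.cvtColor(im,cv2.COLOR_RGB2BGR)[0:110,190:330],None,fx=5,fy=5,interpolation=cv2.INTER_CUBIC))
E
```

```text
time: 136.03
tool_pos: [657.7, 148.9, 171.5]
tcp_rot: [-178.2, 2.4, 6.0]
ft_force: [-0.4, 0.3, -4.2]
finger_gap: 22.7
t 136.03 pos [657.7 148.9 171.5] rpy [-178.21    2.39    5.95] gap 22.7 F [-0.4  0.3 -4.2]
units now-axes [ 0.065 -0.001  0.075] target-axes [ 0.065 -0.001  0.075] turn 0.011 j6 1.3
tilt rad -2.16 tan 2.06
```

View pics/z14.png

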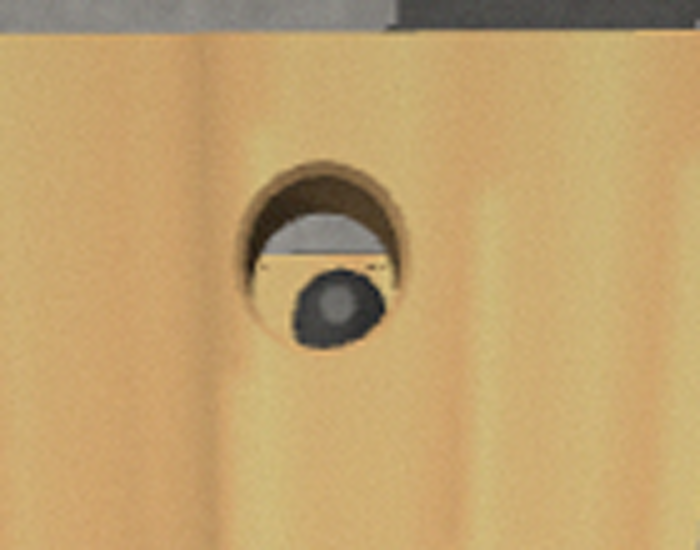

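```bash
python3 - <<'E'
from h import *
s=sense();K,T=cams("wrist",s)
R=Ro.from_euler('xyz',s["tcp_rot"],degrees=True).as_matrix()
hole=R@tooly([(254.5,50.8)],6.5)[0]+s["tool_pos"]
tip=ray(K,T,[(257.3,60.3)],148)[0]
d=tip-hole; y=np.radians(5.95)
print("d tool x,y:",(d[0]*np.cos(y)+d[1]*np.sin(y)).round(1),(d[0]*np.sin(y)-d[1]*np.cos(y)).round(1))
E
python3 -m pendant '[[[0.07,0,0.08,0],[0,0,0.08,0],[0,0,0.08,0],[0,0,0.05,0],[0,0,0,0],[0,0,0,0],[0,0,0,0],[0,0,0,0],[0,0,0,0],[0,0,0,0]]]'
python3 go.py 659.2 149 160 5.9
python3 - <<'E'
from h import *
im,K,T,s=shot("wrist","w43.png")
cv2.imwrite("pics/z15.png",cv2.resize(cv2.cvtColor(im,cv2.COLOR_RGB2BGR)[0:110,190:330],None,fx=5,fy=5,interpolation=cv2.INTER_CUBIC))
im,K2,T2,s2=shot("scene","s43.png")
cv2.imwrite("pics/z16.png",cv2.resize(cv2.cvtColor(im,cv2.COLOR_RGB2BGR)[195:315,185:305],None,fx=5,fy=5,interpolation=cv2.INTER_CUBIC))
E
```

```text
d tool x,y: 0.8 0.4
time: 136.92
tool_pos: [659.2, 149.2, 165.3]
tcp_rot: [-178.2, 2.4, 5.9]
ft_force: [-0.1, 0.7, -4.5]
finger_gap: 22.6
t 136.92 pos [659.2 149.2 165.3] rpy [-178.21    2.36    5.95] gap 22.6 F [-0.1  0.7 -4.5]
units now-axes [0.    0.01  0.264] target-axes [0.    0.01  0.264] turn 0.011 j6 1.3
tilt rad -2.13 tan 2.06
```

View pics/z15.png

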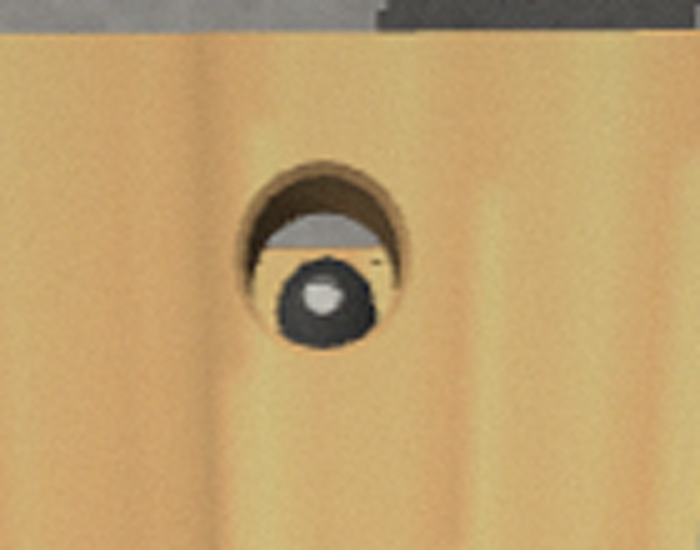

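View pics/z16.png

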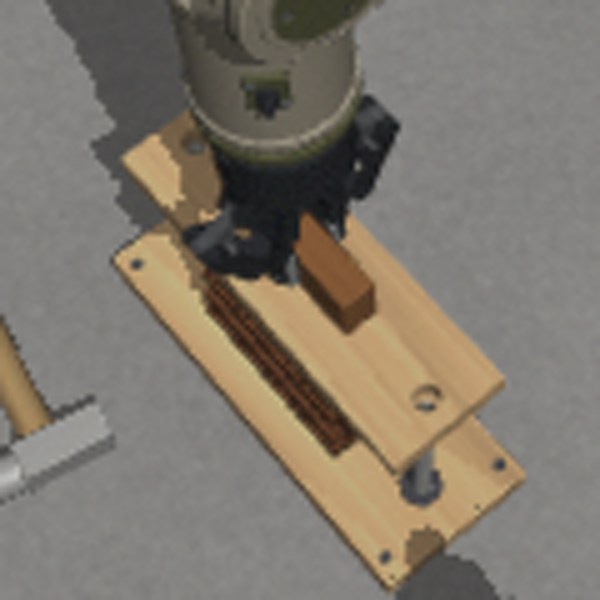

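```bash

python3 -m pendant '[[[0,0.03,0.1,0.01],[0,0,0.1,0],[0,0,0.1,0],[0,0,0.1,0],[0,0,0.1,0],[0,0,0.05,0],[0,0,0,0],[0,0,0,0],[0,0,0,0],[0,0,0,0]]]'
python3 go.py 659.2 149 135.5 5.9
```

```text
time: 137.85
tool_pos: [658.4, 148.8, 152.6]
tcp_rot: [-178.2, 2.4, 5.9]
ft_force: [0.1, 0.3, -4.5]
finger_gap: 22.5
t 137.85 pos [658.4 148.8 152.6] rpy [-178.21    2.4     5.9 ] gap 22.5 F [ 0.1  0.3 -4.5]
units now-axes [ 0.038 -0.005  0.854] target-axes [ 0.038 -0.005  0.854] turn -0.001 j6 1.3
tilt rad -2.17 tan 2.06
```

No contact force; underside at ~131 with both pins entered. Check, then keep going.

```bash

python3 -m pendant '[[[0.03,0,0.08,0],[0,0,0.1,0],[0,0,0.1,0],[0,0,0.1,0],[0,0,0.05,0],[0,0,0,0],[0,0,0,0],[0,0,0,0],[0,0,0,0],[0,0,0,0]]]'
python3 go.py 659.2 149 135.5 5.9
python3 - <<'E'
from h import *
im,K,T,s=shot("wrist","w44.png")
cv2.imwrite("pics/z17.png",cv2.resize(cv2.cvtColor(im,cv2.COLOR_RGB2BGR)[0:110,190:330],None,fx=5,fy=5,interpolation=cv2.INTER_CUBIC))
im,K2,T2,s2=shot("scene","s44.png")
cv2.imwrite("pics/z18.png",cv2.resize(cv2.cvtColor(im,cv2.COLOR_RGB2BGR)[195:315,185:305],None,fx=5,fy=5,interpolation=cv2.INTER_CUBIC))
E
```

```text
time: 138.68
tool_pos: [658.8, 149.2, 143.2]
tcp_rot: [-178.2, 2.4, 5.9]
ft_force: [-0.2, -0.7, -5.0]
finger_gap: 22.7
t 138.68 pos [658.8 149.2 143.2] rpy [-178.21    2.38    5.9 ] gap 22.7 F [-0.2 -0.7 -5. ]
units now-axes [0.02  0.01  0.385] target-axes [0.02  0.01  0.385] turn -0.001 j6 1.3
tilt rad -2.15 tan 2.06
```

View pics/z18.png

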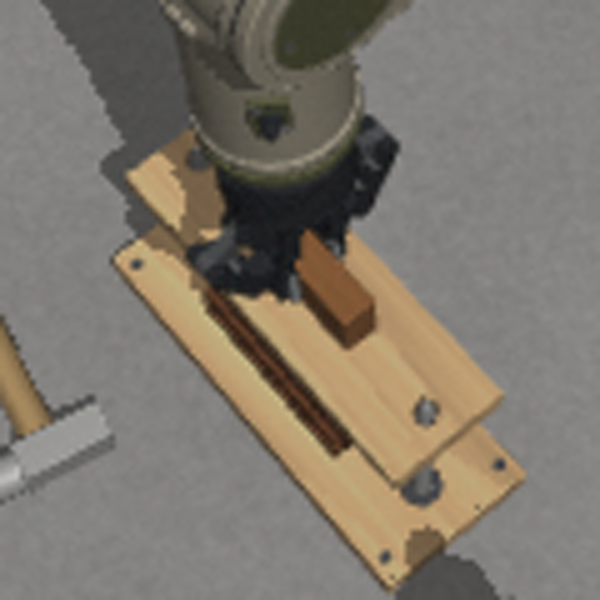

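View pics/z17.png

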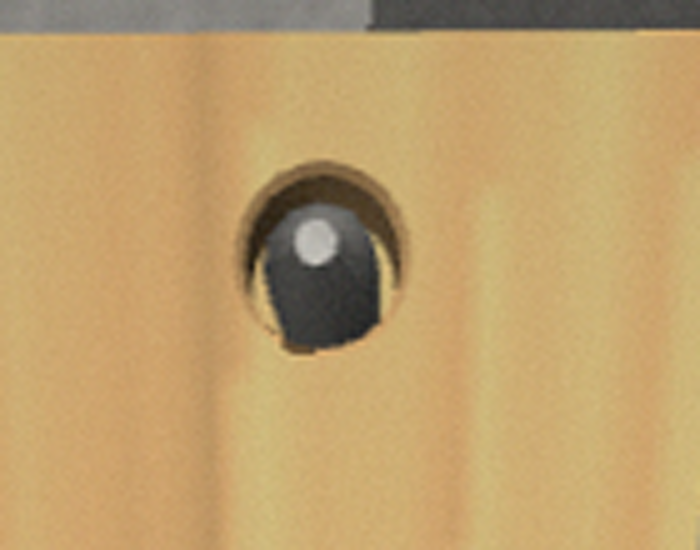

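The pins have gone in without force. Lowering the last ~8 mm to touch.

```bash

python3 -m pendant '[[[0,0,0.08,0],[0,0,0.08,0],[0,0,0.08,0],[0,0,0.05,0],[0,0,0,0],[0,0,0,0],[0,0,0,0],[0,0,0,0],[0,0,0,0],[0,0,0,0]]]'
python3 go.py 659.2 149 135.5 5.9
```

```text
time: 139.62
tool_pos: [658.6, 149.4, 136.9]
tcp_rot: [-178.2, 2.4, 5.9]
ft_force: [-0.4, -0.0, -4.3]
finger_gap: 22.6
t 139.62 pos [658.6 149.4 136.9] rpy [-178.21    2.37    5.9 ] gap 22.6 F [-0.4 -0.  -4.3]
units now-axes [0.03  0.021 0.068] target-axes [0.03  0.021 0.068] turn -0.0 j6 1.3
tilt rad -2.14 tan 2.06
```

```bash

python3 -m pendant '[[[0,0,0.06,0],[0,0,0.04,0],[0,0,0,0],[0,0,0,0],[0,0,0,0],[0,0,0,0],[0,0,0,0],[0,0,0,0],[0,0,0,0],[0,0,0,0]]]'
python3 go.py 659.2 149 135.5 5.9
python3 -m pendant '[[[0,0,0.06,0],[0,0,0.02,0],[0,0,0,0],[0,0,0,0],[0,0,0,0],[0,0,0,0],[0,0,0,0],[0,0,0,0],[0,0,0,0],[0,0,0,0]]]'
python3 go.py 659.2 149 135.5 5.9
```

```text
time: 140.45
tool_pos: [659.4, 149.5, 136.4]
tcp_rot: [-178.2, 2.2, 5.9]
ft_force: [-0.7, 0.7, -3.7]
finger_gap: 22.5
t 140.45 pos [659.4 149.5 136.4] rpy [-178.22    2.22    5.9 ] gap 22.5 F [-0.7  0.7 -3.7]
units now-axes [-0.014  0.025  0.047] target-axes [-0.014  0.025  0.047] turn 0.0 j6 1.3
tilt rad -1.99 tan 2.04
time: 141.28
tool_pos: [660.1, 149.6, 136.3]
tcp_rot: [-178.2, 2.1, 5.9]
ft_force: [-0.9, 0.1, -0.9]
finger_gap: 22.6
t 141.28 pos [660.1 149.6 136.3] rpy [-178.22    2.09    5.9 ] gap 22.6 F [-0.9  0.1 -0.9]
units now-axes [-0.049  0.025  0.038] target-axes [-0.049  0.025  0.038] turn -0.001 j6 1.3
tilt rad -1.86 tan 2.02
```

```bash

python3 -m pendant '[[[-0.03,0,0.06,0],[0,0,0.03,0],[0,0,0,0],[0,0,0,0],[0,0,0,0],[0,0,0,0],[0,0,0,0],[0,0,0,0],[0,0,0,0],[0,0,0,0]]]'
python3 go.py 659.2 149 135.5 5.9
python3 - <<'E'
from h import *
im,K2,T2,s2=shot("scene","s45.png")
cv2.imwrite("pics/z19.png",cv2.resize(cv2.cvtColor(im,cv2.COLOR_RGB2BGR)[195:315,185:305],None,fx=5,fy=5,interpolation=cv2.INTER_CUBIC))
E
```

```text
time: 142.12
tool_pos: [660.2, 149.6, 136.0]
tcp_rot: [-178.2, 2.0, 5.9]
ft_force: [-2.1, -0.2, 1.6]
finger_gap: 22.9
t 142.12 pos [660.2 149.6 136. ] rpy [-178.23    1.96    5.89] gap 22.9 F [-2.1 -0.2  1.6]
units now-axes [-0.052  0.026  0.027] target-axes [-0.052  0.026  0.027] turn -0.001 j6 1.3
tilt rad -1.73 tan 1.99
```

View pics/z19.png

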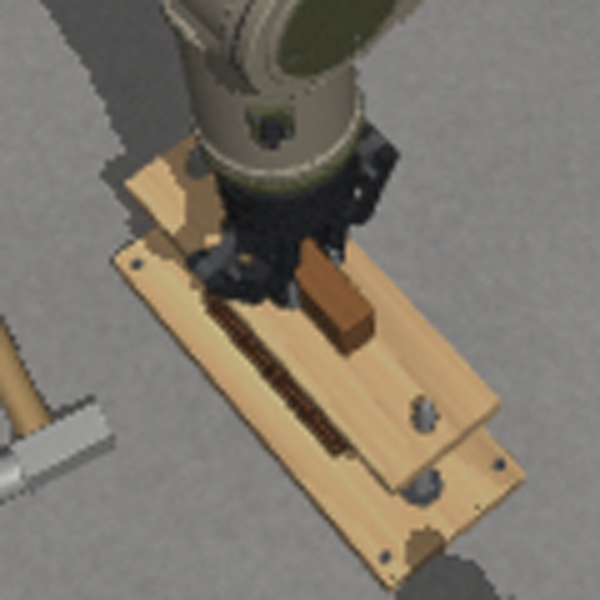

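```bash

python3 -m pendant '[[[0,0,0,0],[0,0,0,0],[0,0,0,0],[0,0,0,0],[0,0,0,0],[0,0,0,0],[0,0,0,0],[0,0,0,0],[0,0,0,0],[0,0,0,0]]]' 0.3
python3 go.py 659.2 149 135.5 5.9
python3 -m pendant '[[[0,0,-0.1,0],[0,0,-0.2,0],[0,0,-0.3,0],[0,0,-0.5,0],[0,0,-0.6,0],[0,0,-0.6,0],[0,0,-0.6,0],[0,0,-0.6,0],[0,0,-0.6,0],[0,0,-0.6,0]]]'
python3 - <<'E'
from h import *
im,K,T,s=shot("wrist","w46.png")
im,K2,T2,s2=shot("scene","s46.png")
cv2.imwrite("pics/z20.png",cv2.resize(cv2.cvtColor(im,cv2.COLOR_RGB2BGR)[195:315,185:305],None,fx=5,fy=5,interpolation=cv2.INTER_CUBIC))
E
```

```text
time: 143.0
tool_pos: [660.4, 149.9, 135.5]
tcp_rot: [-178.2, 1.9, 5.9]
ft_force: [-0.5, 0.4, 0.4]
finger_gap: 55.4
t 143.0 pos [660.4 149.9 135.5] rpy [-178.19    1.94    5.89] gap 55.4 F [-0.5  0.4  0.4]
units now-axes [-0.065  0.037  0.002] target-axes [-0.065  0.037  0.002] turn -0.001 j6 1.3
tilt rad -1.70 tan 2.03
time: 143.83
tool_pos: [663.6, 146.9, 238.6]
tcp_rot: [-178.2, 2.0, 5.9]
ft_force: [0.5, -0.6, -0.3]
finger_gap: 55.4
```

View pics/w46.png

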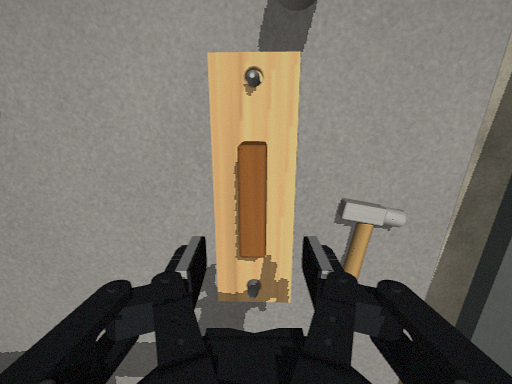

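View pics/z20.png

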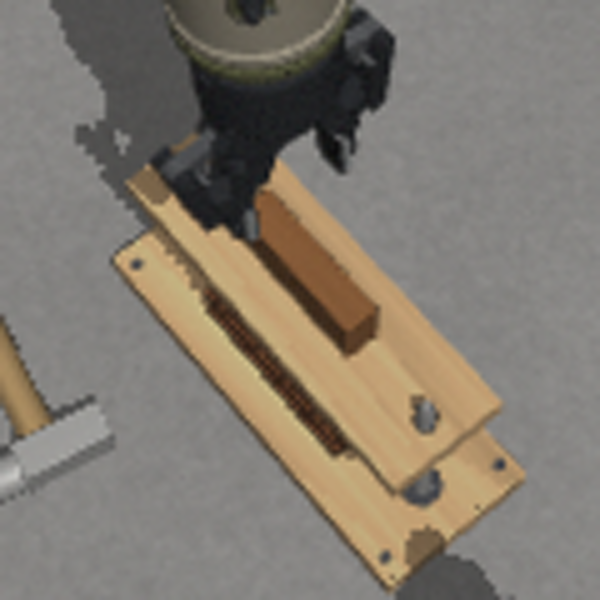

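```bash

python3 -m pendant '[[[-0.3,0,-0.1,0],[-0.6,0,-0.1,0],[-0.9,0,-0.1,0],[-0.9,0,0,0],[-0.9,0,0,0],[-0.9,0,0,0],[-0.9,0,0,0],[-0.9,0,0,0],[-0.6,0,0,0],[-0.3,0,0,0]]]'
python3 -m pendant '[[[0,0,0,0],[0,0,0,0],[0,0,0,0],[0,0,0,0],[0,0,0,0],[0,0,0,0],[0,0,0,0],[0,0,0,0],[0,0,0,0],[0,0,0,0]]]'
python3 - <<'E'
from h import *
im,K2,T2,s2=shot("scene","s47.png")
bg=cv2.cvtColor(im,cv2.COLOR_RGB2BGR)
for o in find(im,K2,T2,"wood",129): 
    if 200<o[0][0]<300 and o[0][1]>200: print("scene",o)
cv2.imwrite("pics/z21.png",cv2.resize(bg[195:315,185:305],None,fx=5,fy=5,interpolation=cv2.INTER_CUBIC))
im,K2,T2,s2=shot("top","t47.png")
for o in find(im,K2,T2,"wood",129): 
    if 150<o[0][0]<270 and o[0][1]<180: print("top",o)
E
```

```text
time: 144.77
tool_pos: [509.8, 130.7, 243.2]
tcp_rot: [-178.2, 2.4, 5.9]
ft_force: [0.1, -0.8, 0.6]
finger_gap: 55.5
time: 145.6
tool_pos: [510.2, 130.6, 241.2]
tcp_rot: [-178.2, 2.6, 5.9]
ft_force: [-0.6, 0.2, -0.1]
finger_gap: 55.5
scene ([246, 262], [677.2999877929688, 173.0], 293.0, 118.0, 96.0)
top ([215, 147], [648.7000122070312, 141.3000030517578], 265.1, 100.9, 95.3)
top ([257, 107], [791.9000244140625, -21.600000381469727], 212.1, 19.0, 85.7)
```

View pics/z21.png

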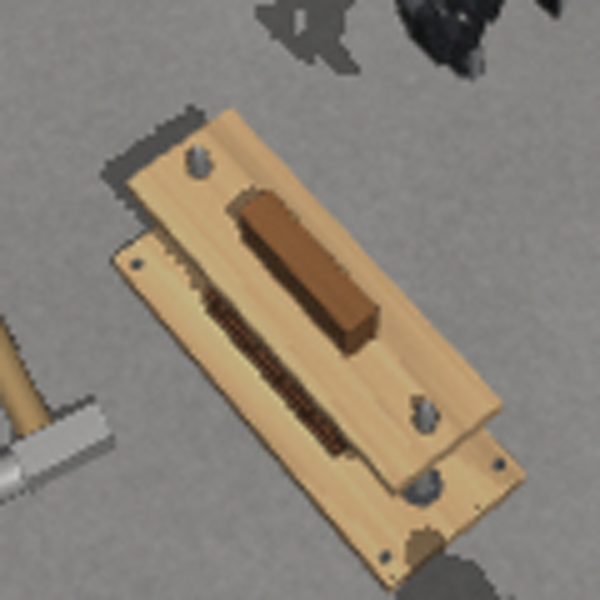

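View pics/t47.png

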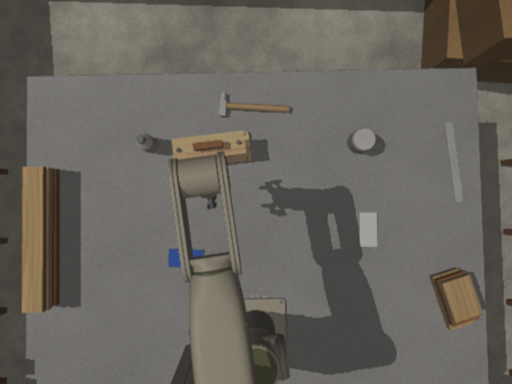

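```bash
python3 - <<'E'
from h import *
z=(np.array([(233,110),(128,182),(400,484),(502,405)],float)+.5)/5-.5+np.array([185,195])
w=ray(*cams("scene"),z,129);print(w.round(1).tolist(),w.mean(0).round(1),[np.linalg.norm(w[i]-w[(i+1)%4]).round(1) for i in range(4)])
E
python3 -c "
from bench import *
print(hand_in())"
```

```text
[[633.0, 24.4, 129.0], [711.7, 31.6, 129.0], [682.2, 278.2, 129.0], [608.4, 272.0, 129.0]] [658.8 151.5 129. ] [np.float64(79.0), np.float64(248.3), np.float64(74.0), np.float64(248.8)]
the job is handed in; nothing more can be done
None
```

I stacked all four boards on the jig base with the three brown sheets alternating between them. I then lowered the plate by its grip bar, with both pins entering its holes, and let go. All three brown sheets were used, so none is left over. The hammer, bottle, can and the blue and white look-alikes were left alone. I handed in at about 146 s.

**Last checks:**
- **Plate on the pins:** both pins show through the holes.
- **Position:** from the scene camera at the expected top height of 129 mm, the plate centre is at about (659, 151). I had estimated the jig centre at (659, 149).
- **Plate size:** in that view the plate measures about 249 × 74–79 mm, against a true 250 × 80 mm. That fits a plate lying flat, to within pixel error.
- **Contact:** the wrist force changed by only about 6 N when the plate touched the top board.

**What did not go cleanly:**
- **Tool tilt:** the tool gradually tilted, by up to about 5°. I corrected it three times by pushing against the reach limits.
- **Joint limits:** during those pushes, joint 3 read 143.12 at its 143.12 limit and 1.29 against its 1.28 limit.
- **Plate level:** going by the tool's tilt, the plate was about 1.3° off level on the way down. It settled as it touched, and the tilt reading had dropped slightly before I let go.
- **Automatic outline fit:** on the final pictures it merged the plate with the jig (293 × 118 mm from the scene camera, 265 × 101 mm from the top camera). I relied on corners picked by eye instead.

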